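# Park the saucepans, lid them and set the recipe tablet

### The job

Get the corner by the hob ready for the next recipe: stand every little orange saucepan upright on the wooden board, never tipping one far over, and close each with the one lid of its own size, seated level in its mouth (a lid without a pan is not needed). Also turn the recipe tablet so that its screen faces straight to the counter's edge on the robot's side, and lean it back to 30 degrees from upright. Leave the tin, the salt jar and the spoon where they are.

Things in the scene. Friction and masses are not known exactly. Their poses are not given: they have to be found in the camera images.
- board: light wooden board lying on the counter, 140 (its x) x 440 (its y) x 18 mm thick; origin at the centre of its underside; fixed for the run, its place and yaw vary
- pan_small: small one of three like orange pans, empty, open: outer diameter 84 mm, wall 4 mm, height 55 mm, 0.17-0.38 kg. Origin: centre of underside, z up. A loop handle (10 mm bar, 54 mm wide, 40 mm up) sticks out 18 mm on its +x side (at the start away from the robot). Can be lifted by the handle or by pinching the rim. None if absent
- lid_small: lid of the small pan: orange disc, diameter 88 mm, over a plug 68 mm across, 6 mm deep, that fits the pan's mouth with 4 mm play. Origin: centre of the plug's underside (49 mm above the pan's when seated). Steel bridge handle: bar along y, 51 mm long, 10 x 10 mm, its middle 43 mm above the origin; 37 mm between its end posts, 24 mm free under it. 0.1-0.23 kg
- pan_medium: medium one of three like orange pans, empty, open: outer diameter 96 mm, wall 4 mm, height 55 mm, 0.17-0.38 kg. Origin: centre of underside, z up. A loop handle (10 mm bar, 54 mm wide, 40 mm up) sticks out 18 mm on its +x side (at the start away from the robot). Can be lifted by the handle or by pinching the rim. None if absent
- lid_medium: lid of the medium pan: orange disc, diameter 100 mm, over a plug 80 mm across, 6 mm deep, that fits the pan's mouth with 4 mm play. Origin: centre of the plug's underside (49 mm above the pan's when seated). Steel bridge handle: bar along y, 51 mm long, 10 x 10 mm, its middle 43 mm above the origin; 37 mm between its end posts, 24 mm free under it. 0.1-0.23 kg
- pan_large: large one of three like orange pans, empty, open: outer diameter 108 mm, wall 4 mm, height 55 mm, 0.17-0.38 kg. Origin: centre of underside, z up. A loop handle (10 mm bar, 54 mm wide, 40 mm up) sticks out 18 mm on its +x side (at the start away from the robot). Can be lifted by the handle or by pinching the rim. None if absent
- lid_large: lid of the large pan: orange disc, diameter 112 mm, over a plug 92 mm across, 6 mm deep, that fits the pan's mouth with 4 mm play. Origin: centre of the plug's underside (49 mm above the pan's when seated). Steel bridge handle: bar along y, 51 mm long, 10 x 10 mm, its middle 43 mm above the origin; 37 mm between its end posts, 24 mm free under it. 0.1-0.23 kg
- tablet_hinge (a point): the point on the tablet stand where the vertical swivel axis and the horizontal tilt axis cross, 56 mm above the counter; the round aluminium foot (90 mm across) is fixed to the counter, its place varies
- tablet_top (a point): middle of the top edge of the recipe tablet (slim plate in a blue case, 170 mm wide, 105 mm high, 10 mm thick, white screen on the front with a picture), 105 mm from the hinge
- tablet_swivel (a joint): swivel of the tablet about the vertical, rad: 0 when the screen faces straight back along -x (parallel to the counter edge on the robot's side), positive when turned counter-clockwise seen from above (screen towards -y, the robot's right). Stiff (0.12 N m), stays where it is left; range -1.3 to 1.3
- tablet_tilt (a joint): lean of the tablet, rad: 0 upright, grows as the top leans back, away from the side that the screen faces; 0.524 is 30 degrees. Stiff (0.14 N m), stays where it is left; range -0.1 to 1.2
- tin: food tin, 68 mm across, 85 mm high, stands beyond the board; bystander, origin at the centre of its underside
- salt_jar: white salt jar with a wooden cap, 56 mm across, 70 mm high, beyond the board; bystander, origin at the centre of its underside
- spoon: wooden spoon 200 mm long, lying beyond the board; bystander

How it is judged:
At the end, for the whole second after the job is handed in: each pan present stands upright (0.08 rad) on the board, centre within 40 mm across and 185 mm along of its middle, its own lid seated level (centres within 8 mm, lid origin 45 to 52.5 mm above the pan's); tablet swivel 0 +-0.14, lean 0.524 +-0.12 rad; at rest (value of joint tablet_swivel between -0.14 and 0.14 rad and value of joint tablet_tilt between 0.404 and 0.644 rad and x of pan_small in the frame of board between -0.04 and 0.04 m and y of pan_small in the frame of board between -0.185 and 0.185 m and z of pan_small in the frame of board between 0.014 and 0.022 m and angle between each of pan_small, pan_medium, pan_large's own z axis and vertical below 0.08 rad and z of lid_small in the frame of pan_small between 0.045 and 0.0525 m and horizontal distance between lid_small and pan_small below 0.008 m and angle between the z axis of lid_small and the z axis of pan_small, either way round below 0.08 rad and linear speed of each of pan_small, pan_medium, pan_large below 0.02 m/s and x of pan_medium in the frame of board between -0.04 and 0.04 m and y of pan_medium in the frame of board between -0.185 and 0.185 m and z of pan_medium in the frame of board between 0.014 and 0.022 m and z of lid_medium in the frame of pan_medium between 0.045 and 0.0525 m and horizontal distance between lid_medium and pan_medium below 0.008 m and angle between the z axis of lid_medium and the z axis of pan_medium, either way round below 0.08 rad and x of pan_large in the frame of board between -0.04 and 0.04 m and y of pan_large in the frame of board between -0.185 and 0.185 m and z of pan_large in the frame of board between 0.014 and 0.022 m and z of lid_large in the frame of pan_large between 0.045 and 0.0525 m and horizontal distance between lid_large and pan_large below 0.008 m and angle between the z axis of lid_large and the z axis of pan_large, either way round below 0.08 rad); the robot touches nothing.
It fails at once if a bystander (tin, salt jar or spoon) is moved more than 30 mm (distance of any of tin, salt_jar, spoon from where it was at the start of the episode above 0.03 m).
It fails at once if a pan is tipped by more than 45 degrees (angle between any of pan_small, pan_medium, pan_large's own z axis and vertical above 0.785 rad).
Of pan_small, pan_medium, pan_large only 2 to 3 are there at a start; the rules pass over those that are not, and their reading is None.
At some moment in a run one of pan_small, pan_medium, pan_large, lid_small, lid_medium, lid_large may be knocked a few centimetres aside while the robot is not near it.
It also fails if it takes over 210 s, if anything falls off the work surface, if the arm or the gripper's body presses on something with over 40 N, if the wrist force passes 120 N, or if a joint passes its speed limit or range.

### The arm

A 6-joint arm with a two-finger parallel gripper is mounted at the origin on the work surface. World frame = base frame: x ahead of the robot, y to its left, z up, the work surface at z = 0. Lengths are in m, angles in rad, forces in N, time in s.
With the tool pointing down it reaches from about 0.3 to 0.775 m from the base axis. Payload 14.6 kg.
Tool frame: the origin (TCP) lies at the very end of the fingers, on their centre line; the grasp point (between the pads) lies 19 mm behind it; z points along the fingers, y is the direction in which the jaws open and shut (so a half turn about z gives the same grasp; the last joint's range is limited). The gripper opens to 94 mm and grips with 3 to 60 N. Pads are 16 mm wide; open, the fingers measure 119 mm over their backs; the gripper's body (75 mm by 177 mm) begins 78 mm behind the grasp point.
Start: joints at [-1.3, 0.3, 1.521, -0, 1.321, -0.067], TCP at [0.182, -0.519, 0.205] pointing down, gripper open.
Joint ranges: [-3.03, 3.03], [-0.79, 2.21], [0.23, 2.52], [-1.04, 4.18], [0, 3.07], [-2.55, 2.55]. Speed limits (rad/s): [2.22, 2.22, 2.57, 3.14, 3.14, 3.14].

### API

Orientations are given as [roll, pitch, yaw] about the fixed x, y, z axes, in that order (R = Rz(yaw) Ry(pitch) Rx(roll)).
In Python, from station import ctrl, vision, ticket gives the robot as it stands.
- The arm moves only by the tool step_arm, never from a script. Its argument "steps" is a list of rows, each an object of numbers: "x", "y", "z": the shift along the tool's x, y, z in m; "ax", "ay", "az": the turn, a rotation vector about the tool's x, y, z in degrees; "claw": the finger opening in m, from 0 to 0.094. A call has 1 to 5 rows; each row shifts and turns the pose as measured when the row begins, along the tool's axes as they then stand; what a row does not reach is not made up. A row lasts 1/12 s, in which the tool goes at most 41.7 mm and 7.16 degrees, less where a joint would pass 70% of its speed; a pose out of reach is approached as far as the arm can. A call with a gripper value outside its range is refused whole. The fingers move at their own pace and stop on an object; "grip_force" is the grip in N (left out, the last holds). Time passes only in rows, so rows that do not move let the fingers close. It gives the time, the measured TCP pose, the force and the opening at its end, in the units of the state.
- ctrl.get_obs(): the state, without advancing time (a new reading comes with each control period).
- vision.camera(name): name is "scene" or "top" or "wrist"; returns (picture, depth): 400x640x3 uint8, red, green, blue; 400x640 float32, m along the optical axis (not along the pixel's ray), 0 where there is no reading.
- vision.camera_params(name): a dict with "fov_y" (degrees; the focal length in pixels is half the picture's height over the tangent of half this angle, whatever the lens; pixels are square), "cx", "cy" (the principal point, pixels), "k1" (the pictures are not rectified: a ray, as slopes to the right and down, at radius r is drawn at 1 + k1 r^2 times it, then the intrinsics apply), "origin" and "attitude" of the camera in the world; the wrist camera has in their place "mount" (4x4, takes a point from camera to tool coordinates, whose origin is the TCP and whose axes are the flange's). Camera axes: x right, y up, looking along -z (the intrinsics and any distortion apply to the point x, -y, -z); pixel columns grow to the right and rows downward; lengths in m; the calibration is good to about 2 mm. A picture is of the moment at which its call begins: read the wrist's pose just before it. camera_params takes no time and is no camera call.
- ticket.hand_in(): hands the job in, once; it reports no verdict.
The state is a dict: "time_s": time; "qpos": joint angles; "joint_vel": joint speeds; "tau": joint torques, N m; "ee_pos": TCP position; "eef_rot": TCP orientation; "force": force on the tool from outside, world axes, zero at the start; "moment": the same for the moment, N m; "grip_width": finger opening in m.
Only numpy, scipy, OpenCV 4.12 (cv2) and the standard library are available. Lean on these libraries where they do the work, as an engineer would, in place of code of your own. Each camera call takes 0.05 s, during which the arm holds its last target.

## Working session

There is one attempt and no reset: what is moved stays moved. The work goes in short steps, Python scripts to look and compute and a tool call to move; the robot and the scene stay as the last step left them, time stands still between calls to the robot, and variables do not carry over. Pictures are saved under pics/ and viewed, and the job is handed in when it is done.

Besides the shell and the picture viewer there is one more tool, called after "Call:" as a command line: name --argument value ..., lists and objects as JSON in quotes. step_arm: Moves the arm, as the interface text tells. Its arguments: {"type":"object","properties":{"steps":{"type":"array"},"grip_force":{"type":"number"}},"required":["steps"]}

```bash
ls; mkdir -p pics; cat > h.py <<'E'
import numpy as np, cv2
from station import ctrl, vision, ticket
from scipy.spatial.transform import Rotation as R
def save(img,n): cv2.imwrite('pics/'+n+'.png', img[:,:,::-1])
E
python3 - <<'E'
from h import *
print(ctrl.get_obs())
for c in ['scene','top','wrist']:
    print(c,vision.camera_params(c))
for c in ['scene','top']:
    im,d=vision.camera(c); save(im,c+'0'); np.savez('pics/%s0.npz'%c,im=im,d=d)
E
```

```text
pics
{'time_s': 0.0, 'qpos': array([-1.29958207e+00,  3.00459672e-01,  1.52159728e+00,  5.95877962e-06,
        1.32070106e+00, -6.65620741e-02]), 'joint_vel': array([-0.00016063,  0.000858  ,  0.00020999, -0.00171643, -0.00125991,
       -0.00070919]), 'tau': array([ 6.62401508e-04, -5.31803763e+01, -3.52739775e+01,  7.08385091e-02,
        2.43275869e-02, -9.21829610e-05]), 'ee_pos': array([ 0.18221034, -0.51865449,  0.20488575]), 'eef_rot': array([-3.14043026e+00, -8.32703533e-05,  3.37774800e-01]), 'force': array([ 0.19215173, -0.90517668, -0.07239833]), 'moment': array([-0.00292472,  0.02755821,  0.03559521]), 'grip_width': 0.09395159565378905}
scene {'fov_y': 44.019686874157976, 'cx': 309.8954139077453, 'cy': 196.91536448329146, 'k1': 0.017347479339913097, 'origin': array([ 1.45862818, -0.66273276,  1.22492225]), 'attitude': array([ 0.7608411 , -0.01831938,  0.92183457])}
top {'fov_y': 51.267475914614224, 'cx': 328.2294755750137, 'cy': 202.16359655984922, 'k1': -0.10751167543282927, 'origin': array([ 0.40174834, -0.02431529,  1.32012347]), 'attitude': array([ 0.18588134,  0.01580001, -1.54528572])}
wrist {'fov_y': 66.04257764847966, 'cx': 314.36037354567026, 'cy': 203.80902574666715, 'k1': -0.04010011835389846, 'mount': array([[-4.81413136e-04,  9.61819298e-01,  2.73684868e-01,
         7.82556163e-02],
       [ 9.99999846e-01,  5.38173933e-04, -1.32316455e-04,
        -6.47176274e-04],
       [-2.74554581e-04,  2.73684762e-01, -9.61819409e-01,
        -1.78538194e-01],
       [ 0.00000000e+00,  0.00000000e+00,  0.00000000e+00,
         1.00000000e+00]])}
```

View pics/scene0.png

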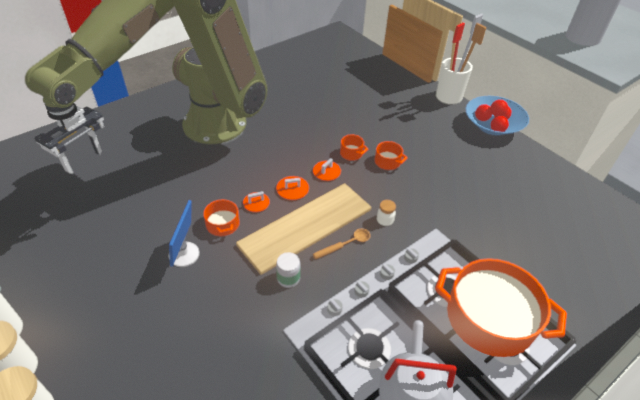

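View pics/top0.png

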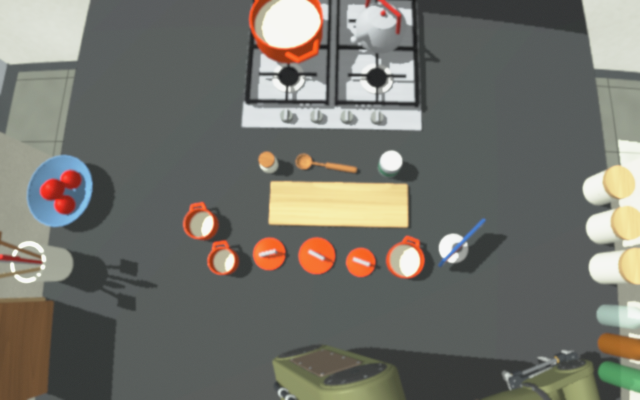

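```bash
cat >> h.py <<'E'
def intr(p):
    f=200/np.tan(np.radians(p['fov_y'])/2); return f,p['cx'],p['cy'],p['k1']
def campose(name,obs=None):
    p=vision.camera_params(name)
    if name=='wrist':
        T=np.eye(4);T[:3,:3]=R.from_euler('xyz',obs['eef_rot']).as_matrix();T[:3,3]=obs['ee_pos']
        return T@p['mount']
    T=np.eye(4);T[:3,:3]=R.from_euler('xyz',p['attitude']).as_matrix();T[:3,3]=p['origin'];return T
def rays(name,uv):
    f,cx,cy,k=intr(vision.camera_params(name))
    uv=np.asarray(uv,float).reshape(-1,2)
    a=np.stack([(uv[:,0]-cx)/f,(uv[:,1]-cy)/f],1); s=a.copy()
    for _ in range(20): s=a/(1+k*(s**2).sum(1,keepdims=True))
    return np.stack([s[:,0],-s[:,1],-np.ones(len(s))],1)
def cloud(name,d,T):
    h,w=d.shape; uu,vv=np.meshgrid(np.arange(w),np.arange(h))
    r=rays(name,np.stack([uu.ravel(),vv.ravel()],1))*d.reshape(-1,1)
    return (r@T[:3,:3].T+T[:3,3]).reshape(h,w,3)
def onplane(name,uv,z,T):
    r=rays(name,uv)@T[:3,:3].T; t=(z-T[2,3])/r[:,2]; return T[:3,3]+r*t[:,None]
def project(name,P,T):
    f,cx,cy,k=intr(vision.camera_params(name))
    P=np.asarray(P,float).reshape(-1,3)
    c=(P-T[:3,3])@T[:3,:3]; s=np.stack([c[:,0],-c[:,1]],1)/(-c[:,2:3]); s=s*(1+k*(s**2).sum(1,keepdims=True))
    return s*f+[cx,cy]
def circ(P):
    A=np.c_[2*P,np.ones(len(P))]; b=(P**2).sum(1); x=np.linalg.lstsq(A,b,rcond=None)[0]
    return x[:2],np.sqrt(x[2]+x[0]**2+x[1]**2)
def orange(im):
    hsv=cv2.cvtColor(im,cv2.COLOR_RGB2HSV); return ((hsv[...,0]<14)|(hsv[...,0]>175))&(hsv[...,1]>170)&(hsv[...,2]>90)
E
python3 - <<'E'
from h import *
for c in ['top','scene']:
    z=np.load('pics/%s0.npz'%c); im,d=z['im'],z['d']; T=campose(c); P=cloud(c,d,T)
    print(c,(d==0).mean(), 'noise', P[300:310,450:460,2].std() if c=='top' else 0)
    uvs={'top':[(500,320),(340,205),(310,280)],'scene':[(300,225),(40,300),(330,100)]}[c]
    for u,v in uvs: print(u,v,P[v,u])
    m=orange(im)&(P[...,2]>0.008)&(P[...,0]<0.72)
    n,l,st,ce=cv2.connectedComponentsWithStats(m.astype(np.uint8))
    for i in range(1,n):
        if st[i,4]<60: continue
        Q=P[l==i]; print(i,ce[i].round(),st[i,4],'mean',Q.mean(0).round(3),'min',Q.min(0).round(3),'max',Q.max(0).round(3), 'z98',np.percentile(Q[:,2],95).round(4))
E
```

```text
top 0.00390234375 noise 0.13121166050773547
500 320 [ 0.28741573 -0.54120074  0.00570236]
340 205 [ 0.63823798 -0.03511217  0.01517524]
310 280 [0.40047601 0.05341561 0.00255353]
3 [ 61. 191.] 866 mean [0.651 0.864 0.085] min [ 0.402 -0.024  0.015] max [0.719 0.948 1.32 ] z98 0.1173
4 [193. 216.] 219 mean [0.588 0.426 0.051] min [ 0.402 -0.024  0.016] max [0.63  0.451 1.32 ] z98 0.0589
5 [212. 228.] 109 mean [0.553 0.367 0.032] min [0.518 0.354 0.008] max [0.604 0.4   0.055] z98 0.0512
6 [415. 250.] 187 mean [ 0.496 -0.264  0.062] min [ 0.402 -0.289  0.008] max [ 0.538 -0.024  1.32 ] z98 0.0595
7 [269. 254.] 630 mean [0.478 0.182 0.018] min [ 0.402 -0.024  0.008] max [0.528 0.232 1.32 ] z98 0.0191
8 [317. 255.] 838 mean [0.477 0.034 0.02 ] min [ 0.402 -0.024  0.008] max [0.532 0.09  1.32 ] z98 0.0187
9 [220. 256.] 271 mean [0.465 0.329 0.047] min [ 0.402 -0.024  0.01 ] max [0.512 0.365 1.32 ] z98 0.0578
10 [361. 262.] 468 mean [ 0.459 -0.102  0.025] min [ 0.402 -0.145  0.008] max [ 0.501 -0.024  1.32 ] z98 0.0186
11 [390. 264.] 61 mean [ 0.454 -0.191  0.045] min [ 0.419 -0.22   0.017
[... 448 characters left out ...]
 0.075] min [0.597 0.819 0.027] max [0.72  0.944 0.123] z98 0.1135
5 [352. 147.] 444 mean [0.457 0.32  0.035] min [0.405 0.275 0.009] max [0.513 0.367 0.061] z98 0.0562
6 [389. 155.] 523 mean [0.569 0.4   0.035] min [0.515 0.346 0.008] max [0.631 0.45  0.064] z98 0.0556
7 [326. 171.] 309 mean [0.486 0.176 0.014] min [0.429 0.132 0.008] max [0.528 0.23  0.041] z98 0.0194
8 [292. 189.] 465 mean [0.484 0.026 0.013] min [ 0.423 -0.025  0.008] max [0.535 0.086 0.021] z98 0.0183
9 [256. 203.] 272 mean [ 0.47  -0.11   0.014] min [ 0.422 -0.148  0.008] max [ 0.505 -0.063  0.023] z98 0.0188
10 [221. 216.] 659 mean [ 0.47  -0.24   0.035] min [ 0.411 -0.294  0.008] max [ 0.541 -0.187  0.061] z98 0.0558
```

```bash
python3 - <<'E'
from h import *
z=np.load('pics/top0.npz'); im=z['im']
a=im[175:300,170:500]; save(cv2.resize(a,(800,303),interpolation=cv2.INTER_CUBIC),'topcrop')
z=np.load('pics/scene0.npz'); im=z['im']
a=im[120:290,140:420]; save(cv2.resize(a,(800,486),interpolation=cv2.INTER_CUBIC),'scenecrop')
E
```

```text
(no output)
```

View pics/topcrop.png

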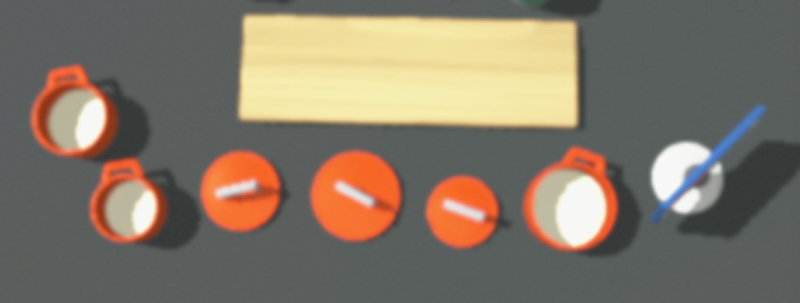

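View pics/scenecrop.png

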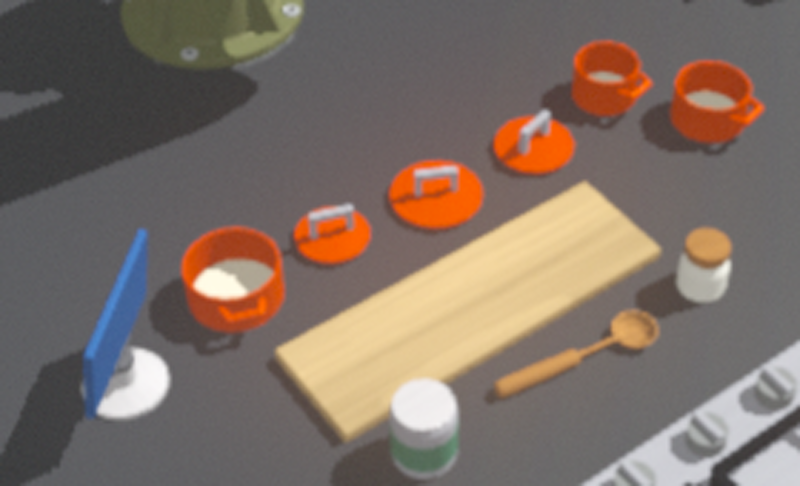

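```bash
python3 - <<'E'
from h import *
T=campose('top')
def w(uv,z): 
    uv=np.array(uv,float).reshape(-1,2); return onplane('top',np.c_[169.7+uv[:,0]/2.424,174.8+uv[:,1]/2.424],z,T)[:,:2]
b=w([(243,14),(577,21),(578,128),(239,119)],.018);print('board',b.round(4).tolist(),b.mean(0), np.linalg.norm(b[0]-b[1]),np.linalg.norm(b[1]-b[2]))
for n,e in dict(L=[(524,207),(617,207),(570,250)],M=[(31,117),(116,117),(73,157)],S=[(91,208),(164,208),(127,243)]).items():
    print(n,*circ(w(e,.055)))
for n,e in dict(LL=[(310,196),(401,196),(356,151),(356,241)],LM=[(201,191),(281,191),(241,150),(241,231)],LS=[(426,211),(498,211),(462,176),(462,247)]).items():
    print(n,*circ(w(e,.014)))
for n,e in dict(LL=[(338,184),(374,203)],LM=[(218,191),(256,185)],LS=[(446,204),(484,217)]).items():
    q=w(e,.048); print(n,q.mean(0),np.degrees(np.arctan2(*(q[0]-q[1])[::-1])))
print('tabl',w([(763,108),(655,217)],.16), w([(687,177)],.006))
z=np.load('pics/top0.npz'); P=cloud('top',z['d'],T); im=z['im']
hsv=cv2.cvtColor(im,cv2.COLOR_RGB2HSV); m=(hsv[...,0]>100)&(hsv[...,0]<125)&(hsv[...,1]>120)
m[:, :400]=0; m[:150]=0;m[290:]=0
Q=P[m]; print(len(Q)); 
z=np.load('pics/scene0.npz'); P=cloud('scene',z['d'],campose('scene')); im=z['im']
hsv=cv2.cvtColor(im,cv2.COLOR_RGB2HSV); m=(hsv[...,0]>100)&(hsv[...,0]<125)&(hsv[...,1]>120)
m[:195]=0;m[270:]=0;m[:,:160]=0;m[:,200:]=0
m=cv2.erode(m.astype(np.uint8),np.ones((3,3)))>0
Q=P[m]; c=np.median(Q,0); Q=Q[np.linalg.norm(Q-c,axis=1)<.15]; c=Q.mean(0); u,s,vt=np.linalg.svd(Q-c); print(len(Q),c,vt,s, Q.min(0),Q.max(0))
E
```

```text
board [[0.7126, 0.1923], [0.7129, -0.2511], [0.5703, -0.2511], [0.5718, 0.1903]] [ 0.64189931 -0.02990359] 0.4433955829740662 0.142587685877449
L [ 0.47153353 -0.23468774] 0.05843386910963251
M [0.56872915 0.39890132] 0.0561509907008635
S [0.4537749  0.32034053] 0.0468794706395669
LL [0.47649268 0.03537304] 0.05821480601696473
LM [0.47952795 0.18385194] 0.05220092334681878
LS [ 0.45980158 -0.10197724] 0.04577456750172227
LL [0.47735254 0.03325211] 63.76277575200367
LM [0.4801998  0.18355619] 100.54334863981727
LS [ 0.45940094 -0.10365455] 72.42696443034129
tabl [[ 0.57976577 -0.44507603]
 [ 0.4511462  -0.31438928]] [[ 0.51027948 -0.39603443]]
175
390 [ 0.52762495 -0.39500834  0.12781175] [[ 0.70342712 -0.7102064   0.02823396]
 [ 0.0871139   0.12556993  0.98825268]
 [ 0.70540872  0.69270416 -0.15019815]] [0.91841872 0.51352198 0.02106328] [ 0.46512152 -0.45649008  0.07452009] [ 0.58296822 -0.33127438  0.16653538]
```

```bash
cat > go.py <<'E'
import sys,json
from h import *
# usage: go.py x y z yawdeg [maxmm] [maxdeg] [rpy pitch/roll]; prints rows
def plan(tp,Rt,mm=40,dg=7.0,claw=None):
    o=ctrl.get_obs(); p=o['ee_pos'].copy(); Rc=R.from_euler('xyz',o['eef_rot']); Rt=R.from_euler('xyz',Rt)
    rv=(Rc.inv()*Rt).as_rotvec(degrees=True); n=int(max(np.ceil(np.linalg.norm(tp-p)*1000/mm),np.ceil(np.linalg.norm(rv)/dg),1))
    dp=(tp-p)/n
    rows=[]
    for i in range(n):
        d=Rc.inv().apply(dp); r=dict(x=round(d[0],4),y=round(d[1],4),z=round(d[2],4),ax=round(rv[0]/n,2),ay=round(rv[1]/n,2),az=round(rv[2]/n,2))
        r={k:v for k,v in r.items() if abs(v)>=(5e-5 if k in'xyz' else .02)}
        if claw is not None: r['claw']=claw
        rows.append(r); Rc=Rc*R.from_rotvec(rv/n,degrees=True)
    print('t',round(o['time_s'],2),'pos',o['ee_pos'].round(4),'rot',np.degrees(o['eef_rot']).round(2),'w',round(o['grip_width'],4),'F',o['force'].round(1))
    for i in range(0,n,5): print(json.dumps(rows[i:i+5]))
if __name__=='__main__':
    a=list(map(float,sys.argv[1:]))
    plan(np.array(a[:3]),[np.pi,0,np.radians(a[3])],*(a[4:]))
E
python3 go.py 0.42 -0.235 0.21 90
```

```text
t 0.1 pos [ 0.1822 -0.5187  0.205 ] rot [-179.94   -0.     19.35] w 0.094 F [ 0.3 -0.1 -0.3]
[{"x": 0.0289, "y": -0.0172, "z": -0.0004, "az": -6.42}, {"x": 0.0307, "y": -0.0138, "z": -0.0004, "az": -6.42}, {"x": 0.032, "y": -0.0103, "z": -0.0004, "az": -6.42}, {"x": 0.033, "y": -0.0067, "z": -0.0004, "az": -6.42}, {"x": 0.0335, "y": -0.0029, "z": -0.0005, "az": -6.42}]
[{"x": 0.0336, "y": 0.0008, "z": -0.0005, "az": -6.42}, {"x": 0.0333, "y": 0.0046, "z": -0.0005, "az": -6.42}, {"x": 0.0326, "y": 0.0083, "z": -0.0005, "az": -6.42}, {"x": 0.0315, "y": 0.0119, "z": -0.0005, "az": -6.42}, {"x": 0.03, "y": 0.0153, "z": -0.0005, "az": -6.42}]
[{"x": 0.028, "y": 0.0186, "z": -0.0005, "az": -6.42}]
```

Call:
step_arm --steps '[{"x": 0.029, "y": -0.017, "z": -0.0005, "az": -6.4}, {"x": 0.031, "y": -0.014, "z": -0.0005, "az": -6.4}, {"x": 0.032, "y": -0.01, "z": -0.0005, "az": -6.4}, {"x": 0.033, "y": -0.007, "z": -0.0005, "az": -6.4}, {"x": 0.0335, "y": -0.003, "z": -0.0005, "az": -6.4}]'

```text
validation failed for argument at $.st...
```

Call:
step_arm --steps '[{"x": 0.034, "y": 0.001, "z": -0.0005, "az": -6.4}, {"x": 0.033, "y": 0.005, "z": -0.0005, "az": -6.4}, {"x": 0.033, "y": 0.008, "z": -0.0005, "az": -6.4}, {"x": 0.0315, "y": 0.012, "z": -0.0005, "az": -6.4}, {"x": 0.03, "y": 0.015, "z": -0.0005, "az": -6.4}]'

```text
validation failed for argument at $.st...
```

```bash
python3 go.py 0.42 -0.235 0.21 90
```

```text
t 0.1 pos [ 0.1822 -0.5187  0.205 ] rot [-179.94   -0.     19.35] w 0.094 F [ 0.3 -0.1 -0.3]
[{"x": 0.0289, "y": -0.0172, "z": -0.0004, "az": -6.42}, {"x": 0.0307, "y": -0.0138, "z": -0.0004, "az": -6.42}, {"x": 0.032, "y": -0.0103, "z": -0.0004, "az": -6.42}, {"x": 0.033, "y": -0.0067, "z": -0.0004, "az": -6.42}, {"x": 0.0335, "y": -0.0029, "z": -0.0005, "az": -6.42}]
[{"x": 0.0336, "y": 0.0008, "z": -0.0005, "az": -6.42}, {"x": 0.0333, "y": 0.0046, "z": -0.0005, "az": -6.42}, {"x": 0.0326, "y": 0.0083, "z": -0.0005, "az": -6.42}, {"x": 0.0315, "y": 0.0119, "z": -0.0005, "az": -6.42}, {"x": 0.03, "y": 0.0153, "z": -0.0005, "az": -6.42}]
[{"x": 0.028, "y": 0.0186, "z": -0.0005, "az": -6.42}]
```

Call:
step_arm --steps '[{"x": 0.029, "y": -0.017, "z": 0, "ax": 0, "ay": 0, "az": -6.4, "claw": 0.094}]'

```text
time_s: 0.18
ee_pos: [0.2019, -0.4948, 0.2043]
eef_rot: [-3.14, 0.0, 0.444]
force: [1.0, 0.4, 0.4]
grip_width: 0.094
```

```bash
python3 - <<'E'
s=open('go.py').read()
s=s.replace("        r={k:v for k,v in r.items() if abs(v)>=(5e-5 if k in'xyz' else .02)}\n        if claw is not None: r['claw']=claw\n","        r={k:(round(v,4) if k in 'xyz' else round(v,1))+0.0 for k,v in r.items()}\n        r['claw']=claw if claw is not None else 0.094\n")
open('go.py','w').write(s)
E
python3 go.py 0.42 -0.235 0.21 90 35 7 0.094
```

```text
t 0.18 pos [ 0.2019 -0.4948  0.2043] rot [-1.7991e+02  3.0000e-02  2.5460e+01] w 0.094 F [1.  0.4 0.4]
[{"x": 0.0309, "y": -0.0141, "z": -0.0006, "ax": 0.0, "ay": 0.0, "az": -6.4, "claw": 0.094}, {"x": 0.0322, "y": -0.0105, "z": -0.0006, "ax": 0.0, "ay": 0.0, "az": -6.4, "claw": 0.094}, {"x": 0.0332, "y": -0.0068, "z": -0.0006, "ax": 0.0, "ay": 0.0, "az": -6.4, "claw": 0.094}, {"x": 0.0338, "y": -0.0031, "z": -0.0006, "ax": 0.0, "ay": 0.0, "az": -6.4, "claw": 0.094}, {"x": 0.0339, "y": 0.0008, "z": -0.0006, "ax": 0.0, "ay": 0.0, "az": -6.4, "claw": 0.094}]
[{"x": 0.0336, "y": 0.0046, "z": -0.0006, "ax": 0.0, "ay": 0.0, "az": -6.4, "claw": 0.094}, {"x": 0.0329, "y": 0.0083, "z": -0.0006, "ax": 0.0, "ay": 0.0, "az": -6.4, "claw": 0.094}, {"x": 0.0317, "y": 0.012, "z": -0.0006, "ax": 0.0, "ay": 0.0, "az": -6.4, "claw": 0.094}, {"x": 0.0302, "y": 0.0155, "z": -0.0006, "ax": 0.0, "ay": 0.0, "az": -6.4, "claw": 0.094}, {"x": 0.0283, "y": 0.0187, "z": -0.0006, "ax": 0.0, "ay": 0.0, "az": -6.4, "claw": 0.094}]
```

Call:
step_arm --steps '[{"x": 0.031, "y": -0.014, "z": -0.001, "ax": 0, "ay": 0, "az": -6.4, "claw": 0.094}, {"x": 0.032, "y": -0.01, "z": -0.001, "ax": 0, "ay": 0, "az": -6.4, "claw": 0.094}, {"x": 0.033, "y": -0.007, "z": -0.001, "ax": 0, "ay": 0, "az": -6.4, "claw": 0.094}, {"x": 0.034, "y": -0.003, "z": -0.001, "ax": 0, "ay": 0, "az": -6.4, "claw": 0.094}, {"x": 0.034, "y": 0.001, "z": -0.001, "ax": 0, "ay": 0, "az": -6.4, "claw": 0.094}]'

```text
time_s: 0.6
ee_pos: [0.3123, -0.3591, 0.2073]
eef_rot: [-3.136, -0.003, 1.025]
force: [0.4, -0.8, 0.2]
grip_width: 0.0941
```

Call:
step_arm --steps '[{"x": 0.034, "y": 0.005, "z": -0.001, "ax": 0, "ay": 0, "az": -6.4, "claw": 0.05}, {"x": 0.033, "y": 0.008, "z": -0.001, "ax": 0, "ay": 0, "az": -6.4, "claw": 0.05}, {"x": 0.032, "y": 0.012, "z": -0.001, "ax": 0, "ay": 0, "az": -6.4, "claw": 0.05}, {"x": 0.03, "y": 0.015, "z": -0.001, "ax": 0, "ay": 0, "az": -6.4, "claw": 0.05}, {"x": 0.028, "y": 0.019, "z": -0.001, "ax": 0, "ay": 0, "az": -6.4, "claw": 0.05}]'

```text
time_s: 1.02
ee_pos: [0.4213, -0.2181, 0.2122]
eef_rot: [-3.138, -0.006, 1.612]
force: [1.2, -2.0, -0.5]
grip_width: 0.0641
```

```bash
python3 go.py 0.42 -0.235 0.21 90 35 7 0.04
```

```text
t 1.02 pos [ 0.4213 -0.2181  0.2122] rot [-179.78   -0.36   92.34] w 0.0641 F [ 1.2 -2.  -0.5]
[{"x": -0.0168, "y": -0.002, "z": 0.0021, "ax": -0.2, "ay": -0.4, "az": 2.3, "claw": 0.04}]
```

Call:
step_arm --steps '[{"x": -0.017, "y": -0.002, "z": 0.002, "ax": 0, "ay": 0, "az": 2, "claw": 0.04}, {"x": 0, "y": 0, "z": 0, "ax": 0, "ay": 0, "az": 0, "claw": 0.04}, {"x": 0, "y": 0, "z": 0, "ax": 0, "ay": 0, "az": 0, "claw": 0.04}]'

```text
time_s: 1.27
ee_pos: [0.4241, -0.2283, 0.2097]
eef_rot: [-3.137, -0.008, 1.595]
force: [-1.2, 0.8, -0.6]
grip_width: 0.0437
```

```bash
cat >> h.py <<'E'
def wshot(n):
    o=ctrl.get_obs(); im,d=vision.camera('wrist'); T=campose('wrist',o); save(im,n); np.savez('pics/'+n+'.npz',im=im,d=d,T=T)
    print('t',round(o['time_s'],2),o['ee_pos'].round(4),np.degrees(o['eef_rot']).round(2),'v',np.abs(o['joint_vel']).max().round(3)); return im,d,T
def load(n):
    z=np.load('pics/'+n+'.npz'); return z['im'],z['d'],z['T']
E
python3 - <<'E'
from h import *
wshot('w1')
E
```

```text
t 1.27 [ 0.4241 -0.2283  0.2097] [-179.76   -0.43   91.41] v 0.015
```

View pics/w1.png

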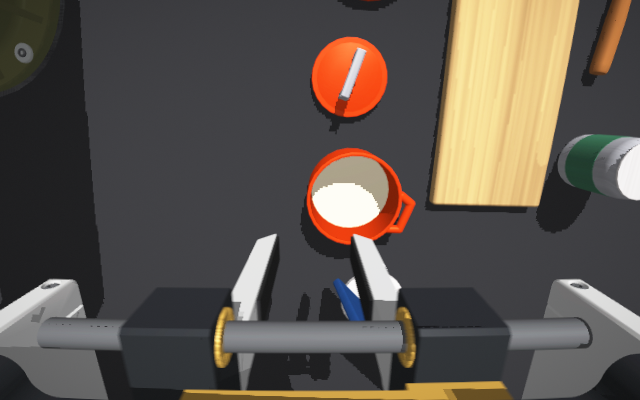

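```bash
cat >> h.py <<'E'
def pwrap(n,cx,cy,D,zs,r0=None,plot=None):
    pass
E
python3 - <<'E'
from h import *
im,d,T=load('w1')
a=im[20:260,280:460]; save(cv2.resize(a,(600,800)[:2],interpolation=cv2.INTER_CUBIC)[:600],'w1c')
P=cloud('wrist',d,T)
m=orange(im)
n,l,st,ce=cv2.connectedComponentsWithStats(m.astype(np.uint8))
for i in range(1,n):
    if st[i,4]>300:
        Q=P[l==i]; top=Q[(Q[:,2]>np.percentile(Q[:,2],97)-.004)]; print(ce[i],st[i],Q[:,2].min(),np.percentile(Q[:,2],97),len(top))
# outer boundary points of the pan -> z=.055 plane
for name,i in [(ce[i],i) for i in range(1,n) if st[i,4]>300]:
    cs,_=cv2.findContours((l==i).astype(np.uint8),cv2.RETR_EXTERNAL,cv2.CHAIN_APPROX_NONE)
    c=max(cs,key=len)[:,0,:].astype(float)
    for z in (.055,.014):
        w=onplane('wrist',c,z,T)[:,:2]
        # robust circle
        best=None
        rng=np.random.default_rng(0)
        for _ in range(500):
            s=w[rng.choice(len(w),3,replace=False)]
            try: cc,r=circ(s)
            except Exception: continue
            k=(abs(np.linalg.norm(w-cc,axis=1)-r)<.0012)
            if best is None or k.sum()>best.sum(): best=k
        cc,r=circ(w[best]); print(name.round(),z,cc.round(4),r.round(4),best.mean().round(2))
E
```

```text
[348.53304904  77.09713338] [ 311   37   76   81 4221] -0.002435584710870964 0.014326780079582801 3292
[363.17277812 203.58328154] [ 306  148  110   97 3218] -0.00379653423512355 0.05515296577594889 1014
[349.  77.] 0.055 [ 0.4542 -0.1082] 0.0382 1.0
[349.  77.] 0.014 [ 0.4583 -0.1032] 0.0429 1.0
[363. 204.] 0.055 [ 0.4666 -0.2367] 0.0536 0.47
[363. 204.] 0.014 [ 0.4721 -0.2475] 0.0601 0.46
```

```bash
python3 go.py 0.4145 -0.2365 0.09 90 35 7 0.04
```

```text
t 1.32 pos [ 0.4238 -0.2287  0.2096] rot [-179.75   -0.43   91.35] w 0.0415 F [0.1 0.4 0.2]
[{"x": -0.0021, "y": -0.0022, "z": 0.0299, "ax": -0.1, "ay": -0.1, "az": 0.3, "claw": 0.04}, {"x": -0.0021, "y": -0.0023, "z": 0.0299, "ax": -0.1, "ay": -0.1, "az": 0.3, "claw": 0.04}, {"x": -0.002, "y": -0.0023, "z": 0.0299, "ax": -0.1, "ay": -0.1, "az": 0.3, "claw": 0.04}, {"x": -0.002, "y": -0.0023, "z": 0.0299, "ax": -0.1, "ay": -0.1, "az": 0.3, "claw": 0.04}]
```

Call:
step_arm --steps '[{"x": -0.003, "y": -0.003, "z": 0.02, "ax": -0.1, "ay": -0.2, "az": 0.5, "claw": 0.04}, {"x": -0.003, "y": -0.003, "z": 0.03, "ax": -0.1, "ay": -0.2, "az": 0.5, "claw": 0.04}, {"x": -0.002, "y": -0.003, "z": 0.03, "ax": -0.1, "ay": 0, "az": 0.4, "claw": 0.04}, {"x": 0, "y": 0, "z": 0.03, "ax": 0, "ay": 0, "az": 0, "claw": 0.04}, {"x": 0, "y": 0, "z": 0, "ax": 0, "ay": 0, "az": 0, "claw": 0.04}]'

```text
time_s: 1.73
ee_pos: [0.4127, -0.2395, 0.0977]
eef_rot: [3.137, 0.002, 1.561]
force: [-0.1, -0.2, -0.7]
grip_width: 0.0397
```

```bash
python3 go.py 0.4145 -0.2365 0.028 90 35 7 0.04
```

```text
t 1.73 pos [ 0.4127 -0.2395  0.0977] rot [1.7972e+02 1.4000e-01 8.9460e+01] w 0.0397 F [-0.1 -0.2 -0.7]
[{"x": 0.0016, "y": 0.0007, "z": 0.0349, "ax": 0.1, "ay": 0.1, "az": -0.3, "claw": 0.04}, {"x": 0.0016, "y": 0.0008, "z": 0.0349, "ax": 0.1, "ay": 0.1, "az": -0.3, "claw": 0.04}]
```

Call:
step_arm --steps '[{"x": 0.0015, "y": 0.001, "z": 0.03, "ax": 0, "ay": 0, "az": -0.3, "claw": 0.04}, {"x": 0.0015, "y": 0.001, "z": 0.03, "ax": 0, "ay": 0, "az": -0.2, "claw": 0.04}, {"x": 0, "y": 0, "z": 0.005, "ax": 0, "ay": 0, "az": 0, "claw": 0.04}, {"x": 0, "y": 0, "z": 0, "ax": 0, "ay": 0, "az": 0, "claw": 0.04}]'

```text
time_s: 2.07
ee_pos: [0.4153, -0.2395, 0.0353]
eef_rot: [3.134, 0.004, 1.565]
force: [-1.1, 1.1, 0.4]
grip_width: 0.0402
```

Call:
step_arm --steps '[{"x": 0.003, "y": 0, "z": 0.006, "ax": 0, "ay": 0, "az": 0, "claw": 0.04}, {"x": 0, "y": 0, "z": 0, "ax": 0, "ay": 0, "az": 0, "claw": 0.0}, {"x": 0, "y": 0, "z": 0, "ax": 0, "ay": 0, "az": 0, "claw": 0.0}, {"x": 0, "y": 0, "z": 0, "ax": 0, "ay": 0, "az": 0, "claw": 0.0}, {"x": 0, "y": 0, "z": 0, "ax": 0, "ay": 0, "az": 0, "claw": 0.0}]' --grip_force 35

```text
time_s: 2.48
ee_pos: [0.4177, -0.2385, 0.0357]
eef_rot: [3.128, 0.008, 1.563]
force: [-0.3, 0.2, 0.4]
grip_width: 0.0165
```

Call:
step_arm --steps '[{"x": 0, "y": 0, "z": 0, "ax": 0, "ay": 0, "az": 0, "claw": 0.0}, {"x": 0, "y": 0, "z": 0, "ax": 0, "ay": 0, "az": 0, "claw": 0.0}]'

```text
time_s: 2.65
ee_pos: [0.4181, -0.2387, 0.0367]
eef_rot: [3.127, 0.009, 1.564]
force: [1.5, 0.2, -3.8]
grip_width: 0.0042
```

Call:
step_arm --steps '[{"x": 0, "y": 0, "z": 0, "ax": 0, "ay": 0, "az": 0, "claw": 0.02}, {"x": 0, "y": 0, "z": 0, "ax": 0, "ay": 0, "az": 0, "claw": 0.02}, {"x": 0.001, "y": 0, "z": 0.005, "ax": 0.4, "ay": -0.2, "az": 0, "claw": 0.02}, {"x": 0.001, "y": 0, "z": 0.005, "ax": 0.4, "ay": -0.2, "az": 0, "claw": 0.02}]'

```text
time_s: 2.98
ee_pos: [0.4186, -0.2373, 0.0272]
eef_rot: [3.14, 0.018, 1.563]
force: [-0.4, 0.3, -0.2]
grip_width: 0.0198
```

```bash
python3 go.py 0.416 -0.2365 0.027 90 35 7 0.02
```

```text
t 2.98 pos [ 0.4186 -0.2373  0.0272] rot [179.88   1.01  89.55] w 0.0198 F [-0.4  0.3 -0.2]
[{"x": 0.0008, "y": -0.0027, "z": 0.0002, "ax": 0.1, "ay": 1.0, "az": -0.4, "claw": 0.02}]
```

Call:
step_arm --steps '[{"x": 0, "y": -0.002, "z": 0.001, "ax": 0, "ay": 1, "az": -0.3, "claw": 0.0}, {"x": 0, "y": 0, "z": 0, "ax": 0, "ay": 0, "az": 0, "claw": 0.0}, {"x": 0, "y": 0, "z": 0, "ax": 0, "ay": 0, "az": 0, "claw": 0.0}, {"x": 0, "y": 0, "z": 0, "ax": 0, "ay": 0, "az": 0, "claw": 0.0}, {"x": 0, "y": 0, "z": 0, "ax": 0, "ay": 0, "az": 0, "claw": 0.0}]' --grip_force 45

```text
time_s: 3.4
ee_pos: [0.417, -0.2369, 0.0245]
eef_rot: [-3.141, 0.002, 1.569]
force: [-1.6, -0.6, 3.8]
grip_width: 0.0048
```

```bash
python3 go.py 0.41 -0.2365 0.10 90 35 7 0.0;  python3 - <<'E'
from h import *
wshot('w2')
E
```

```text
t 3.4 pos [ 0.417  -0.2369  0.0245] rot [-1.7997e+02  1.0000e-01  8.9880e+01] w 0.0048 F [-1.6 -0.6  3.8]
[{"x": 0.0001, "y": -0.0023, "z": -0.0252, "ax": 0.0, "ay": 0.0, "az": 0.0, "claw": 0.0}, {"x": 0.0001, "y": -0.0023, "z": -0.0252, "ax": 0.0, "ay": 0.0, "az": 0.0, "claw": 0.0}, {"x": 0.0001, "y": -0.0023, "z": -0.0252, "ax": 0.0, "ay": 0.0, "az": 0.0, "claw": 0.0}]
t 3.4 [ 0.417  -0.2369  0.0245] [-1.7997e+02  1.0000e-01  8.9880e+01] v 0.009
```

View pics/w2.png

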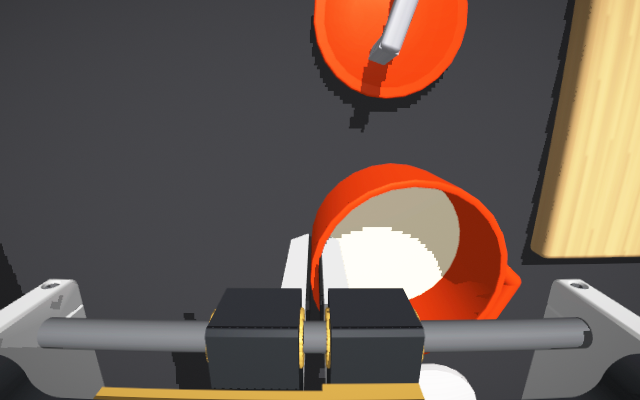

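Call:
step_arm --steps '[{"x": 0, "y": 0, "z": -0.015, "ax": 0, "ay": 0, "az": 0, "claw": 0.0}, {"x": 0, "y": 0, "z": -0.02, "ax": 0, "ay": 0, "az": 0, "claw": 0.0}, {"x": 0.005, "y": 0.01, "z": -0.02, "ax": 0, "ay": 0, "az": 0, "claw": 0.0}, {"x": 0.01, "y": 0.025, "z": -0.01, "ax": 0, "ay": 0, "az": 0, "claw": 0.0}]'

```text
time_s: 3.78
ee_pos: [0.4473, -0.2206, 0.0871]
eef_rot: [-3.13, -0.004, 1.566]
force: [-0.0, -0.2, -3.6]
grip_width: 0.0044
```

```bash
python3 go.py 0.588 -0.170 0.08 90 30 7 0.0;  python3 - <<'E'
from h import *
wshot('w3')
E
```

```text
t 3.78 pos [ 0.4473 -0.2206  0.0871] rot [-179.33   -0.2    89.7 ] w 0.0044 F [-0.  -0.2 -3.6]
[{"x": 0.0103, "y": 0.0281, "z": 0.0011, "ax": -0.1, "ay": 0.0, "az": -0.1, "claw": 0.0}, {"x": 0.0102, "y": 0.0281, "z": 0.0012, "ax": -0.1, "ay": 0.0, "az": -0.1, "claw": 0.0}, {"x": 0.0102, "y": 0.0281, "z": 0.0013, "ax": -0.1, "ay": 0.0, "az": -0.1, "claw": 0.0}, {"x": 0.0102, "y": 0.0281, "z": 0.0013, "ax": -0.1, "ay": 0.0, "az": -0.1, "claw": 0.0}, {"x": 0.0101, "y": 0.0281, "z": 0.0014, "ax": -0.1, "ay": 0.0, "az": -0.1, "claw": 0.0}]
t 3.78 [ 0.4473 -0.2206  0.0871] [-179.33   -0.2    89.7 ] v 0.688
```

View pics/w3.png

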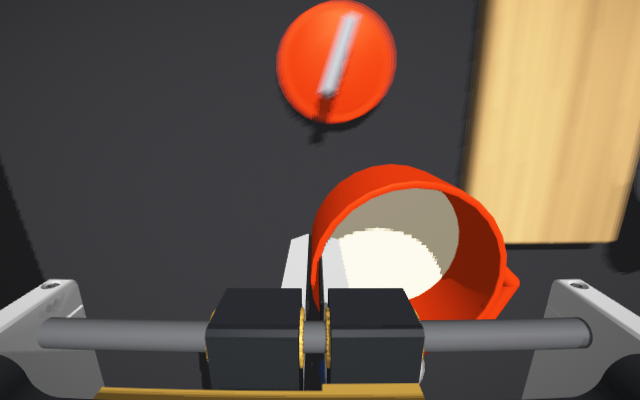

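Pan is held rigidly (unchanged position in the view). Carry to the board.

Call:
step_arm --steps '[{"x": 0.01, "y": 0.028, "z": 0.0, "ax": -0.1, "ay": 0, "az": -0.1, "claw": 0.0}, {"x": 0.01, "y": 0.028, "z": 0.0, "ax": -0.1, "ay": 0, "az": -0.1, "claw": 0.0}, {"x": 0.01, "y": 0.028, "z": 0.0, "ax": -0.1, "ay": 0, "az": -0.1, "claw": 0.0}, {"x": 0.01, "y": 0.025, "z": 0.0, "ax": -0.1, "ay": 0, "az": 0, "claw": 0.0}, {"x": 0.005, "y": 0.012, "z": 0.0, "ax": 0, "ay": 0, "az": 0, "claw": 0.0}]'

```text
time_s: 4.25
ee_pos: [0.5762, -0.1712, 0.0864]
eef_rot: [-3.137, -0.003, 1.57]
force: [-0.9, -0.3, -3.0]
grip_width: 0.0045
```

```bash
python3 go.py 0.588 -0.170 0.05 90 20 7 0.0
```

```text
t 4.25 pos [ 0.5762 -0.1712  0.0864] rot [-1.7973e+02 -1.5000e-01  8.9970e+01] w 0.0045 F [-0.9 -0.3 -3. ]
[{"x": 0.0006, "y": 0.006, "z": 0.0181, "ax": -0.1, "ay": -0.1, "az": 0.0, "claw": 0.0}, {"x": 0.0006, "y": 0.006, "z": 0.0182, "ax": -0.1, "ay": -0.1, "az": 0.0, "claw": 0.0}]
```

Call:
step_arm --steps '[{"x": 0, "y": 0.006, "z": 0.015, "ax": -0.1, "ay": 0, "az": 0, "claw": 0.0}, {"x": 0, "y": 0.004, "z": 0.015, "ax": -0.1, "ay": 0, "az": 0, "claw": 0.0}, {"x": 0, "y": 0, "z": 0.008, "ax": 0, "ay": 0, "az": 0, "claw": 0.0}, {"x": 0, "y": 0, "z": 0.002, "ax": 0, "ay": 0, "az": 0, "claw": 0.0}]'

```text
time_s: 4.58
ee_pos: [0.5879, -0.1679, 0.0424]
eef_rot: [-3.137, -0.003, 1.574]
force: [-17.1, 2.8, 33.6]
grip_width: 0.0047
```

```bash
python3 go.py 0.588 -0.170 0.0425 90 20 7 0.0
```

```text
t 4.58 pos [ 0.5879 -0.1679  0.0424] rot [-179.74   -0.18   90.16] w 0.0047 F [-17.1   2.8  33.6]
[{"x": -0.0021, "y": 0.0001, "z": -0.0001, "ax": -0.3, "ay": -0.2, "az": 0.2, "claw": 0.0}]
```

Call:
step_arm --steps '[{"x": 0, "y": 0, "z": -0.001, "ax": 0, "ay": 0, "az": 0, "claw": 0.03}, {"x": 0, "y": 0, "z": 0, "ax": 0, "ay": 0, "az": 0, "claw": 0.03}, {"x": 0, "y": 0, "z": 0, "ax": 0, "ay": 0, "az": 0, "claw": 0.03}, {"x": 0, "y": 0, "z": -0.02, "ax": 0, "ay": 0, "az": 0, "claw": 0.03}, {"x": 0, "y": 0, "z": -0.03, "ax": 0, "ay": 0, "az": 0, "claw": 0.04}]'

```text
time_s: 5.0
ee_pos: [0.5847, -0.1678, 0.0903]
eef_rot: [-3.128, -0.006, 1.572]
force: [0.7, 0.2, 0.6]
grip_width: 0.0334
```

Call:
step_arm --steps '[{"x": 0, "y": -0.01, "z": -0.04, "ax": 0, "ay": 0, "az": 0, "claw": 0.04}, {"x": 0, "y": -0.02, "z": -0.04, "ax": 0, "ay": 0, "az": 0, "claw": 0.04}, {"x": 0.01, "y": -0.025, "z": -0.02, "ax": 0, "ay": 0, "az": 0, "claw": 0.04}]'

```text
time_s: 5.25
ee_pos: [0.5321, -0.1594, 0.1938]
eef_rot: [-3.129, -0.005, 1.571]
force: [0.7, 0.2, 0.8]
grip_width: 0.04
```

```bash
cat >> h.py <<'E'
def rim(im,T,z,cen,rad,name='wrist'):
    """robust circle near expected centre/radius from orange contour points projected to plane z"""
    m=orange(im).astype(np.uint8)
    cs,_=cv2.findContours(m,cv2.RETR_LIST,cv2.CHAIN_APPROX_NONE)
    w=np.concatenate([onplane(name,c[:,0,:].astype(float),z,T)[:,:2] for c in cs if len(c)>15])
    w=w[abs(np.linalg.norm(w-cen,axis=1)-rad)<.025]
    best=None; rng=np.random.default_rng(0)
    for _ in range(3000):
        s=w[rng.choice(len(w),3,replace=False)]
        try: cc,r=circ(s)
        except Exception: continue
        if not abs(r-rad)<.0025: continue
        k=abs(np.linalg.norm(w-cc,axis=1)-r)<.0010
        if best is None or k.sum()>best.sum(): best=k
    if best is None: print('no fit'); return None
    cc,r=circ(w[best]); ang=np.degrees(np.arctan2(*(w[best]-cc).T[::-1])); hist=np.histogram(ang,12,(-180,180))[0]
    print('fit',cc.round(4),r.round(4),best.sum(),hist); return cc
E
python3 go.py 0.48 0.32 0.22 90 38 7 0.04;  python3 - <<'E'
from h import *
im,d,T=wshot('w4')
rim(im,T,.073,np.array([.64,-.17]),.054);rim(im,T,.073,np.array([.64,-.17]),.050)
E
```

```text
t 5.25 pos [ 0.5321 -0.1594  0.1938] rot [-179.3    -0.29   90.03] w 0.04 F [0.7 0.2 0.8]
[{"x": 0.0369, "y": -0.004, "z": -0.0018, "ax": 0.0, "ay": 0.0, "az": 0.0, "claw": 0.04}, {"x": 0.0369, "y": -0.004, "z": -0.0018, "ax": 0.0, "ay": 0.0, "az": 0.0, "claw": 0.04}, {"x": 0.0369, "y": -0.004, "z": -0.0018, "ax": 0.0, "ay": 0.0, "az": 0.0, "claw": 0.04}, {"x": 0.0369, "y": -0.004, "z": -0.0018, "ax": 0.0, "ay": 0.0, "az": 0.0, "claw": 0.04}, {"x": 0.0369, "y": -0.004, "z": -0.0019, "ax": 0.0, "ay": 0.0, "az": 0.0, "claw": 0.04}]
[{"x": 0.0369, "y": -0.004, "z": -0.0019, "ax": 0.0, "ay": 0.0, "az": 0.0, "claw": 0.04}, {"x": 0.0369, "y": -0.004, "z": -0.0019, "ax": 0.0, "ay": 0.0, "az": 0.0, "claw": 0.04}, {"x": 0.0369, "y": -0.004, "z": -0.0019, "ax": 0.0, "ay": 0.0, "az": 0.0, "claw": 0.04}, {"x": 0.0369, "y": -0.004, "z": -0.0019, "ax": 0.0, "ay": 0.0, "az": 0.0, "claw": 0.04}, {"x": 0.0369, "y": -0.004, "z": -0.0019, "ax": 0.0, "ay": 0.0, "az": 0.0, "claw": 0.04}]
[{"x": 0.0369, "y": -0.004, "z": -0.002, "ax": 0.0, "ay": 0.0, "az": 0.0, "claw": 0.04}, {"x": 0.0369, "y": -0.004, "z": -0.002, "ax": 0.0, "ay": 0.0, "az": 0.0, "claw": 0.04}, {"x": 0.0369, "y": -0.004, "z": -0.002, "ax": 0.0, "ay": 0.0, "az": 0.0, "claw": 0.04}]
t 5.25 [ 0.5321 -0.1594  0.1938] [-179.3    -0.29   90.03] v 0.945
fit [ 0.6362 -0.1718] 0.053 171 [ 7  5 22 26  6  0 21 21 10 19 23 11]
fit [ 0.6345 -0.1725] 0.0523 161 [11 14 23 24 10  0  0  0 10 27 22 20]
```

View pics/w4.png

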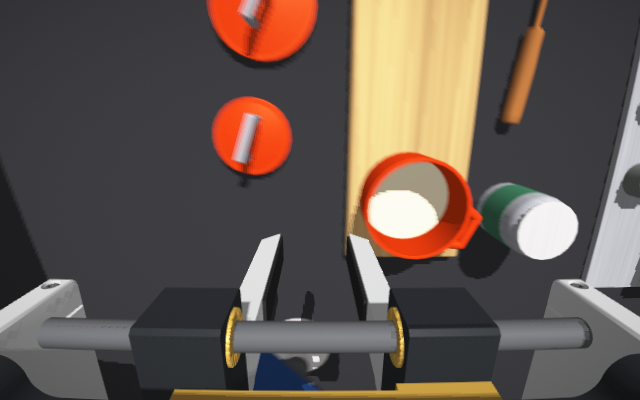

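Call:
step_arm --steps '[{"x": 0.037, "y": -0.008, "z": 0, "ax": 0, "ay": 0, "az": 0, "claw": 0.04}, {"x": 0.037, "y": -0.008, "z": 0, "ax": 0, "ay": 0, "az": 0, "claw": 0.04}, {"x": 0.037, "y": -0.008, "z": 0, "ax": 0, "ay": 0, "az": 0, "claw": 0.04}, {"x": 0.037, "y": -0.008, "z": 0, "ax": 0, "ay": 0, "az": 0, "claw": 0.04}, {"x": 0.037, "y": -0.008, "z": 0, "ax": 0, "ay": 0, "az": 0, "claw": 0.04}]'

```text
time_s: 5.72
ee_pos: [0.4877, 0.0273, 0.204]
eef_rot: [3.139, -0.001, 1.561]
force: [1.4, -0.1, 0.4]
grip_width: 0.0402
```

Call:
step_arm --steps '[{"x": 0.037, "y": -0.008, "z": 0, "ax": 0, "ay": 0, "az": 0, "claw": 0.04}, {"x": 0.037, "y": -0.008, "z": 0, "ax": 0, "ay": 0, "az": 0, "claw": 0.04}, {"x": 0.037, "y": -0.008, "z": 0, "ax": 0, "ay": 0, "az": 0, "claw": 0.04}, {"x": 0.037, "y": -0.008, "z": 0, "ax": 0, "ay": 0, "az": 0, "claw": 0.04}, {"x": 0.037, "y": -0.008, "z": 0, "ax": 0, "ay": 0, "az": 0, "claw": 0.04}]'

```text
time_s: 6.13
ee_pos: [0.4457, 0.2205, 0.2074]
eef_rot: [3.132, -0.002, 1.558]
force: [1.2, 0.5, 0.3]
grip_width: 0.0401
```

```bash
python3 go.py 0.42 0.29 0.20 90 38 7 0.04
```

```text
t 6.13 pos [0.4457 0.2205 0.2074] rot [ 1.7944e+02 -1.4000e-01  8.9260e+01] w 0.0401 F [1.2 0.5 0.3]
[{"x": 0.0346, "y": -0.0134, "z": 0.0037, "ax": 0.3, "ay": -0.1, "az": -0.4, "claw": 0.04}, {"x": 0.0347, "y": -0.0131, "z": 0.0037, "ax": 0.3, "ay": -0.1, "az": -0.4, "claw": 0.04}]
```

Call:
step_arm --steps '[{"x": 0.03, "y": -0.013, "z": 0.004, "ax": 0.2, "ay": 0, "az": -0.4, "claw": 0.04}, {"x": 0.015, "y": -0.01, "z": 0.004, "ax": 0.2, "ay": 0, "az": -0.3, "claw": 0.04}, {"x": 0, "y": 0, "z": 0, "ax": 0, "ay": 0, "az": 0, "claw": 0.04}, {"x": 0, "y": 0, "z": 0, "ax": 0, "ay": 0, "az": 0, "claw": 0.04}]'

```text
time_s: 6.47
ee_pos: [0.4198, 0.2733, 0.201]
eef_rot: [3.135, -0.005, 1.577]
force: [0.9, -1.1, 0.7]
grip_width: 0.0402
```

```bash
python3 - <<'E'
from h import *
im,d,T=wshot('w5')
rim(im,T,.055,np.array([.454,.32]),.042)
rim(im,T,.055,np.array([.569,.399]),.048)
rim(im,T,.014,np.array([.48,.184]),.050)
E
```

```text
t 6.47 [0.4198 0.2733 0.201 ] [179.65  -0.27  90.35] v 0.028
fit [0.4503 0.3247] 0.0414 211 [20 16 19 19 18 10 20 10 21 20 17 21]
fit [0.5652 0.404 ] 0.0464 174 [24 18 12 21 18  6  0 12 23  9  6 25]
fit [0.4772 0.1875] 0.049 175 [17 14 14  0  8 17 18 15 19 20 15 18]
```

View pics/w5.png

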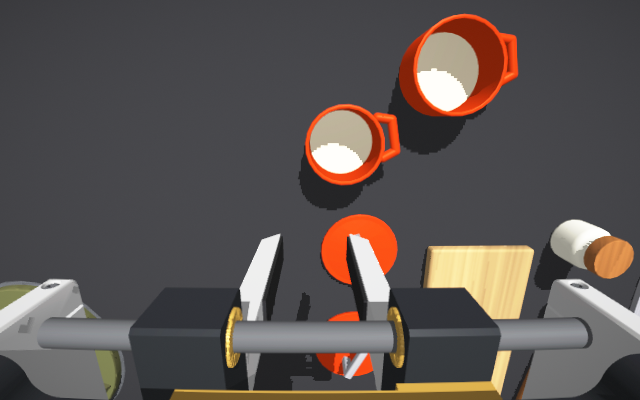

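```bash
python3 go.py 0.4105 0.3247 0.07 90 30 7 0.04
```

```text
t 6.52 pos [0.42   0.2729 0.201 ] rot [179.65  -0.28  90.31] w 0.0401 F [ 0.   0.2 -0.3]
[{"x": 0.0102, "y": -0.002, "z": 0.0262, "ax": 0.1, "ay": -0.1, "az": 0.1, "claw": 0.04}, {"x": 0.0103, "y": -0.002, "z": 0.0262, "ax": 0.1, "ay": -0.1, "az": 0.1, "claw": 0.04}, {"x": 0.0103, "y": -0.002, "z": 0.0262, "ax": 0.1, "ay": -0.1, "az": 0.1, "claw": 0.04}, {"x": 0.0103, "y": -0.0019, "z": 0.0262, "ax": 0.1, "ay": -0.1, "az": 0.1, "claw": 0.04}, {"x": 0.0103, "y": -0.0019, "z": 0.0262, "ax": 0.1, "ay": -0.1, "az": 0.1, "claw": 0.04}]
```

Call:
step_arm --steps '[{"x": 0.012, "y": -0.002, "z": 0.02, "ax": 0.1, "ay": -0.1, "az": 0, "claw": 0.04}, {"x": 0.012, "y": -0.002, "z": 0.025, "ax": 0.1, "ay": -0.1, "az": 0.1, "claw": 0.04}, {"x": 0.012, "y": -0.002, "z": 0.025, "ax": 0.1, "ay": 0, "az": 0.1, "claw": 0.04}, {"x": 0.012, "y": -0.002, "z": 0.025, "ax": 0, "ay": 0, "az": 0, "claw": 0.04}, {"x": 0.004, "y": 0, "z": 0.015, "ax": 0, "ay": 0, "az": 0, "claw": 0.04}]'

```text
time_s: 6.93
ee_pos: [0.4189, 0.322, 0.0935]
eef_rot: [3.129, -0.007, 1.563]
force: [0.7, 0.3, -1.1]
grip_width: 0.0399
```

```bash
python3 go.py 0.4105 0.3247 0.026 90 30 7 0.04
```

```text
t 6.93 pos [0.4189 0.322  0.0935] rot [179.29  -0.4   89.53] w 0.0399 F [ 0.7  0.3 -1.1]
[{"x": 0.0007, "y": -0.0031, "z": 0.0225, "ax": 0.2, "ay": -0.1, "az": -0.2, "claw": 0.04}, {"x": 0.0008, "y": -0.003, "z": 0.0225, "ax": 0.2, "ay": -0.1, "az": -0.2, "claw": 0.04}, {"x": 0.0008, "y": -0.0029, "z": 0.0225, "ax": 0.2, "ay": -0.1, "az": -0.2, "claw": 0.04}]
```

Call:
step_arm --steps '[{"x": 0.001, "y": -0.006, "z": 0.015, "ax": 0.2, "ay": -0.1, "az": -0.2, "claw": 0.04}, {"x": 0.001, "y": -0.005, "z": 0.02, "ax": 0.2, "ay": -0.1, "az": -0.2, "claw": 0.04}, {"x": 0, "y": -0.001, "z": 0.02, "ax": 0.2, "ay": -0.1, "az": 0, "claw": 0.04}, {"x": 0, "y": 0, "z": 0.01, "ax": 0, "ay": 0, "az": 0, "claw": 0.03}]'

```text
time_s: 7.27
ee_pos: [0.4105, 0.3202, 0.0255]
eef_rot: [3.139, -0.001, 1.563]
force: [0.6, -0.7, -0.8]
grip_width: 0.0363
```

```bash
python3 go.py 0.4105 0.3247 0.026 90 30 7 0.03
```

```text
t 7.27 pos [0.4105 0.3202 0.0255] rot [ 1.7985e+02 -8.0000e-02  8.9570e+01] w 0.0363 F [ 0.6 -0.7 -0.8]
[{"x": 0.0045, "y": -0.0001, "z": -0.0005, "ax": 0.2, "ay": -0.1, "az": -0.4, "claw": 0.03}]
```

Call:
step_arm --steps '[{"x": 0.004, "y": 0, "z": 0, "ax": 0, "ay": 0, "az": 0, "claw": 0.0}, {"x": 0, "y": 0, "z": 0, "ax": 0, "ay": 0, "az": 0, "claw": 0.0}, {"x": 0, "y": 0, "z": 0, "ax": 0, "ay": 0, "az": 0, "claw": 0.0}, {"x": 0, "y": 0, "z": 0, "ax": 0, "ay": 0, "az": 0, "claw": 0.0}, {"x": 0, "y": 0, "z": 0, "ax": 0, "ay": 0, "az": 0, "claw": 0.0}]'

```text
time_s: 7.68
ee_pos: [0.4135, 0.3224, 0.0273]
eef_rot: [3.137, -0.002, 1.559]
force: [-0.7, -4.0, -1.3]
grip_width: 0.0045
```

Call:
step_arm --steps '[{"x": 0, "y": 0, "z": 0, "ax": 0, "ay": 0, "az": 0, "claw": 0.0}, {"x": 0, "y": 0, "z": -0.002, "ax": 0, "ay": 0, "az": 0, "claw": 0.0}]'

```text
time_s: 7.85
ee_pos: [0.4137, 0.3224, 0.0301]
eef_rot: [3.136, -0.003, 1.559]
force: [-0.6, -0.3, -2.2]
grip_width: 0.004
```

```bash
python3 go.py 0.602 -0.035 0.09 90 36 7 0.0;  python3 - <<'E'
from h import *
wshot('w6')
E
```

```text
t 7.85 pos [0.4137 0.3224 0.0301] rot [ 1.7971e+02 -1.6000e-01  8.9300e+01] w 0.004 F [-0.6 -0.3 -2.2]
[{"x": -0.0296, "y": 0.0161, "z": -0.005, "ax": 0.0, "ay": 0.0, "az": -0.1, "claw": 0.0}, {"x": -0.0296, "y": 0.016, "z": -0.005, "ax": 0.0, "ay": 0.0, "az": -0.1, "claw": 0.0}, {"x": -0.0296, "y": 0.016, "z": -0.005, "ax": 0.0, "ay": 0.0, "az": -0.1, "claw": 0.0}, {"x": -0.0296, "y": 0.016, "z": -0.005, "ax": 0.0, "ay": 0.0, "az": -0.1, "claw": 0.0}, {"x": -0.0296, "y": 0.0159, "z": -0.005, "ax": 0.0, "ay": 0.0, "az": -0.1, "claw": 0.0}]
[{"x": -0.0297, "y": 0.0159, "z": -0.005, "ax": 0.0, "ay": 0.0, "az": -0.1, "claw": 0.0}, {"x": -0.0297, "y": 0.0159, "z": -0.005, "ax": 0.0, "ay": 0.0, "az": -0.1, "claw": 0.0}, {"x": -0.0297, "y": 0.0159, "z": -0.005, "ax": 0.0, "ay": 0.0, "az": -0.1, "claw": 0.0}, {"x": -0.0297, "y": 0.0158, "z": -0.005, "ax": 0.0, "ay": 0.0, "az": -0.1, "claw": 0.0}, {"x": -0.0297, "y": 0.0158, "z": -0.005, "ax": 0.0, "ay": 0.0, "az": -0.1, "claw": 0.0}]
[{"x": -0.0298, "y": 0.0158, "z": -0.005, "ax": 0.0, "ay": 0.0, "az": -0.1, "claw": 0.0}, {"x": -0.0298, "y": 0.0157, "z": -0.005, "ax": 0.0, "ay": 0.0, "az": -0.1, "claw": 0.0}]
t 7.85 [0.4137 0.3224 0.0301] [ 1.7971e+02 -1.6000e-01  8.9300e+01] v 0.06
```

View pics/w6.png

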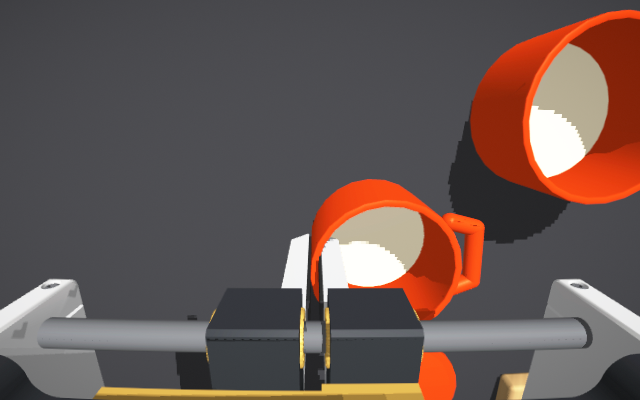

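Call:
step_arm --steps '[{"x": 0, "y": 0, "z": -0.02, "ax": 0, "ay": 0, "az": 0, "claw": 0.0}, {"x": 0, "y": 0, "z": -0.03, "ax": 0, "ay": 0, "az": 0, "claw": 0.0}, {"x": -0.01, "y": 0, "z": -0.02, "ax": 0, "ay": 0, "az": 0, "claw": 0.0}, {"x": -0.025, "y": 0.015, "z": -0.005, "ax": 0, "ay": 0, "az": 0, "claw": 0.0}, {"x": -0.033, "y": 0.018, "z": 0, "ax": 0, "ay": 0, "az": 0, "claw": 0.0}]'

```text
time_s: 8.32
ee_pos: [0.4436, 0.2561, 0.1094]
eef_rot: [3.137, -0.003, 1.566]
force: [0.2, 0.5, -1.9]
grip_width: 0.0042
```

Call:
step_arm --steps '[{"x": -0.033, "y": 0.018, "z": 0, "ax": 0, "ay": 0, "az": 0, "claw": 0.0}, {"x": -0.033, "y": 0.018, "z": 0, "ax": 0, "ay": 0, "az": 0, "claw": 0.0}, {"x": -0.033, "y": 0.018, "z": 0, "ax": 0, "ay": 0, "az": 0, "claw": 0.0}, {"x": -0.033, "y": 0.018, "z": 0, "ax": 0, "ay": 0, "az": 0, "claw": 0.0}, {"x": -0.033, "y": 0.018, "z": 0, "ax": 0, "ay": 0, "az": 0, "claw": 0.0}]'

```text
time_s: 8.73
ee_pos: [0.5358, 0.0842, 0.1126]
eef_rot: [3.133, -0.004, 1.571]
force: [0.5, 0.8, -2.1]
grip_width: 0.0044
```

```bash
python3 go.py 0.602 -0.035 0.09 90 30 7 0.0
```

```text
t 8.73 pos [0.5358 0.0842 0.1126] rot [179.49  -0.23  89.98] w 0.0044 F [ 0.5  0.8 -2.1]
[{"x": -0.0238, "y": 0.0132, "z": 0.0045, "ax": 0.1, "ay": 0.0, "az": 0.0, "claw": 0.0}, {"x": -0.0238, "y": 0.0132, "z": 0.0045, "ax": 0.1, "ay": 0.0, "az": 0.0, "claw": 0.0}, {"x": -0.0238, "y": 0.0132, "z": 0.0045, "ax": 0.1, "ay": 0.0, "az": 0.0, "claw": 0.0}, {"x": -0.0238, "y": 0.0132, "z": 0.0045, "ax": 0.1, "ay": 0.0, "az": 0.0, "claw": 0.0}, {"x": -0.0238, "y": 0.0132, "z": 0.0045, "ax": 0.1, "ay": 0.0, "az": 0.0, "claw": 0.0}]
```

Call:
step_arm --steps '[{"x": -0.03, "y": 0.016, "z": 0.004, "ax": 0.1, "ay": 0, "az": 0, "claw": 0.0}, {"x": -0.028, "y": 0.015, "z": 0.004, "ax": 0.1, "ay": 0, "az": 0, "claw": 0.0}, {"x": -0.022, "y": 0.012, "z": 0.006, "ax": 0.1, "ay": 0, "az": 0, "claw": 0.0}, {"x": -0.012, "y": 0.006, "z": 0.01, "ax": 0, "ay": 0, "az": 0, "claw": 0.0}, {"x": -0.004, "y": 0, "z": 0.01, "ax": 0, "ay": 0, "az": 0, "claw": 0.0}]'

```text
time_s: 9.15
ee_pos: [0.5898, -0.0232, 0.0805]
eef_rot: [3.132, -0.003, 1.565]
force: [-0.3, 0.2, -1.9]
grip_width: 0.0044
```

```bash
python3 go.py 0.602 -0.035 0.048 90 16 7 0.0
```

```text
t 9.15 pos [ 0.5898 -0.0232  0.0805] rot [179.47  -0.18  89.68] w 0.0044 F [-0.3  0.2 -1.9]
[{"x": -0.0039, "y": 0.004, "z": 0.0108, "ax": 0.2, "ay": -0.1, "az": -0.1, "claw": 0.0}, {"x": -0.0039, "y": 0.004, "z": 0.0108, "ax": 0.2, "ay": -0.1, "az": -0.1, "claw": 0.0}, {"x": -0.0039, "y": 0.004, "z": 0.0108, "ax": 0.2, "ay": -0.1, "az": -0.1, "claw": 0.0}]
```

Call:
step_arm --steps '[{"x": -0.005, "y": 0.005, "z": 0.01, "ax": 0.2, "ay": -0.1, "az": -0.1, "claw": 0.0}, {"x": -0.004, "y": 0.004, "z": 0.009, "ax": 0.2, "ay": -0.1, "az": -0.1, "claw": 0.0}, {"x": 0, "y": 0, "z": 0.005, "ax": 0.1, "ay": 0, "az": 0, "claw": 0.0}, {"x": 0, "y": 0, "z": 0.002, "ax": 0, "ay": 0, "az": 0, "claw": 0.0}]'

```text
time_s: 9.48
ee_pos: [0.5974, -0.0322, 0.0506]
eef_rot: [-3.138, 0.0, 1.568]
force: [-0.3, 0.4, -1.6]
grip_width: 0.0042
```

Call:
step_arm --steps '[{"x": 0, "y": 0.001, "z": 0.003, "ax": 0, "ay": 0, "az": 0, "claw": 0.0}, {"x": 0, "y": 0, "z": 0.003, "ax": 0, "ay": 0, "az": 0, "claw": 0.0}]'

```text
time_s: 9.65
ee_pos: [0.5981, -0.0308, 0.0446]
eef_rot: [-3.138, 0.0, 1.569]
force: [-15.9, -4.1, 50.7]
grip_width: 0.0046
```

Call:
step_arm --steps '[{"x": 0, "y": 0, "z": -0.001, "ax": 0, "ay": 0, "az": 0, "claw": 0.03}, {"x": 0, "y": 0, "z": 0, "ax": 0, "ay": 0, "az": 0, "claw": 0.03}, {"x": 0, "y": 0, "z": 0, "ax": 0, "ay": 0, "az": 0, "claw": 0.03}, {"x": 0, "y": 0, "z": -0.02, "ax": 0, "ay": 0, "az": 0, "claw": 0.03}, {"x": 0, "y": 0, "z": -0.03, "ax": 0, "ay": 0, "az": 0, "claw": 0.04}]'

```text
time_s: 10.07
ee_pos: [0.5961, -0.0288, 0.093]
eef_rot: [-3.132, -0.001, 1.572]
force: [-0.4, 0.1, 0.1]
grip_width: 0.0333
```

Call:
step_arm --steps '[{"x": 0.02, "y": -0.005, "z": -0.04, "ax": 0, "ay": 0, "az": 0, "claw": 0.04}, {"x": 0.035, "y": -0.01, "z": -0.025, "ax": 0, "ay": 0, "az": 0, "claw": 0.04}, {"x": 0.037, "y": -0.01, "z": -0.01, "ax": 0, "ay": 0, "az": 0, "claw": 0.04}, {"x": 0.037, "y": -0.008, "z": 0, "ax": 0, "ay": 0, "az": 0, "claw": 0.04}, {"x": 0.037, "y": -0.005, "z": 0, "ax": 0, "ay": 0, "az": 0, "claw": 0.04}]'

```text
time_s: 10.48
ee_pos: [0.5606, 0.1356, 0.1767]
eef_rot: [3.139, -0.002, 1.563]
force: [0.7, 0.4, -0.2]
grip_width: 0.0398
```

```bash
python3 go.py 0.52 0.36 0.16 90 36 7 0.04
```

```text
t 10.48 pos [0.5606 0.1356 0.1767] rot [ 1.7985e+02 -1.0000e-01  8.9550e+01] w 0.0398 F [ 0.7  0.4 -0.2]
[{"x": 0.032, "y": -0.0061, "z": 0.0024, "ax": 0.0, "ay": 0.0, "az": -0.1, "claw": 0.04}, {"x": 0.032, "y": -0.006, "z": 0.0024, "ax": 0.0, "ay": 0.0, "az": -0.1, "claw": 0.04}, {"x": 0.032, "y": -0.006, "z": 0.0024, "ax": 0.0, "ay": 0.0, "az": -0.1, "claw": 0.04}, {"x": 0.032, "y": -0.006, "z": 0.0024, "ax": 0.0, "ay": 0.0, "az": -0.1, "claw": 0.04}, {"x": 0.032, "y": -0.0059, "z": 0.0024, "ax": 0.0, "ay": 0.0, "az": -0.1, "claw": 0.04}]
[{"x": 0.032, "y": -0.0059, "z": 0.0024, "ax": 0.0, "ay": 0.0, "az": -0.1, "claw": 0.04}, {"x": 0.0321, "y": -0.0058, "z": 0.0024, "ax": 0.0, "ay": 0.0, "az": -0.1, "claw": 0.04}]
```

Call:
step_arm --steps '[{"x": 0.033, "y": -0.006, "z": 0, "ax": 0, "ay": 0, "az": 0, "claw": 0.04}, {"x": 0.033, "y": -0.006, "z": 0, "ax": 0, "ay": 0, "az": 0, "claw": 0.04}, {"x": 0.033, "y": -0.006, "z": 0, "ax": 0, "ay": 0, "az": 0, "claw": 0.04}, {"x": 0.033, "y": -0.006, "z": 0, "ax": 0, "ay": 0, "az": 0, "claw": 0.04}, {"x": 0.03, "y": -0.006, "z": 0, "ax": 0, "ay": 0, "az": 0, "claw": 0.04}]'

```text
time_s: 10.9
ee_pos: [0.529, 0.308, 0.1806]
eef_rot: [3.132, -0.005, 1.564]
force: [0.4, -1.1, 0.5]
grip_width: 0.0401
```

Call:
step_arm --steps '[{"x": 0.02, "y": -0.003, "z": 0, "ax": 0, "ay": 0, "az": 0, "claw": 0.04}, {"x": 0, "y": 0, "z": 0, "ax": 0, "ay": 0, "az": 0, "claw": 0.04}, {"x": 0, "y": 0, "z": 0, "ax": 0, "ay": 0, "az": 0, "claw": 0.04}]'

```text
time_s: 11.15
ee_pos: [0.5233, 0.3352, 0.1812]
eef_rot: [3.131, -0.006, 1.572]
force: [0.6, -0.4, -0.4]
grip_width: 0.0401
```

```bash
python3 - <<'E'
from h import *
im,d,T=wshot('w7')
rim(im,T,.055,np.array([.565,.404]),.048)
E
python3 go.py 0.52 0.404 0.08 90 30 7 0.04
```

```text
t 11.15 [0.5233 0.3352 0.1812] [179.42  -0.35  90.04] v 0.033
fit [0.5636 0.4041] 0.0474 261 [24 20 23 24 21 13 26 11 25 26 22 26]
t 11.2 pos [0.5234 0.3348 0.1812] rot [179.42  -0.36  90.02] w 0.0401 F [-1.2  0.3 -0.3]
[{"x": 0.0137, "y": -0.0009, "z": 0.0203, "ax": 0.1, "ay": -0.1, "az": 0.0, "claw": 0.04}, {"x": 0.0137, "y": -0.0008, "z": 0.0203, "ax": 0.1, "ay": -0.1, "az": 0.0, "claw": 0.04}, {"x": 0.0138, "y": -0.0008, "z": 0.0203, "ax": 0.1, "ay": -0.1, "az": 0.0, "claw": 0.04}, {"x": 0.0138, "y": -0.0008, "z": 0.0203, "ax": 0.1, "ay": -0.1, "az": 0.0, "claw": 0.04}, {"x": 0.0138, "y": -0.0007, "z": 0.0203, "ax": 0.1, "ay": -0.1, "az": 0.0, "claw": 0.04}]
```

View pics/w7.png

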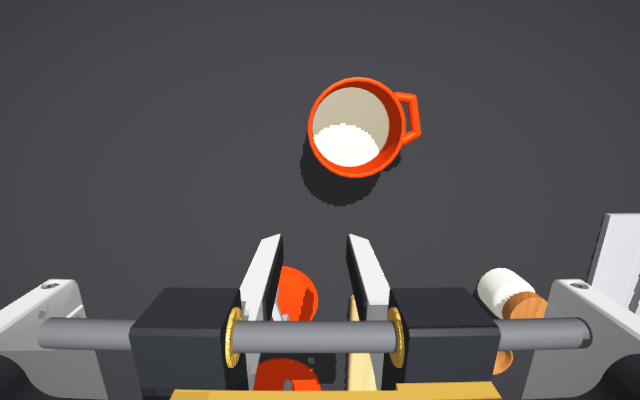

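Call:
step_arm --steps '[{"x": 0.015, "y": -0.002, "z": 0.02, "ax": 0.1, "ay": -0.1, "az": 0, "claw": 0.04}, {"x": 0.015, "y": -0.002, "z": 0.025, "ax": 0.1, "ay": -0.1, "az": 0, "claw": 0.04}, {"x": 0.015, "y": -0.002, "z": 0.025, "ax": 0.1, "ay": -0.1, "az": 0, "claw": 0.04}, {"x": 0.015, "y": -0.001, "z": 0.02, "ax": 0.1, "ay": 0, "az": 0, "claw": 0.04}, {"x": 0.01, "y": -0.001, "z": 0.01, "ax": 0, "ay": 0, "az": 0, "claw": 0.04}]'

```text
time_s: 11.62
ee_pos: [0.5212, 0.4009, 0.083]
eef_rot: [3.131, -0.004, 1.562]
force: [0.0, -0.7, -0.8]
grip_width: 0.0403
```

```bash
python3 go.py 0.5176 0.404 0.026 90 20 7 0.04
```

```text
t 11.62 pos [0.5212 0.4009 0.083 ] rot [179.37  -0.25  89.52] w 0.0403 F [ 0.  -0.7 -0.8]
[{"x": 0.0009, "y": -0.0014, "z": 0.019, "ax": 0.2, "ay": -0.1, "az": -0.2, "claw": 0.04}, {"x": 0.001, "y": -0.0014, "z": 0.019, "ax": 0.2, "ay": -0.1, "az": -0.2, "claw": 0.04}, {"x": 0.001, "y": -0.0013, "z": 0.019, "ax": 0.2, "ay": -0.1, "az": -0.2, "claw": 0.04}]
```

Call:
step_arm --steps '[{"x": 0.001, "y": -0.003, "z": 0.016, "ax": 0.2, "ay": -0.1, "az": -0.2, "claw": 0.04}, {"x": 0.001, "y": -0.002, "z": 0.019, "ax": 0.2, "ay": -0.1, "az": -0.2, "claw": 0.04}, {"x": 0.001, "y": 0, "z": 0.013, "ax": 0.1, "ay": 0, "az": 0, "claw": 0.03}, {"x": 0, "y": 0, "z": 0.003, "ax": 0, "ay": 0, "az": 0, "claw": 0.03}]'

```text
time_s: 11.95
ee_pos: [0.518, 0.4023, 0.0295]
eef_rot: [3.14, -0.0, 1.567]
force: [-0.7, -0.2, 0.3]
grip_width: 0.0313
```

```bash
python3 go.py 0.5176 0.404 0.026 90 20 7 0.04
```

```text
t 11.95 pos [0.518  0.4023 0.0295] rot [ 1.799e+02 -2.000e-02  8.979e+01] w 0.0313 F [-0.7 -0.2  0.3]
[{"x": 0.0017, "y": -0.0004, "z": 0.0035, "ax": 0.1, "ay": 0.0, "az": -0.2, "claw": 0.04}]
```

Call:
step_arm --steps '[{"x": 0.001, "y": 0, "z": 0.004, "ax": 0, "ay": 0, "az": 0, "claw": 0.0}, {"x": 0, "y": 0, "z": 0, "ax": 0, "ay": 0, "az": 0, "claw": 0.0}, {"x": 0, "y": 0, "z": 0, "ax": 0, "ay": 0, "az": 0, "claw": 0.0}, {"x": 0, "y": 0, "z": 0, "ax": 0, "ay": 0, "az": 0, "claw": 0.0}, {"x": 0, "y": 0, "z": 0, "ax": 0, "ay": 0, "az": 0, "claw": 0.0}]'

```text
time_s: 12.37
ee_pos: [0.5203, 0.4022, 0.0282]
eef_rot: [3.137, -0.002, 1.564]
force: [0.7, 3.2, -2.2]
grip_width: 0.0048
```

Call:
step_arm --steps '[{"x": 0, "y": 0, "z": 0, "ax": 0, "ay": 0, "az": 0, "claw": 0.0}, {"x": 0, "y": 0, "z": -0.005, "ax": 0, "ay": 0, "az": 0, "claw": 0.0}, {"x": 0, "y": 0, "z": -0.03, "ax": 0, "ay": 0, "az": 0, "claw": 0.0}, {"x": -0.005, "y": 0, "z": -0.03, "ax": 0, "ay": 0, "az": 0, "claw": 0.0}, {"x": -0.025, "y": 0.006, "z": -0.01, "ax": 0, "ay": 0, "az": 0, "claw": 0.0}]'

```text
time_s: 12.78
ee_pos: [0.523, 0.3734, 0.1036]
eef_rot: [-3.141, 0.001, 1.568]
force: [1.2, 0.7, -1.8]
grip_width: 0.0046
```

```bash
python3 go.py 0.596 0.10 0.085 90 34 7 0.0;  python3 - <<'E'
from h import *
wshot('w8')
E
```

```text
t 12.78 pos [0.523  0.3734 0.1036] rot [-1.7994e+02  6.0000e-02  8.9820e+01] w 0.0046 F [ 1.2  0.7 -1.8]
[{"x": -0.0303, "y": 0.0082, "z": 0.0021, "ax": 0.0, "ay": 0.0, "az": 0.0, "claw": 0.0}, {"x": -0.0303, "y": 0.0082, "z": 0.0021, "ax": 0.0, "ay": 0.0, "az": 0.0, "claw": 0.0}, {"x": -0.0304, "y": 0.0082, "z": 0.0021, "ax": 0.0, "ay": 0.0, "az": 0.0, "claw": 0.0}, {"x": -0.0304, "y": 0.0082, "z": 0.0021, "ax": 0.0, "ay": 0.0, "az": 0.0, "claw": 0.0}, {"x": -0.0304, "y": 0.0082, "z": 0.0021, "ax": 0.0, "ay": 0.0, "az": 0.0, "claw": 0.0}]
[{"x": -0.0304, "y": 0.0082, "z": 0.0021, "ax": 0.0, "ay": 0.0, "az": 0.0, "claw": 0.0}, {"x": -0.0304, "y": 0.0081, "z": 0.0021, "ax": 0.0, "ay": 0.0, "az": 0.0, "claw": 0.0}, {"x": -0.0304, "y": 0.0081, "z": 0.0021, "ax": 0.0, "ay": 0.0, "az": 0.0, "claw": 0.0}, {"x": -0.0304, "y": 0.0081, "z": 0.0021, "ax": 0.0, "ay": 0.0, "az": 0.0, "claw": 0.0}]
t 12.78 [0.523  0.3734 0.1036] [-1.7994e+02  6.0000e-02  8.9820e+01] v 0.492
```

View pics/w8.png

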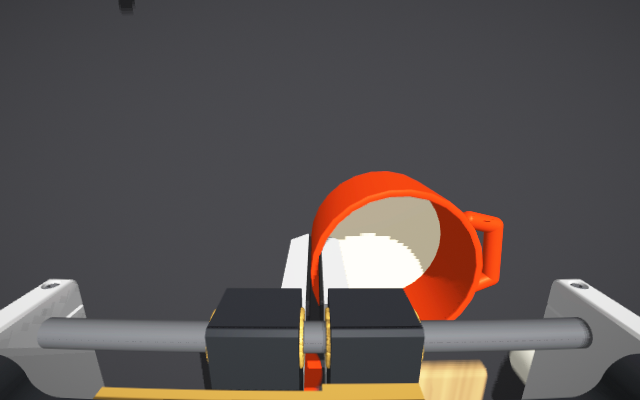

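Call:
step_arm --steps '[{"x": -0.032, "y": 0.008, "z": 0.001, "ax": 0, "ay": 0, "az": 0, "claw": 0.0}, {"x": -0.032, "y": 0.008, "z": 0.001, "ax": 0, "ay": 0, "az": 0, "claw": 0.0}, {"x": -0.032, "y": 0.008, "z": 0.001, "ax": 0, "ay": 0, "az": 0, "claw": 0.0}, {"x": -0.032, "y": 0.008, "z": 0.001, "ax": 0, "ay": 0, "az": 0, "claw": 0.0}, {"x": -0.032, "y": 0.008, "z": 0.001, "ax": 0, "ay": 0, "az": 0, "claw": 0.0}]'

```text
time_s: 13.25
ee_pos: [0.5644, 0.206, 0.1033]
eef_rot: [3.137, -0.001, 1.571]
force: [0.5, -0.2, -2.6]
grip_width: 0.0041
```

Call:
step_arm --steps '[{"x": -0.032, "y": 0.008, "z": 0.002, "ax": 0, "ay": 0, "az": 0, "claw": 0.0}, {"x": -0.03, "y": 0.008, "z": 0.003, "ax": 0, "ay": 0, "az": 0, "claw": 0.0}, {"x": -0.02, "y": 0.006, "z": 0.004, "ax": 0, "ay": 0, "az": 0, "claw": 0.0}, {"x": -0.008, "y": 0.003, "z": 0.005, "ax": 0, "ay": 0, "az": 0, "claw": 0.0}]'

```text
time_s: 13.58
ee_pos: [0.5908, 0.1071, 0.091]
eef_rot: [3.135, -0.0, 1.567]
force: [-0.1, -0.0, -3.0]
grip_width: 0.0048
```

```bash
python3 go.py 0.596 0.10 0.052 90 15 7 0.0
```

```text
t 13.58 pos [0.5908 0.1071 0.091 ] rot [ 1.7962e+02 -2.0000e-02  8.9760e+01] w 0.0048 F [-0.1 -0.  -3. ]
[{"x": -0.0024, "y": 0.0016, "z": 0.013, "ax": 0.1, "ay": 0.0, "az": -0.1, "claw": 0.0}, {"x": -0.0024, "y": 0.0017, "z": 0.013, "ax": 0.1, "ay": 0.0, "az": -0.1, "claw": 0.0}, {"x": -0.0024, "y": 0.0017, "z": 0.013, "ax": 0.1, "ay": 0.0, "az": -0.1, "claw": 0.0}]
```

Call:
step_arm --steps '[{"x": -0.002, "y": 0.002, "z": 0.01, "ax": 0.1, "ay": 0, "az": 0, "claw": 0.0}, {"x": -0.002, "y": 0.002, "z": 0.013, "ax": 0.1, "ay": 0, "az": 0, "claw": 0.0}, {"x": 0, "y": 0, "z": 0.01, "ax": 0, "ay": 0, "az": 0, "claw": 0.0}, {"x": 0, "y": 0, "z": 0.004, "ax": 0, "ay": 0, "az": 0, "claw": 0.0}]'

```text
time_s: 13.92
ee_pos: [0.5952, 0.1031, 0.0505]
eef_rot: [3.139, -0.0, 1.565]
force: [-0.3, -0.5, -3.4]
grip_width: 0.0043
```

Call:
step_arm --steps '[{"x": 0, "y": 0, "z": 0.003, "ax": 0, "ay": 0, "az": 0, "claw": 0.0}, {"x": 0, "y": 0, "z": 0.001, "ax": 0, "ay": 0, "az": 0, "claw": 0.0}]'

```text
time_s: 14.08
ee_pos: [0.5944, 0.1044, 0.0453]
eef_rot: [3.141, 0.001, 1.567]
force: [-10.5, -13.0, 26.1]
grip_width: 0.0043
```

Touched down. Release and back off to look at all three and the lids.

Call:
step_arm --steps '[{"x": 0, "y": 0, "z": 0, "ax": 0, "ay": 0, "az": 0, "claw": 0.03}, {"x": 0, "y": 0, "z": 0, "ax": 0, "ay": 0, "az": 0, "claw": 0.03}, {"x": 0, "y": 0, "z": 0, "ax": 0, "ay": 0, "az": 0, "claw": 0.03}, {"x": 0, "y": 0, "z": -0.02, "ax": 0, "ay": 0, "az": 0, "claw": 0.03}, {"x": 0, "y": 0, "z": -0.03, "ax": 0, "ay": 0, "az": 0, "claw": 0.04}]'

```text
time_s: 14.5
ee_pos: [0.5921, 0.1072, 0.0922]
eef_rot: [-3.136, 0.002, 1.571]
force: [-0.9, 0.1, -0.8]
grip_width: 0.0339
```

Call:
step_arm --steps '[{"x": 0, "y": -0.02, "z": -0.03, "ax": 0, "ay": 0, "az": 0, "claw": 0.04}, {"x": -0.02, "y": -0.025, "z": -0.03, "ax": 0, "ay": 0, "az": 0, "claw": 0.04}, {"x": -0.03, "y": -0.02, "z": -0.03, "ax": 0, "ay": 0, "az": 0, "claw": 0.04}, {"x": -0.03, "y": -0.01, "z": -0.03, "ax": 0, "ay": 0, "az": 0, "claw": 0.04}, {"x": -0.02, "y": 0, "z": -0.02, "ax": 0, "ay": 0, "az": 0, "claw": 0.04}]'

```text
time_s: 14.92
ee_pos: [0.5184, 0.0152, 0.2334]
eef_rot: [-3.139, 0.001, 1.58]
force: [0.3, -0.4, 0.6]
grip_width: 0.0397
```

Call:
step_arm --steps '[{"x": -0.03, "y": 0, "z": -0.02, "ax": 0, "ay": 0, "az": 0, "claw": 0.04}, {"x": -0.02, "y": 0, "z": -0.01, "ax": 0, "ay": 0, "az": 0, "claw": 0.04}, {"x": 0, "y": 0, "z": 0, "ax": 0, "ay": 0, "az": 0, "claw": 0.04}, {"x": 0, "y": 0, "z": 0, "ax": 0, "ay": 0, "az": 0, "claw": 0.04}]'

```text
time_s: 15.25
ee_pos: [0.5192, -0.0387, 0.272]
eef_rot: [3.132, 0.002, 1.578]
force: [0.1, -0.2, 0.2]
grip_width: 0.0401
```

```bash
python3 - <<'E'
from h import *
im,d,T=wshot('w9')
for n,z,c,r in [('L',.073,[.637,-.172],.054),('S',.073,[.638,-.031],.042),('M',.073,[.64,.103],.048),('lL',.014,[.476,.035],.056),('lM',.014,[.477,.187],.05),('lS',.014,[.458,-.103],.044)]:
    print(n,end=' '); rim(im,T,z,np.array(c),r)
E
```

```text
t 15.25 [ 0.5192 -0.0387  0.272 ] [1.7947e+02 1.2000e-01 9.0440e+01] v 0.021
L fit [ 0.6379 -0.1749] 0.0541 63 [ 0  0  0  0  0  2 10  6 17 20  8  0]
S fit [ 0.6364 -0.0347] 0.0401 132 [12  5 15 14 12  8 16  1  3 17 14 15]
M fit [0.6394 0.1011] 0.0462 183 [21 17 15  9 16  9 15 15 20 20  7 19]
lL fit [0.4767 0.0352] 0.0549 230 [20 17 19 20 16 20 21 18 20 20 18 21]
lM fit [0.4789 0.183 ] 0.0488 116 [22 17 19 19 16 21  2  0  0  0  0  0]
lS fit [ 0.4597 -0.1008] 0.0431 137 [14 12  1  6 11 12 13 13 15 15 11 14]
```

View pics/w9.png

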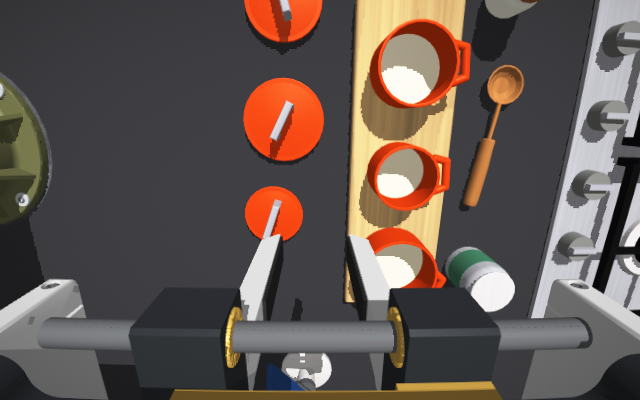

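```bash
python3 go.py 0.452 -0.135 0.16 72.4 36 7 0.04
```

```text
t 15.3 pos [ 0.5192 -0.0384  0.2718] rot [1.7948e+02 1.3000e-01 9.0470e+01] w 0.0399 F [ 0.1 -0.8 -0.3]
[{"x": -0.0192, "y": -0.0138, "z": 0.0223, "ax": 0.1, "ay": 0.0, "az": 3.6, "claw": 0.04}, {"x": -0.02, "y": -0.0125, "z": 0.0223, "ax": 0.1, "ay": 0.0, "az": 3.6, "claw": 0.04}, {"x": -0.0207, "y": -0.0112, "z": 0.0223, "ax": 0.1, "ay": 0.0, "az": 3.6, "claw": 0.04}, {"x": -0.0214, "y": -0.0098, "z": 0.0223, "ax": 0.1, "ay": 0.0, "az": 3.6, "claw": 0.04}, {"x": -0.022, "y": -0.0084, "z": 0.0224, "ax": 0.1, "ay": 0.0, "az": 3.6, "claw": 0.04}]
```

Call:
step_arm --steps '[{"x": -0.02, "y": -0.015, "z": 0.02, "ax": 0.1, "ay": 0, "az": 4, "claw": 0.04}, {"x": -0.022, "y": -0.014, "z": 0.024, "ax": 0.1, "ay": 0, "az": 4, "claw": 0.04}, {"x": -0.022, "y": -0.012, "z": 0.024, "ax": 0.1, "ay": 0, "az": 4, "claw": 0.04}, {"x": -0.022, "y": -0.01, "z": 0.024, "ax": 0.1, "ay": 0, "az": 4, "claw": 0.04}, {"x": -0.02, "y": -0.008, "z": 0.02, "ax": 0.1, "ay": 0, "az": 2, "claw": 0.03}]'

```text
time_s: 15.72
ee_pos: [0.4479, -0.1316, 0.1551]
eef_rot: [3.138, -0.002, 1.263]
force: [1.8, -1.0, -0.2]
grip_width: 0.036
```

Call:
step_arm --steps '[{"x": 0, "y": 0, "z": 0, "ax": 0, "ay": 0, "az": 0, "claw": 0.03}, {"x": 0, "y": 0, "z": 0, "ax": 0, "ay": 0, "az": 0, "claw": 0.03}, {"x": 0, "y": 0, "z": 0, "ax": 0, "ay": 0, "az": 0, "claw": 0.03}]'

```text
time_s: 15.97
ee_pos: [0.4445, -0.13, 0.1496]
eef_rot: [-3.136, -0.003, 1.262]
force: [-0.3, -0.1, 0.3]
grip_width: 0.03
```

```bash
python3 - <<'E'
from h import *
im,d,T=wshot('w10')
rim(im,T,.014,np.array([.459,-.102]),.044)
E
```

```text
t 15.97 [ 0.4445 -0.13    0.1496] [-1.7965e+02 -1.4000e-01  7.2280e+01] v 0.022
fit [ 0.4589 -0.1016] 0.0429 237 [18 19 21 19 19 21 19 19 23 18 20 21]
```

View pics/w10.png

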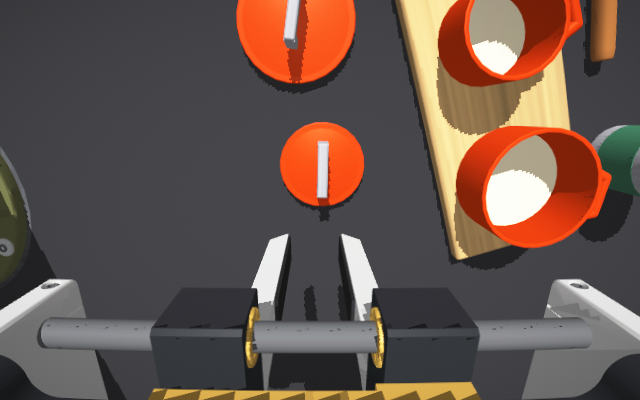

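```bash
python3 go.py 0.4605 -0.102 0.07 72.4 36 7 0.03
```

```text
t 16.02 pos [ 0.4449 -0.1299  0.15  ] rot [-1.797e+02 -1.500e-01  7.230e+01] w 0.0301 F [ 1.   0.3 -0.3]
[{"x": 0.0104, "y": 0.0023, "z": 0.0267, "ax": -0.1, "ay": 0.0, "az": 0.0, "claw": 0.03}, {"x": 0.0104, "y": 0.0022, "z": 0.0267, "ax": -0.1, "ay": 0.0, "az": 0.0, "claw": 0.03}, {"x": 0.0104, "y": 0.0022, "z": 0.0267, "ax": -0.1, "ay": 0.0, "az": 0.0, "claw": 0.03}]
```

Call:
step_arm --steps '[{"x": 0.012, "y": 0.003, "z": 0.018, "ax": -0.1, "ay": 0, "az": 0, "claw": 0.03}, {"x": 0.012, "y": 0.003, "z": 0.026, "ax": -0.1, "ay": 0, "az": 0, "claw": 0.03}, {"x": 0.008, "y": 0.002, "z": 0.022, "ax": -0.1, "ay": 0, "az": 0, "claw": 0.03}, {"x": 0, "y": 0, "z": 0.008, "ax": 0, "ay": 0, "az": 0, "claw": 0.03}]'

```text
time_s: 16.35
ee_pos: [0.4683, -0.0981, 0.0791]
eef_rot: [3.129, -0.003, 1.269]
force: [-0.3, 0.4, 0.2]
grip_width: 0.03
```

```bash
python3 go.py 0.4605 -0.102 0.027 72.4 20 7 0.03
```

```text
t 16.35 pos [ 0.4683 -0.0981  0.0791] rot [ 1.7931e+02 -1.6000e-01  7.2680e+01] w 0.03 F [-0.3  0.4  0.2]
[{"x": -0.0021, "y": -0.0023, "z": 0.0173, "ax": 0.2, "ay": 0.0, "az": 0.1, "claw": 0.03}, {"x": -0.0021, "y": -0.0022, "z": 0.0174, "ax": 0.2, "ay": 0.0, "az": 0.1, "claw": 0.03}, {"x": -0.002, "y": -0.0022, "z": 0.0174, "ax": 0.2, "ay": 0.0, "az": 0.1, "claw": 0.03}]
```

Call:
step_arm --steps '[{"x": -0.004, "y": -0.005, "z": 0.015, "ax": 0.3, "ay": 0, "az": 0.1, "claw": 0.03}, {"x": -0.003, "y": -0.004, "z": 0.017, "ax": 0.3, "ay": 0, "az": 0.1, "claw": 0.03}, {"x": 0, "y": 0, "z": 0.012, "ax": 0, "ay": 0, "az": 0, "claw": 0.03}, {"x": 0, "y": 0, "z": 0.003, "ax": 0, "ay": 0, "az": 0, "claw": 0.03}]'

```text
time_s: 16.68
ee_pos: [0.4607, -0.0999, 0.0325]
eef_rot: [3.137, -0.003, 1.273]
force: [0.3, 0.5, 0.4]
grip_width: 0.03
```

```bash
python3 go.py 0.4605 -0.102 0.027 72.4 20 7 0.03
```

```text
t 16.68 pos [ 0.4607 -0.0999  0.0325] rot [ 1.7973e+02 -1.7000e-01  7.2940e+01] w 0.03 F [0.3 0.5 0.4]
[{"x": -0.0021, "y": 0.0004, "z": 0.0055, "ax": 0.3, "ay": -0.2, "az": 0.5, "claw": 0.03}]
```

Call:
step_arm --steps '[{"x": -0.002, "y": 0, "z": 0.006, "ax": 0.3, "ay": -0.1, "az": 0.3, "claw": 0.0}, {"x": 0, "y": 0, "z": 0, "ax": 0, "ay": 0, "az": 0, "claw": 0.0}, {"x": 0, "y": 0, "z": 0, "ax": 0, "ay": 0, "az": 0, "claw": 0.0}, {"x": 0, "y": 0, "z": 0, "ax": 0, "ay": 0, "az": 0, "claw": 0.0}, {"x": 0, "y": 0, "z": 0, "ax": 0, "ay": 0, "az": 0, "claw": 0.0}]'

```text
time_s: 17.1
ee_pos: [0.4625, -0.102, 0.0292]
eef_rot: [3.139, -0.001, 1.27]
force: [0.5, -0.5, -1.5]
grip_width: 0.0094
```

Call:
step_arm --steps '[{"x": 0, "y": 0, "z": -0.005, "ax": 0, "ay": 0, "az": 0, "claw": 0.0}, {"x": 0, "y": 0, "z": -0.02, "ax": 0, "ay": 0, "az": 0, "claw": 0.0}, {"x": 0, "y": 0, "z": -0.03, "ax": 0, "ay": 0, "az": 0, "claw": 0.0}, {"x": 0, "y": 0, "z": -0.02, "ax": 0, "ay": 0, "az": 0, "claw": 0.0}, {"x": 0, "y": 0, "z": 0, "ax": 0, "ay": 0, "az": 0, "claw": 0.0}]'

```text
time_s: 17.52
ee_pos: [0.4617, -0.1018, 0.1088]
eef_rot: [3.14, -0.001, 1.27]
force: [0.5, 0.0, -1.4]
grip_width: 0.0095
```

```bash
python3 go.py 0.6364 -0.125 0.13 90 30 7 0.0;  python3 - <<'E'
from h import *
wshot('w11')
E
```

```text
t 17.52 pos [ 0.4617 -0.1018  0.1088] rot [ 1.7991e+02 -7.0000e-02  7.2740e+01] w 0.0095 F [ 0.5  0.  -1.4]
[{"x": 0.005, "y": 0.029, "z": -0.0035, "ax": 0.0, "ay": 0.0, "az": -2.9, "claw": 0.0}, {"x": 0.0035, "y": 0.0292, "z": -0.0035, "ax": 0.0, "ay": 0.0, "az": -2.9, "claw": 0.0}, {"x": 0.002, "y": 0.0293, "z": -0.0035, "ax": 0.0, "ay": 0.0, "az": -2.9, "claw": 0.0}, {"x": 0.0006, "y": 0.0294, "z": -0.0035, "ax": 0.0, "ay": 0.0, "az": -2.9, "claw": 0.0}, {"x": -0.0009, "y": 0.0294, "z": -0.0035, "ax": 0.0, "ay": 0.0, "az": -2.9, "claw": 0.0}]
[{"x": -0.0024, "y": 0.0293, "z": -0.0035, "ax": 0.0, "ay": 0.0, "az": -2.9, "claw": 0.0}]
t 17.52 [ 0.4617 -0.1018  0.1088] [ 1.7991e+02 -7.0000e-02  7.2740e+01] v 0.034
```

View pics/w11.png

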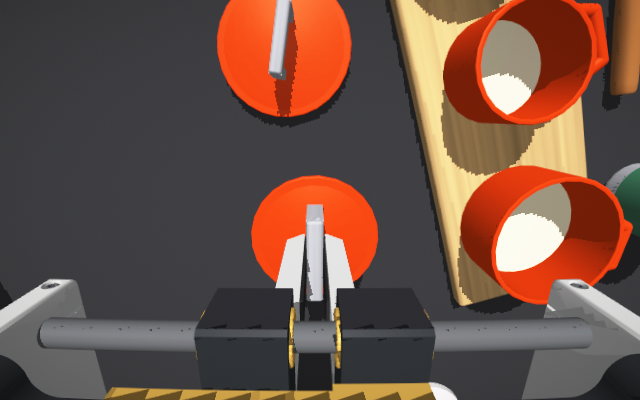

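```bash
python3 - <<'E'
from h import *
im,d,T=load('w11')
o=ctrl.get_obs()['ee_pos']
l=rim(im,T,o[2]-.0152,o[:2],.044)
s=rim(im,T,.073,np.array([.637,-.034]),.042)
L=rim(im,T,.073,np.array([.637,-.172]),.054)
print('lid-TCP',l-o[:2],'target TCP',o[:2]+s-l)
E
```

```text
fit [ 0.4599 -0.1016] 0.0431 275 [25  4  0  9 26 30 29 29 35 29 28 31]
fit [ 0.6364 -0.034 ] 0.0399 187 [27 14 10 26 26  5  0 11  0  7 27 34]
fit [ 0.638  -0.1726] 0.0521 187 [ 6 16 14  1 17  0 22  9  6 33 30 33]
lid-TCP [-1.31987896e-03  8.00846720e-05] target TCP [ 0.63773034 -0.03410739]
```

```bash
python3 go.py 0.6375 -0.034 0.13 72.7 30 7 0.0
```

```text
t 17.57 pos [ 0.4613 -0.1017  0.1073] rot [ 1.7997e+02 -7.0000e-02  7.2740e+01] w 0.0095 F [ 0.3  0.1 -1.3]
[{"x": 0.0167, "y": 0.0212, "z": -0.0032, "ax": 0.0, "ay": 0.0, "az": 0.0, "claw": 0.0}, {"x": 0.0167, "y": 0.0212, "z": -0.0032, "ax": 0.0, "ay": 0.0, "az": 0.0, "claw": 0.0}, {"x": 0.0167, "y": 0.0212, "z": -0.0032, "ax": 0.0, "ay": 0.0, "az": 0.0, "claw": 0.0}, {"x": 0.0167, "y": 0.0212, "z": -0.0032, "ax": 0.0, "ay": 0.0, "az": 0.0, "claw": 0.0}, {"x": 0.0167, "y": 0.0212, "z": -0.0032, "ax": 0.0, "ay": 0.0, "az": 0.0, "claw": 0.0}]
[{"x": 0.0167, "y": 0.0212, "z": -0.0032, "ax": 0.0, "ay": 0.0, "az": 0.0, "claw": 0.0}, {"x": 0.0167, "y": 0.0212, "z": -0.0032, "ax": 0.0, "ay": 0.0, "az": 0.0, "claw": 0.0}]
```

Call:
step_arm --steps '[{"x": 0.016, "y": 0.02, "z": -0.015, "ax": 0, "ay": 0, "az": 0, "claw": 0.0}, {"x": 0.018, "y": 0.022, "z": -0.015, "ax": 0, "ay": 0, "az": 0, "claw": 0.0}, {"x": 0.018, "y": 0.022, "z": 0, "ax": 0, "ay": 0, "az": 0, "claw": 0.0}, {"x": 0.018, "y": 0.022, "z": 0, "ax": 0, "ay": 0, "az": 0, "claw": 0.0}, {"x": 0.018, "y": 0.022, "z": 0, "ax": 0, "ay": 0, "az": 0, "claw": 0.0}]'

```text
time_s: 17.98
ee_pos: [0.5904, -0.0491, 0.1345]
eef_rot: [-3.137, -0.0, 1.265]
force: [0.4, 0.2, -1.4]
grip_width: 0.0092
```

```bash
python3 go.py 0.6375 -0.034 0.13 72.7 20 7 0.0
```

```text
t 17.98 pos [ 0.5904 -0.0491  0.1345] rot [-1.7974e+02 -2.0000e-02  7.2500e+01] w 0.0092 F [ 0.4  0.2 -1.4]
[{"x": 0.0095, "y": 0.0135, "z": 0.0014, "ax": -0.1, "ay": 0.0, "az": -0.1, "claw": 0.0}, {"x": 0.0095, "y": 0.0135, "z": 0.0015, "ax": -0.1, "ay": 0.0, "az": -0.1, "claw": 0.0}, {"x": 0.0095, "y": 0.0135, "z": 0.0015, "ax": -0.1, "ay": 0.0, "az": -0.1, "claw": 0.0}]
```

Call:
step_arm --steps '[{"x": 0.01, "y": 0.014, "z": 0, "ax": -0.1, "ay": 0, "az": 0, "claw": 0.0}, {"x": 0.007, "y": 0.01, "z": 0, "ax": -0.1, "ay": 0, "az": 0, "claw": 0.0}, {"x": 0.002, "y": 0.002, "z": 0, "ax": 0, "ay": 0, "az": 0, "claw": 0.0}, {"x": 0, "y": 0, "z": 0, "ax": 0, "ay": 0, "az": 0, "claw": 0.0}]'

```text
time_s: 18.32
ee_pos: [0.6238, -0.0354, 0.1274]
eef_rot: [-3.134, 0.0, 1.268]
force: [0.2, -0.8, -1.5]
grip_width: 0.0095
```

```bash
python3 go.py 0.6375 -0.034 0.108 72.7 20 7 0.0;  python3 - <<'E'
from h import *
wshot('w12')
E
```

```text
t 18.32 pos [ 0.6238 -0.0354  0.1274] rot [-1.7957e+02  2.0000e-02  7.2660e+01] w 0.0095 F [ 0.2 -0.8 -1.5]
[{"x": 0.0027, "y": 0.0064, "z": 0.0096, "ax": -0.2, "ay": 0.0, "az": 0.0, "claw": 0.0}, {"x": 0.0027, "y": 0.0064, "z": 0.0097, "ax": -0.2, "ay": 0.0, "az": 0.0, "claw": 0.0}]
t 18.32 [ 0.6238 -0.0354  0.1274] [-1.7957e+02  2.0000e-02  7.2660e+01] v 0.023
```

View pics/w12.png

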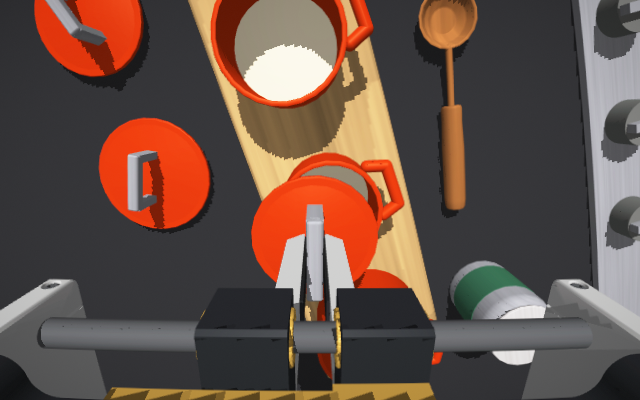

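Call:
step_arm --steps '[{"x": 0.003, "y": 0.008, "z": 0.006, "ax": -0.2, "ay": 0, "az": 0, "claw": 0.0}, {"x": 0.002, "y": 0.006, "z": 0.006, "ax": -0.2, "ay": 0, "az": 0, "claw": 0.0}, {"x": 0, "y": 0, "z": 0.002, "ax": 0, "ay": 0, "az": 0, "claw": 0.0}, {"x": 0, "y": 0, "z": 0, "ax": 0, "ay": 0, "az": 0, "claw": 0.0}]'

```text
time_s: 18.7
ee_pos: [0.6376, -0.0362, 0.111]
eef_rot: [-3.14, 0.001, 1.267]
force: [-0.3, 0.5, -1.1]
grip_width: 0.0095
```

```bash
python3 go.py 0.6375 -0.034 0.108 72.7 20 7 0.0;  python3 - <<'E'
from h import *
im,d,T=wshot('w13')
o=ctrl.get_obs()['ee_pos']
l=rim(im,T,o[2]-.0152,o[:2],.044)
s=rim(im,T,.073,np.array([.637,-.034]),.042)
# overlay
a=np.linspace(0,2*np.pi,200); im=im.copy()
for c,r,z,col in [((.6364,-.034),.042,.073,(0,0,255)),((.6364,-.034),.038,.073,(0,255,255))]:
    uv=project('wrist',np.c_[c[0]+r*np.cos(a),c[1]+r*np.sin(a),a*0+z],T)
    for p in uv: cv2.circle(im,tuple(int(v) for v in p.round()),0,col,-1)
save(cv2.resize(im[120:340,200:440],(720,660),interpolation=cv2.INTER_CUBIC)[:600],'w13o')
E
```

```text
t 18.7 pos [ 0.6376 -0.0362  0.111 ] rot [-1.7991e+02  6.0000e-02  7.2570e+01] w 0.0095 F [-0.3  0.5 -1.1]
[{"x": 0.0021, "y": -0.0008, "z": 0.003, "ax": -0.1, "ay": 0.1, "az": -0.1, "claw": 0.0}]
t 18.7 [ 0.6376 -0.0362  0.111 ] [-1.7991e+02  6.0000e-02  7.2570e+01] v 0.012
fit [ 0.6361 -0.0347] 0.0428 235 [25  6  4  3 25 24 22  8 50 10 28 30]
fit [ 0.642  -0.0288] 0.0429 114 [ 1  3  0  3  0 12 22  4 21 26 22  0]
```

View pics/w13o.png

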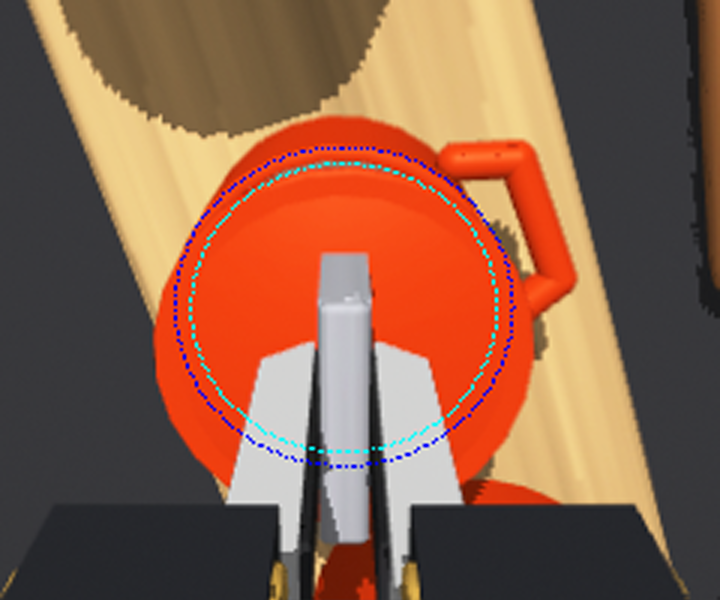

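Call:
step_arm --steps '[{"x": 0.001, "y": 0, "z": 0.005, "ax": 0, "ay": 0, "az": 0, "claw": 0.0}, {"x": 0, "y": 0, "z": 0.004, "ax": 0, "ay": 0, "az": 0, "claw": 0.0}, {"x": 0, "y": 0, "z": 0.001, "ax": 0, "ay": 0, "az": 0, "claw": 0.0}]'

```text
time_s: 19.0
ee_pos: [0.6378, -0.0355, 0.101]
eef_rot: [-3.141, 0.001, 1.266]
force: [-0.1, 0.4, -0.8]
grip_width: 0.0095
```

Call:
step_arm --steps '[{"x": 0, "y": 0, "z": 0.002, "ax": 0, "ay": 0, "az": 0, "claw": 0.0}, {"x": 0, "y": 0, "z": 0.002, "ax": 0, "ay": 0, "az": 0, "claw": 0.0}]'

```text
time_s: 19.17
ee_pos: [0.6377, -0.0355, 0.0968]
eef_rot: [-3.141, 0.001, 1.266]
force: [-0.6, -1.2, -1.6]
grip_width: 0.0096
```

Call:
step_arm --steps '[{"x": 0, "y": 0, "z": 0.0005, "ax": 0, "ay": 0, "az": 0, "claw": 0.03}, {"x": 0, "y": 0, "z": 0, "ax": 0, "ay": 0, "az": 0, "claw": 0.03}, {"x": 0, "y": 0, "z": 0, "ax": 0, "ay": 0, "az": 0, "claw": 0.03}, {"x": 0, "y": 0, "z": -0.02, "ax": 0, "ay": 0, "az": 0, "claw": 0.03}, {"x": 0, "y": 0, "z": -0.03, "ax": 0, "ay": 0, "az": 0, "claw": 0.03}]'

```text
time_s: 19.58
ee_pos: [0.6355, -0.0353, 0.1418]
eef_rot: [-3.132, 0.002, 1.266]
force: [-0.2, 0.3, -0.2]
grip_width: 0.0301
```

```bash
python3 go.py 0.46 0.0 0.16 64 36 7 0.03;  python3 - <<'E'
from h import *
im,d,T=wshot('w14')
l=rim(im,T,.081,np.array([.6364,-.034]),.044)
E
```

```text
t 19.58 pos [ 0.6355 -0.0353  0.1418] rot [-1.7948e+02  1.4000e-01  7.2540e+01] w 0.0301 F [-0.2  0.3 -0.2]
[{"x": -0.0038, "y": -0.0356, "z": -0.0033, "ax": -0.1, "ay": 0.0, "az": 1.7, "claw": 0.03}, {"x": -0.0049, "y": -0.0355, "z": -0.0034, "ax": -0.1, "ay": 0.0, "az": 1.7, "claw": 0.03}, {"x": -0.0059, "y": -0.0353, "z": -0.0034, "ax": -0.1, "ay": 0.0, "az": 1.7, "claw": 0.03}, {"x": -0.007, "y": -0.0351, "z": -0.0035, "ax": -0.1, "ay": 0.0, "az": 1.7, "claw": 0.03}, {"x": -0.008, "y": -0.0349, "z": -0.0036, "ax": -0.1, "ay": 0.0, "az": 1.7, "claw": 0.03}]
t 19.58 [ 0.6355 -0.0353  0.1418] [-1.7948e+02  1.4000e-01  7.2540e+01] v 0.712
fit [ 0.6355 -0.0366] 0.0434 139 [ 7 15 12  6 14 11 24  2  0  0 23 25]
```

View pics/w14.png

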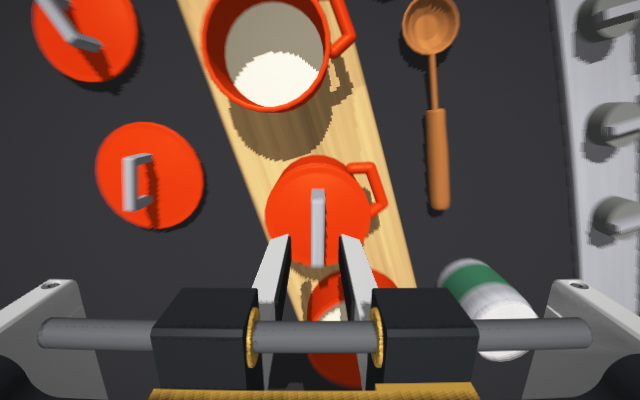

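Call:
step_arm --steps '[{"x": -0.004, "y": -0.03, "z": -0.015, "ax": 0, "ay": 0, "az": 2, "claw": 0.03}, {"x": -0.005, "y": -0.037, "z": -0.005, "ax": 0, "ay": 0, "az": 2, "claw": 0.03}, {"x": -0.006, "y": -0.037, "z": 0, "ax": -0.1, "ay": 0, "az": 2, "claw": 0.03}, {"x": -0.007, "y": -0.036, "z": 0, "ax": -0.1, "ay": 0, "az": 2, "claw": 0.03}, {"x": -0.008, "y": -0.03, "z": 0, "ax": -0.1, "ay": 0, "az": 1, "claw": 0.03}]'

```text
time_s: 20.05
ee_pos: [0.4668, -0.001, 0.1701]
eef_rot: [3.131, -0.002, 1.101]
force: [0.5, -0.2, 1.4]
grip_width: 0.03
```

Call:
step_arm --steps '[{"x": 0, "y": -0.01, "z": 0, "ax": 0, "ay": 0, "az": 0, "claw": 0.03}, {"x": 0, "y": 0, "z": 0, "ax": 0, "ay": 0, "az": 0, "claw": 0.03}, {"x": 0, "y": 0, "z": 0, "ax": 0, "ay": 0, "az": 0, "claw": 0.03}]'

```text
time_s: 20.3
ee_pos: [0.4538, 0.0046, 0.1719]
eef_rot: [3.127, -0.003, 1.101]
force: [0.5, -0.1, -0.8]
grip_width: 0.0302
```

```bash
python3 go.py 0.46 0.0 0.16 64 36 7 0.03;  python3 - <<'E'
from h import *
im,d,T=wshot('w15')
rim(im,T,.014,np.array([.4767,.035]),.056)
E
```

```text
t 20.3 pos [0.4538 0.0046 0.1719] rot [179.19  -0.18  63.08] w 0.0302 F [ 0.5 -0.1 -0.8]
[{"x": -0.0013, "y": 0.0074, "z": 0.012, "ax": 0.8, "ay": -0.2, "az": -0.9, "claw": 0.03}]
t 20.3 [0.4538 0.0046 0.1719] [179.19  -0.18  63.08] v 0.022
fit [0.4764 0.0359] 0.0547 284 [20 24 23 21 24 26 22 25 27 21 26 25]
```

View pics/w15.png

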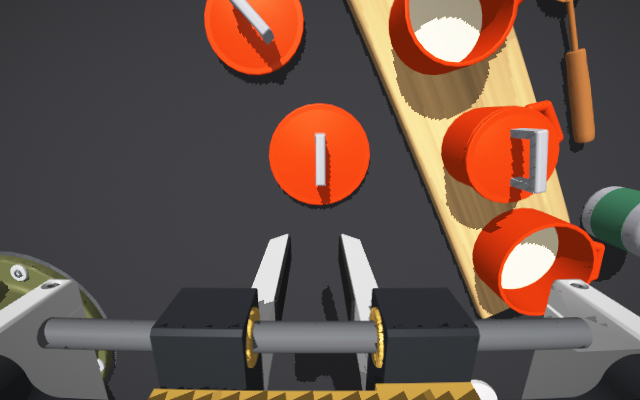

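```bash
python3 go.py 0.4772 0.0355 0.075 63 30 7 0.03
```

```text
t 20.35 pos [0.4542 0.0045 0.1719] rot [179.19  -0.18  63.07] w 0.0299 F [0.5 0.3 0.6]
[{"x": 0.0094, "y": 0.0013, "z": 0.0243, "ax": 0.2, "ay": 0.0, "az": 0.0, "claw": 0.03}, {"x": 0.0095, "y": 0.0013, "z": 0.0243, "ax": 0.2, "ay": 0.0, "az": 0.0, "claw": 0.03}, {"x": 0.0095, "y": 0.0014, "z": 0.0243, "ax": 0.2, "ay": 0.0, "az": 0.0, "claw": 0.03}, {"x": 0.0095, "y": 0.0015, "z": 0.0242, "ax": 0.2, "ay": 0.0, "az": 0.0, "claw": 0.03}]
```

Call:
step_arm --steps '[{"x": 0.01, "y": 0, "z": 0.02, "ax": 0.2, "ay": 0, "az": 0, "claw": 0.03}, {"x": 0.01, "y": 0, "z": 0.026, "ax": 0.2, "ay": 0, "az": 0, "claw": 0.03}, {"x": 0.01, "y": 0, "z": 0.026, "ax": 0.2, "ay": 0, "az": 0, "claw": 0.03}, {"x": 0.006, "y": 0, "z": 0.02, "ax": 0.2, "ay": 0, "az": 0, "claw": 0.03}, {"x": 0, "y": 0, "z": 0.005, "ax": 0, "ay": 0, "az": 0, "claw": 0.03}]'

```text
time_s: 20.77
ee_pos: [0.4791, 0.036, 0.0734]
eef_rot: [3.135, -0.006, 1.099]
force: [-0.8, -0.2, 0.4]
grip_width: 0.03
```

```bash
python3 go.py 0.4772 0.0355 0.027 63 20 7 0.03
```

```text
t 20.77 pos [0.4791 0.036  0.0734] rot [179.59  -0.36  62.99] w 0.03 F [-0.8 -0.2  0.4]
[{"x": -0.0005, "y": -0.0006, "z": 0.0154, "ax": 0.1, "ay": -0.1, "az": 0.0, "claw": 0.03}, {"x": -0.0005, "y": -0.0006, "z": 0.0155, "ax": 0.1, "ay": -0.1, "az": 0.0, "claw": 0.03}, {"x": -0.0005, "y": -0.0005, "z": 0.0155, "ax": 0.1, "ay": -0.1, "az": 0.0, "claw": 0.03}]
```

Call:
step_arm --steps '[{"x": -0.001, "y": -0.002, "z": 0.014, "ax": 0.1, "ay": -0.1, "az": 0, "claw": 0.03}, {"x": -0.001, "y": -0.001, "z": 0.016, "ax": 0.1, "ay": -0.1, "az": 0, "claw": 0.03}, {"x": 0, "y": 0, "z": 0.012, "ax": 0.1, "ay": -0.1, "az": 0, "claw": 0.03}, {"x": 0, "y": 0, "z": 0.002, "ax": 0, "ay": 0, "az": 0, "claw": 0.03}]'

```text
time_s: 21.1
ee_pos: [0.4787, 0.0344, 0.0271]
eef_rot: [3.14, -0.0, 1.1]
force: [-0.1, 0.4, 0.5]
grip_width: 0.0301
```

```bash
python3 go.py 0.4772 0.0355 0.027 63 20 7 0.03
```

```text
t 21.1 pos [0.4787 0.0344 0.0271] rot [ 1.7992e+02 -2.0000e-02  6.3010e+01] w 0.0301 F [-0.1  0.4  0.5]
[{"x": 0.0003, "y": -0.0018, "z": 0.0001, "ax": 0.1, "ay": 0.0, "az": 0.0, "claw": 0.03}]
```

Call:
step_arm --steps '[{"x": 0, "y": -0.001, "z": 0, "ax": 0, "ay": 0, "az": 0, "claw": 0.0}, {"x": 0, "y": 0, "z": 0, "ax": 0, "ay": 0, "az": 0, "claw": 0.0}, {"x": 0, "y": 0, "z": 0, "ax": 0, "ay": 0, "az": 0, "claw": 0.0}, {"x": 0, "y": 0, "z": 0, "ax": 0, "ay": 0, "az": 0, "claw": 0.0}, {"x": 0, "y": 0, "z": 0, "ax": 0, "ay": 0, "az": 0, "claw": 0.0}]'

```text
time_s: 21.52
ee_pos: [0.4797, 0.0342, 0.0293]
eef_rot: [3.138, -0.001, 1.099]
force: [0.2, 0.1, -1.8]
grip_width: 0.0094
```

Call:
step_arm --steps '[{"x": 0, "y": 0, "z": -0.005, "ax": 0, "ay": 0, "az": 0, "claw": 0.0}, {"x": 0, "y": 0, "z": -0.025, "ax": 0, "ay": 0, "az": 0, "claw": 0.0}, {"x": 0, "y": 0, "z": -0.035, "ax": 0, "ay": 0, "az": 0, "claw": 0.0}, {"x": -0.02, "y": 0.01, "z": -0.03, "ax": 0, "ay": 0, "az": -2, "claw": 0.0}, {"x": -0.03, "y": 0.015, "z": 0, "ax": 0, "ay": 0, "az": -3, "claw": 0.0}]'

```text
time_s: 21.93
ee_pos: [0.4789, -0.0194, 0.1294]
eef_rot: [3.14, -0.0, 1.192]
force: [1.4, -0.9, -1.7]
grip_width: 0.0094
```

```bash
python3 go.py 0.48 -0.165 0.13 85 34 7 0.0
```

```text
t 21.93 pos [ 0.4789 -0.0194  0.1294] rot [179.92  -0.    68.32] w 0.0094 F [ 1.4 -0.9 -1.7]
[{"x": -0.027, "y": 0.011, "z": -0.0001, "ax": 0.0, "ay": 0.0, "az": -3.3, "claw": 0.0}, {"x": -0.0276, "y": 0.0094, "z": -0.0001, "ax": 0.0, "ay": 0.0, "az": -3.3, "claw": 0.0}, {"x": -0.0281, "y": 0.0078, "z": -0.0001, "ax": 0.0, "ay": 0.0, "az": -3.3, "claw": 0.0}, {"x": -0.0285, "y": 0.0061, "z": -0.0001, "ax": 0.0, "ay": 0.0, "az": -3.3, "claw": 0.0}, {"x": -0.0288, "y": 0.0044, "z": -0.0001, "ax": 0.0, "ay": 0.0, "az": -3.3, "claw": 0.0}]
```

Call:
step_arm --steps '[{"x": -0.03, "y": 0.012, "z": 0, "ax": 0, "ay": 0, "az": -3, "claw": 0.0}, {"x": -0.033, "y": 0.011, "z": 0, "ax": 0, "ay": 0, "az": -3, "claw": 0.0}, {"x": -0.033, "y": 0.009, "z": 0, "ax": 0, "ay": 0, "az": -3, "claw": 0.0}, {"x": -0.033, "y": 0.007, "z": 0, "ax": 0, "ay": 0, "az": -3, "claw": 0.0}, {"x": -0.03, "y": 0.005, "z": 0, "ax": 0, "ay": 0, "az": -3, "claw": 0.0}]'

```text
time_s: 22.35
ee_pos: [0.4792, -0.1917, 0.1362]
eef_rot: [3.132, 0.002, 1.471]
force: [0.9, 0.3, -2.5]
grip_width: 0.0093
```

Call:
step_arm --steps '[{"x": -0.005, "y": 0, "z": 0, "ax": 0, "ay": 0, "az": 0, "claw": 0.0}, {"x": 0, "y": 0, "z": 0, "ax": 0, "ay": 0, "az": 0, "claw": 0.0}, {"x": 0, "y": 0, "z": 0, "ax": 0, "ay": 0, "az": 0, "claw": 0.0}]'

```text
time_s: 22.6
ee_pos: [0.4779, -0.2021, 0.1375]
eef_rot: [3.13, 0.003, 1.468]
force: [-0.2, -0.0, -2.1]
grip_width: 0.0097
```

```bash
python3 - <<'E'
from h import *
im,d,T=wshot('w16')
o=ctrl.get_obs()['ee_pos']
l=rim(im,T,o[2]-.0150,o[:2],.056)
s=rim(im,T,.073,np.array([.638,-.173]),.054)
print('lid-TCP',l-o[:2],'target TCP',o[:2]+s-l)
E
```

```text
t 22.6 [ 0.4779 -0.2021  0.1375] [179.36   0.18  84.13] v 0.008
fit [ 0.4766 -0.1999] 0.0544 363 [35 12 19  2 26 38 37 35 44 42 34 39]
fit [ 0.6385 -0.1725] 0.0522 245 [29  7 27 28 10  0 31 24 12 14 29 34]
lid-TCP [-0.00141424  0.00181681] target TCP [ 0.63995916 -0.17433562]
```

View pics/w16.png

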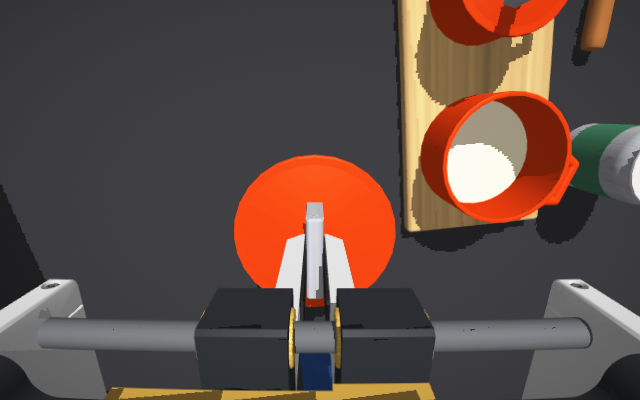

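```bash
python3 go.py 0.6395 -0.1743 0.13 84 25 7 0.0
```

```text
t 22.65 pos [ 0.478  -0.2017  0.1375] rot [179.36   0.18  84.16] w 0.0095 F [ 1.   0.8 -2.3]
[{"x": 0.0062, "y": 0.0225, "z": 0.0013, "ax": 0.1, "ay": 0.0, "az": 0.0, "claw": 0.0}, {"x": 0.0063, "y": 0.0225, "z": 0.0013, "ax": 0.1, "ay": 0.0, "az": 0.0, "claw": 0.0}, {"x": 0.0063, "y": 0.0225, "z": 0.0012, "ax": 0.1, "ay": 0.0, "az": 0.0, "claw": 0.0}, {"x": 0.0063, "y": 0.0225, "z": 0.0012, "ax": 0.1, "ay": 0.0, "az": 0.0, "claw": 0.0}, {"x": 0.0063, "y": 0.0225, "z": 0.0012, "ax": 0.1, "ay": 0.0, "az": 0.0, "claw": 0.0}]
[{"x": 0.0063, "y": 0.0225, "z": 0.0011, "ax": 0.1, "ay": 0.0, "az": 0.0, "claw": 0.0}, {"x": 0.0063, "y": 0.0225, "z": 0.0011, "ax": 0.1, "ay": 0.0, "az": 0.0, "claw": 0.0}]
```

Call:
step_arm --steps '[{"x": 0.007, "y": 0.025, "z": 0, "ax": 0.1, "ay": 0, "az": 0, "claw": 0.0}, {"x": 0.007, "y": 0.025, "z": 0, "ax": 0.1, "ay": 0, "az": 0, "claw": 0.0}, {"x": 0.007, "y": 0.025, "z": 0, "ax": 0.1, "ay": 0, "az": 0, "claw": 0.0}, {"x": 0.007, "y": 0.025, "z": 0, "ax": 0.1, "ay": 0, "az": 0, "claw": 0.0}, {"x": 0.006, "y": 0.025, "z": 0, "ax": 0.1, "ay": 0, "az": 0, "claw": 0.0}]'

```text
time_s: 23.07
ee_pos: [0.6078, -0.1736, 0.14]
eef_rot: [3.14, 0.003, 1.469]
force: [-0.7, -0.4, -1.2]
grip_width: 0.0094
```

Call:
step_arm --steps '[{"x": 0.004, "y": 0.018, "z": 0.004, "ax": 0.1, "ay": 0, "az": 0, "claw": 0.0}, {"x": 0, "y": 0.004, "z": 0.004, "ax": 0, "ay": 0, "az": 0, "claw": 0.0}, {"x": 0, "y": 0, "z": 0.003, "ax": 0, "ay": 0, "az": 0, "claw": 0.0}]'

```text
time_s: 23.32
ee_pos: [0.635, -0.1652, 0.1286]
eef_rot: [3.141, 0.002, 1.475]
force: [-0.8, 0.3, -2.9]
grip_width: 0.0091
```

```bash
python3 go.py 0.6395 -0.1743 0.108 84 25 7 0.0
```

```text
t 23.32 pos [ 0.635  -0.1652  0.1286] rot [1.7998e+02 1.3000e-01 8.4490e+01] w 0.0091 F [-0.8  0.3 -2.9]
[{"x": -0.0086, "y": 0.0053, "z": 0.0206, "ax": 0.0, "ay": 0.1, "az": 0.5, "claw": 0.0}]
```

Call:
step_arm --steps '[{"x": -0.005, "y": 0.003, "z": 0.007, "ax": 0, "ay": 0, "az": 0.3, "claw": 0.0}, {"x": -0.004, "y": 0.002, "z": 0.006, "ax": 0, "ay": 0, "az": 0, "claw": 0.0}, {"x": 0, "y": 0, "z": 0.003, "ax": 0, "ay": 0, "az": 0, "claw": 0.0}, {"x": 0, "y": 0, "z": 0, "ax": 0, "ay": 0, "az": 0, "claw": 0.0}]'

```text
time_s: 23.65
ee_pos: [0.6373, -0.1737, 0.1103]
eef_rot: [-3.139, 0.002, 1.47]
force: [-0.5, 0.7, -2.8]
grip_width: 0.0091
```

```bash
python3 go.py 0.6395 -0.1743 0.103 84 25 7 0.0;  python3 - <<'E'
from h import *
im,d,T=wshot('w17')
o=ctrl.get_obs()['ee_pos']
l=rim(im,T,o[2]-.0150,o[:2],.056)
a=np.linspace(0,2*np.pi,200); im=im.copy()
for c,r,z,col in [((.6385,-.1725),.054,.073,(0,0,255)),((.6385,-.1725),.050,.073,(0,255,255))]:
    uv=project('wrist',np.c_[c[0]+r*np.cos(a),c[1]+r*np.sin(a),a*0+z],T)
    for p in uv: cv2.circle(im,tuple(int(v) for v in p.round()),0,col,-1)
save(cv2.resize(im[90:340,190:450],(650,625),interpolation=cv2.INTER_CUBIC)[:600],'w17o')
E
```

```text
t 23.65 pos [ 0.6373 -0.1737  0.1103] rot [-1.7988e+02  1.0000e-01  8.4230e+01] w 0.0091 F [-0.5  0.7 -2.8]
[{"x": -0.0003, "y": 0.0022, "z": 0.0073, "ax": -0.1, "ay": 0.1, "az": 0.2, "claw": 0.0}]
t 23.65 [ 0.6373 -0.1737  0.1103] [-1.7988e+02  1.0000e-01  8.4230e+01] v 0.013
fit [ 0.6357 -0.1713] 0.0543 220 [35 13 18  3 25  0 21 22  0 10 34 39]
```

View pics/w17o.png

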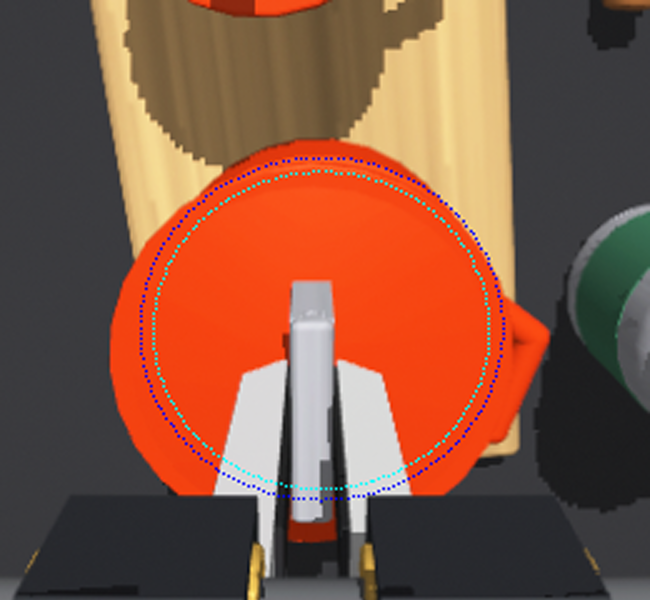

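Call:
step_arm --steps '[{"x": 0, "y": 0.002, "z": 0.004, "ax": 0, "ay": 0, "az": 0, "claw": 0.0}, {"x": 0, "y": 0, "z": 0.004, "ax": 0, "ay": 0, "az": 0, "claw": 0.0}, {"x": 0, "y": 0, "z": 0.001, "ax": 0, "ay": 0, "az": 0, "claw": 0.0}]'

```text
time_s: 23.95
ee_pos: [0.6392, -0.1748, 0.102]
eef_rot: [-3.141, 0.002, 1.469]
force: [0.8, -1.0, -3.2]
grip_width: 0.0092
```

Call:
step_arm --steps '[{"x": 0, "y": 0, "z": 0.002, "ax": 0, "ay": 0, "az": 0, "claw": 0.0}, {"x": 0, "y": 0, "z": 0.002, "ax": 0, "ay": 0, "az": 0, "claw": 0.0}]'

```text
time_s: 24.12
ee_pos: [0.6392, -0.1749, 0.098]
eef_rot: [3.142, 0.002, 1.469]
force: [0.4, 0.1, -1.8]
grip_width: 0.0094
```

Call:
step_arm --steps '[{"x": 0, "y": 0, "z": 0.0015, "ax": 0, "ay": 0, "az": 0, "claw": 0.0}, {"x": 0, "y": 0, "z": 0, "ax": 0, "ay": 0, "az": 0, "claw": 0.03}, {"x": 0, "y": 0, "z": 0, "ax": 0, "ay": 0, "az": 0, "claw": 0.03}, {"x": 0, "y": 0, "z": 0, "ax": 0, "ay": 0, "az": 0, "claw": 0.03}, {"x": 0, "y": 0, "z": -0.02, "ax": 0, "ay": 0, "az": 0, "claw": 0.03}]'

```text
time_s: 24.53
ee_pos: [0.638, -0.1744, 0.1134]
eef_rot: [-3.137, 0.001, 1.469]
force: [0.0, -0.0, -0.3]
grip_width: 0.0291
```

Call:
step_arm --steps '[{"x": 0, "y": 0, "z": -0.03, "ax": 0, "ay": 0, "az": 0, "claw": 0.03}, {"x": 0.02, "y": -0.02, "z": -0.03, "ax": 0, "ay": 0, "az": 0, "claw": 0.03}, {"x": 0.03, "y": -0.02, "z": -0.02, "ax": 0, "ay": 0, "az": 0, "claw": 0.03}]'

```text
time_s: 24.78
ee_pos: [0.6034, -0.1234, 0.1944]
eef_rot: [-3.134, 0.001, 1.464]
force: [0.2, 0.9, 1.3]
grip_width: 0.0296
```

```bash
python3 go.py 0.478 0.15 0.17 100 36 7 0.03;  python3 - <<'E'
from h import *
im,d,T=wshot('w18')
im,d=vision.camera('top'); save(cv2.resize(im[150:300,170:500],(800,364),interpolation=cv2.INTER_CUBIC),'top1')
E
```

```text
t 24.78 pos [ 0.6034 -0.1234  0.1944] rot [-1.7958e+02  7.0000e-02  8.3880e+01] w 0.0296 F [0.2 0.9 1.3]
[{"x": 0.0287, "y": -0.0171, "z": 0.0028, "ax": 0.0, "ay": 0.0, "az": -1.8, "claw": 0.03}, {"x": 0.0292, "y": -0.0162, "z": 0.0028, "ax": 0.0, "ay": 0.0, "az": -1.8, "claw": 0.03}, {"x": 0.0297, "y": -0.0153, "z": 0.0028, "ax": 0.0, "ay": 0.0, "az": -1.8, "claw": 0.03}, {"x": 0.0302, "y": -0.0143, "z": 0.0028, "ax": 0.0, "ay": 0.0, "az": -1.8, "claw": 0.03}, {"x": 0.0306, "y": -0.0134, "z": 0.0028, "ax": 0.0, "ay": 0.0, "az": -1.8, "claw": 0.03}]
[{"x": 0.031, "y": -0.0124, "z": 0.0027, "ax": 0.0, "ay": 0.0, "az": -1.8, "claw": 0.03}, {"x": 0.0314, "y": -0.0114, "z": 0.0027, "ax": 0.0, "ay": 0.0, "az": -1.8, "claw": 0.03}, {"x": 0.0317, "y": -0.0105, "z": 0.0027, "ax": 0.0, "ay": 0.0, "az": -1.8, "claw": 0.03}, {"x": 0.0321, "y": -0.0095, "z": 0.0027, "ax": 0.0, "ay": 0.0, "az": -1.8, "claw": 0.03}]
t 24.78 [ 0.6034 -0.1234  0.1944] [-1.7958e+02  7.0000e-02  8.3880e+01] v 0.799
```

View pics/w18.png

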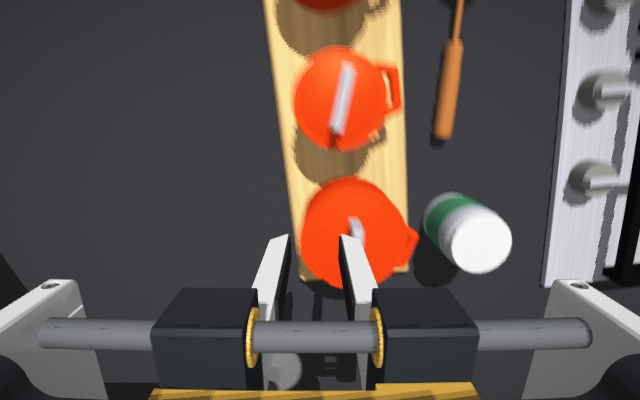

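View pics/top1.png

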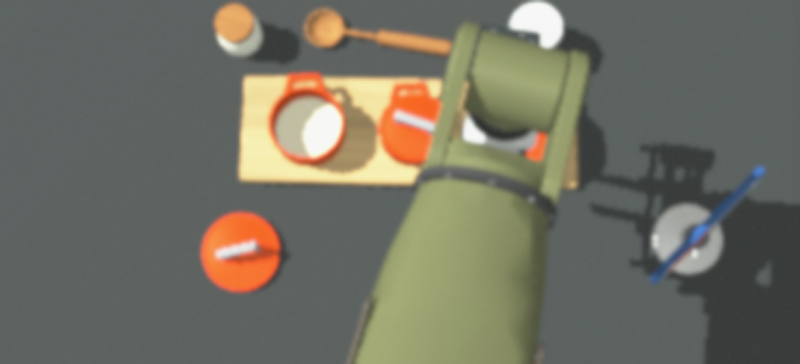

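Call:
step_arm --steps '[{"x": 0.03, "y": -0.016, "z": 0, "ax": 0, "ay": 0, "az": -2, "claw": 0.03}, {"x": 0.032, "y": -0.017, "z": 0, "ax": 0, "ay": 0, "az": -2, "claw": 0.03}, {"x": 0.032, "y": -0.016, "z": 0, "ax": 0, "ay": 0, "az": -2, "claw": 0.03}, {"x": 0.032, "y": -0.015, "z": 0, "ax": 0, "ay": 0, "az": -2, "claw": 0.03}, {"x": 0.032, "y": -0.014, "z": 0, "ax": 0, "ay": 0, "az": -2, "claw": 0.03}]'

```text
time_s: 25.3
ee_pos: [0.53, 0.0407, 0.1966]
eef_rot: [-3.142, 0.002, 1.643]
force: [0.5, 1.2, 1.1]
grip_width: 0.0303
```

Call:
step_arm --steps '[{"x": 0.032, "y": -0.012, "z": 0.004, "ax": 0, "ay": 0, "az": -2, "claw": 0.03}, {"x": 0.03, "y": -0.011, "z": 0.004, "ax": 0, "ay": 0, "az": -2, "claw": 0.03}, {"x": 0.02, "y": -0.008, "z": 0.004, "ax": 0, "ay": 0, "az": -2, "claw": 0.03}, {"x": 0, "y": 0, "z": 0, "ax": 0, "ay": 0, "az": 0, "claw": 0.03}, {"x": 0, "y": 0, "z": 0, "ax": 0, "ay": 0, "az": 0, "claw": 0.03}]'

```text
time_s: 25.72
ee_pos: [0.4872, 0.1261, 0.1837]
eef_rot: [3.141, 0.002, 1.76]
force: [-0.1, -0.2, 0.3]
grip_width: 0.03
```

```bash
python3 go.py 0.478 0.15 0.17 100 36 7 0.03;  python3 - <<'E'
from h import *
im,d,T=wshot('w19')
rim(im,T,.014,np.array([.479,.185]),.050)
E
```

```text
t 25.72 pos [0.4872 0.1261 0.1837] rot [1.7995e+02 1.3000e-01 1.0085e+02] w 0.03 F [-0.1 -0.2  0.3]
[{"x": 0.0252, "y": -0.0045, "z": 0.0136, "ax": 0.0, "ay": 0.1, "az": 0.8, "claw": 0.03}]
t 25.72 [0.4872 0.1261 0.1837] [1.7995e+02 1.3000e-01 1.0085e+02] v 0.028
fit [0.4781 0.1852] 0.0488 253 [23 19 20 22 19 20 23 21 21 24 20 21]
```

View pics/w19.png

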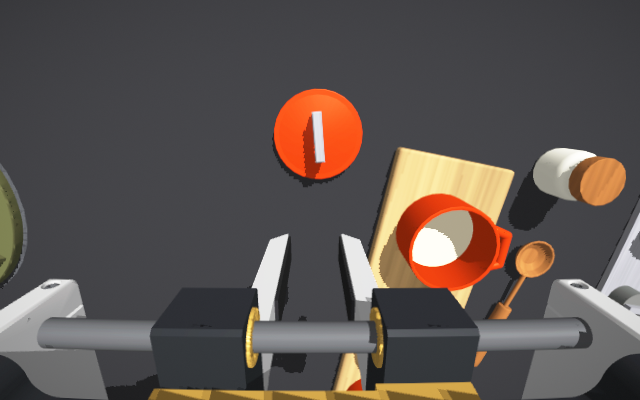

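```bash
python3 - <<'E'
from h import *
im,d,T=load('w19')
q=onplane('wrist',[(316.5,112),(321,162)],.048,T)[:,:2]; print(q,q.mean(0),np.degrees(np.arctan2(*(q[0]-q[1])[::-1])))
E
python3 go.py 0.479 0.185 0.075 104 30 7 0.03
```

```text
[[0.47194428 0.20881235]
 [0.48580123 0.16132042]] [0.47887276 0.18506638] 106.26590963119929
t 25.77 pos [0.4873 0.1258 0.1836] rot [1.7996e+02 1.2000e-01 1.0081e+02] w 0.03 F [0.4 0.5 0.8]
[{"x": 0.012, "y": 0.0006, "z": 0.0217, "ax": 0.0, "ay": 0.0, "az": -0.6, "claw": 0.03}, {"x": 0.012, "y": 0.0007, "z": 0.0217, "ax": 0.0, "ay": 0.0, "az": -0.6, "claw": 0.03}, {"x": 0.012, "y": 0.0008, "z": 0.0217, "ax": 0.0, "ay": 0.0, "az": -0.6, "claw": 0.03}, {"x": 0.0119, "y": 0.001, "z": 0.0217, "ax": 0.0, "ay": 0.0, "az": -0.6, "claw": 0.03}, {"x": 0.0119, "y": 0.0011, "z": 0.0217, "ax": 0.0, "ay": 0.0, "az": -0.6, "claw": 0.03}]
```

Call:
step_arm --steps '[{"x": 0.014, "y": 0.001, "z": 0.018, "ax": 0, "ay": 0, "az": -1.2, "claw": 0.03}, {"x": 0.014, "y": 0.001, "z": 0.024, "ax": 0, "ay": 0, "az": -1.2, "claw": 0.03}, {"x": 0.014, "y": 0.001, "z": 0.024, "ax": 0, "ay": 0, "az": -1.2, "claw": 0.03}, {"x": 0.012, "y": 0, "z": 0.024, "ax": 0, "ay": 0, "az": -1.2, "claw": 0.03}, {"x": 0.004, "y": 0, "z": 0.01, "ax": 0, "ay": 0, "az": -0.4, "claw": 0.03}]'

```text
time_s: 26.18
ee_pos: [0.484, 0.1793, 0.0831]
eef_rot: [3.132, 0.004, 1.843]
force: [-0.9, 0.1, 0.1]
grip_width: 0.03
```

```bash
python3 go.py 0.479 0.185 0.027 106 16 7 0.03
```

```text
t 26.18 pos [0.484  0.1793 0.0831] rot [179.48   0.21 105.57] w 0.03 F [-0.9  0.1  0.1]
[{"x": 0.0018, "y": -0.0009, "z": 0.014, "ax": 0.1, "ay": 0.0, "az": -0.1, "claw": 0.03}, {"x": 0.0017, "y": -0.0009, "z": 0.014, "ax": 0.1, "ay": 0.0, "az": -0.1, "claw": 0.03}, {"x": 0.0017, "y": -0.0009, "z": 0.014, "ax": 0.1, "ay": 0.0, "az": -0.1, "claw": 0.03}, {"x": 0.0017, "y": -0.0008, "z": 0.014, "ax": 0.1, "ay": 0.0, "az": -0.1, "claw": 0.03}]
```

Call:
step_arm --steps '[{"x": 0.003, "y": -0.003, "z": 0.013, "ax": 0.1, "ay": 0, "az": 0, "claw": 0.03}, {"x": 0.003, "y": -0.002, "z": 0.015, "ax": 0.1, "ay": 0, "az": 0, "claw": 0.03}, {"x": 0.001, "y": 0, "z": 0.015, "ax": 0.1, "ay": 0, "az": 0, "claw": 0.03}, {"x": 0, "y": 0, "z": 0.006, "ax": 0, "ay": 0, "az": 0, "claw": 0.03}]'

```text
time_s: 26.52
ee_pos: [0.4804, 0.1816, 0.0318]
eef_rot: [3.138, 0.004, 1.837]
force: [0.3, -0.7, 0.1]
grip_width: 0.03
```

```bash
python3 go.py 0.479 0.185 0.027 106 16 7 0.03
```

```text
t 26.52 pos [0.4804 0.1816 0.0318] rot [179.8    0.24 105.23] w 0.03 F [ 0.3 -0.7  0.1]
[{"x": 0.0036, "y": -0.0004, "z": 0.0048, "ax": 0.2, "ay": 0.2, "az": -0.8, "claw": 0.03}]
```

Call:
step_arm --steps '[{"x": 0.003, "y": 0, "z": 0.005, "ax": 0.2, "ay": 0.2, "az": -0.6, "claw": 0.0}, {"x": 0, "y": 0, "z": 0, "ax": 0, "ay": 0, "az": 0, "claw": 0.0}, {"x": 0, "y": 0, "z": 0, "ax": 0, "ay": 0, "az": 0, "claw": 0.0}, {"x": 0, "y": 0, "z": 0, "ax": 0, "ay": 0, "az": 0, "claw": 0.0}, {"x": 0, "y": 0, "z": 0, "ax": 0, "ay": 0, "az": 0, "claw": 0.0}]'

```text
time_s: 26.93
ee_pos: [0.482, 0.1825, 0.0279]
eef_rot: [3.141, 0.001, 1.844]
force: [-0.1, -0.0, -2.1]
grip_width: 0.0096
```

Call:
step_arm --steps '[{"x": 0, "y": 0, "z": -0.005, "ax": 0, "ay": 0, "az": 0, "claw": 0.0}, {"x": -0.01, "y": 0, "z": -0.025, "ax": 0, "ay": 0, "az": 1, "claw": 0.0}, {"x": -0.02, "y": -0.005, "z": -0.035, "ax": 0, "ay": 0, "az": 3, "claw": 0.0}, {"x": -0.03, "y": -0.008, "z": -0.03, "ax": 0, "ay": 0, "az": 4, "claw": 0.0}, {"x": -0.025, "y": -0.005, "z": 0, "ax": 0, "ay": 0, "az": 4, "claw": 0.0}]'

```text
time_s: 27.35
ee_pos: [0.4808, 0.0969, 0.1277]
eef_rot: [-3.142, 0.001, 1.635]
force: [0.6, -0.6, -0.8]
grip_width: 0.0095
```

Call:
step_arm --steps '[{"x": -0.01, "y": 0, "z": 0, "ax": 0, "ay": 0, "az": 2, "claw": 0.0}, {"x": 0, "y": 0, "z": 0, "ax": 0, "ay": 0, "az": 0, "claw": 0.0}, {"x": 0, "y": 0, "z": 0, "ax": 0, "ay": 0, "az": 0, "claw": 0.0}]'

```text
time_s: 27.6
ee_pos: [0.4821, 0.0836, 0.1309]
eef_rot: [3.137, 0.001, 1.592]
force: [-0.4, 1.3, -1.6]
grip_width: 0.0095
```

```bash
python3 - <<'E'
from h import *
im,d,T=wshot('w20')
o=ctrl.get_obs()['ee_pos']
l=rim(im,T,o[2]-.0150,o[:2],.050)
s=rim(im,T,.073,np.array([.6395,.102]),.048)
print('lid-TCP',l-o[:2],'target TCP',o[:2]+s-l)
E
```

```text
t 27.6 [0.4821 0.0836 0.1309] [1.7972e+02 7.0000e-02 9.1200e+01] v 0.009
fit [0.4803 0.0872] 0.049 322 [33 25  0  0 24 32 35 30 38 39 31 35]
fit [0.6391 0.101 ] 0.0462 190 [27  2  9 28 23  8  0 13 22  6 24 28]
lid-TCP [-0.00178672  0.0033392 ] target TCP [0.64089562 0.0976468 ]
```

View pics/w20.png

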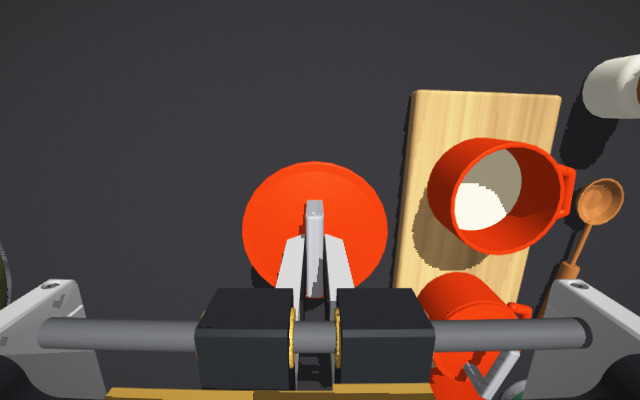

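```bash
python3 go.py 0.6405 0.0977 0.13 91 25 7 0.0
```

```text
t 27.65 pos [0.4821 0.0839 0.1307] rot [1.7973e+02 7.0000e-02 9.1240e+01] w 0.0097 F [-0.5  0.1 -1.5]
[{"x": 0.0015, "y": 0.0227, "z": 0.0002, "ax": 0.0, "ay": 0.0, "az": 0.0, "claw": 0.0}, {"x": 0.0015, "y": 0.0227, "z": 0.0002, "ax": 0.0, "ay": 0.0, "az": 0.0, "claw": 0.0}, {"x": 0.0015, "y": 0.0227, "z": 0.0002, "ax": 0.0, "ay": 0.0, "az": 0.0, "claw": 0.0}, {"x": 0.0015, "y": 0.0227, "z": 0.0002, "ax": 0.0, "ay": 0.0, "az": 0.0, "claw": 0.0}, {"x": 0.0015, "y": 0.0227, "z": 0.0002, "ax": 0.0, "ay": 0.0, "az": 0.0, "claw": 0.0}]
[{"x": 0.0016, "y": 0.0227, "z": 0.0001, "ax": 0.0, "ay": 0.0, "az": 0.0, "claw": 0.0}, {"x": 0.0016, "y": 0.0227, "z": 0.0001, "ax": 0.0, "ay": 0.0, "az": 0.0, "claw": 0.0}]
```

Call:
step_arm --steps '[{"x": 0.0015, "y": 0.025, "z": -0.003, "ax": 0, "ay": 0, "az": 0, "claw": 0.0}, {"x": 0.0015, "y": 0.025, "z": 0, "ax": 0, "ay": 0, "az": 0, "claw": 0.0}, {"x": 0.0015, "y": 0.025, "z": 0, "ax": 0, "ay": 0, "az": 0, "claw": 0.0}, {"x": 0.0015, "y": 0.025, "z": 0, "ax": 0, "ay": 0, "az": 0, "claw": 0.0}, {"x": 0.0015, "y": 0.025, "z": 0, "ax": 0, "ay": 0, "az": 0, "claw": 0.0}]'

```text
time_s: 28.07
ee_pos: [0.607, 0.1013, 0.1306]
eef_rot: [-3.139, 0.001, 1.606]
force: [-0.0, -0.1, -0.8]
grip_width: 0.0094
```

Call:
step_arm --steps '[{"x": 0.002, "y": 0.02, "z": 0.004, "ax": 0, "ay": 0, "az": 0, "claw": 0.0}, {"x": 0.001, "y": 0.005, "z": 0.004, "ax": 0, "ay": 0, "az": 0, "claw": 0.0}, {"x": 0, "y": 0, "z": 0.003, "ax": 0, "ay": 0, "az": 0, "claw": 0.0}]'

```text
time_s: 28.32
ee_pos: [0.6349, 0.1099, 0.1153]
eef_rot: [-3.135, 0.001, 1.613]
force: [-0.5, -0.5, -2.1]
grip_width: 0.0092
```

```bash
python3 go.py 0.6405 0.0977 0.106 91 25 7 0.0
```

```text
t 28.32 pos [0.6349 0.1099 0.1153] rot [-1.7965e+02  4.0000e-02  9.2430e+01] w 0.0092 F [-0.5 -0.5 -2.1]
[{"x": -0.0124, "y": 0.0051, "z": 0.0092, "ax": -0.4, "ay": 0.0, "az": 1.4, "claw": 0.0}]
```

Call:
step_arm --steps '[{"x": -0.006, "y": 0.003, "z": 0.002, "ax": -0.2, "ay": 0, "az": 0.7, "claw": 0.0}, {"x": -0.006, "y": 0.002, "z": 0.003, "ax": -0.2, "ay": 0, "az": 0.7, "claw": 0.0}, {"x": 0, "y": 0, "z": 0.001, "ax": 0, "ay": 0, "az": 0, "claw": 0.0}, {"x": 0, "y": 0, "z": 0, "ax": 0, "ay": 0, "az": 0, "claw": 0.0}]'

```text
time_s: 28.65
ee_pos: [0.6377, 0.0987, 0.106]
eef_rot: [-3.138, 0.001, 1.59]
force: [-0.3, 0.2, -1.5]
grip_width: 0.0095
```

```bash
python3 go.py 0.6405 0.0977 0.102 91 25 7 0.0;  python3 - <<'E'
from h import *
im,d,T=wshot('w21')
o=ctrl.get_obs()['ee_pos']
l=rim(im,T,o[2]-.0142,o[:2],.050)
a=np.linspace(0,2*np.pi,200); im=im.copy()
for c,r,z,col in [((.6391,.101),.048,.073,(0,0,255)),((.6391,.101),.044,.073,(0,255,255))]:
    uv=project('wrist',np.c_[c[0]+r*np.cos(a),c[1]+r*np.sin(a),a*0+z],T)
    for p in uv: cv2.circle(im,tuple(int(v) for v in p.round()),0,col,-1)
save(cv2.resize(im[90:340,190:450],(650,625),interpolation=cv2.INTER_CUBIC)[:600],'w21o')
E
```

```text
t 28.65 pos [0.6377 0.0987 0.106 ] rot [-1.7979e+02  6.0000e-02  9.1100e+01] w 0.0095 F [-0.3  0.2 -1.5]
[{"x": -0.0011, "y": 0.0028, "z": 0.004, "ax": -0.2, "ay": 0.1, "az": 0.1, "claw": 0.0}]
t 28.65 [0.6377 0.0987 0.106 ] [-1.7979e+02  6.0000e-02  9.1100e+01] v 0.018
fit [0.6357 0.1027] 0.0486 249 [33 26  8 14 23 23 32 21  0  5 29 35]
```

View pics/w21o.png

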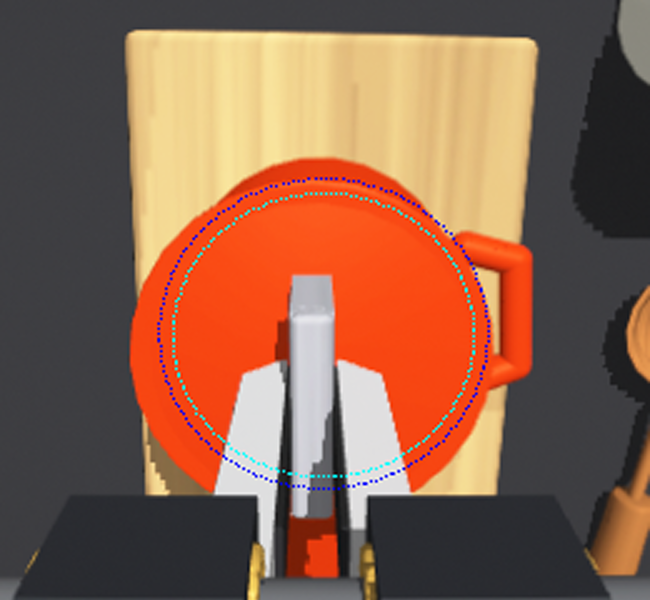

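Call:
step_arm --steps '[{"x": -0.001, "y": 0.003, "z": 0.001, "ax": -0.1, "ay": 0, "az": 0, "claw": 0.0}, {"x": 0, "y": 0, "z": 0.003, "ax": 0, "ay": 0, "az": 0, "claw": 0.0}, {"x": 0, "y": 0, "z": 0.002, "ax": 0, "ay": 0, "az": 0, "claw": 0.0}]'

```text
time_s: 28.95
ee_pos: [0.641, 0.0974, 0.1015]
eef_rot: [3.141, 0.001, 1.59]
force: [-0.3, -0.6, -1.9]
grip_width: 0.0093
```

Call:
step_arm --steps '[{"x": 0, "y": 0, "z": 0.002, "ax": 0, "ay": 0, "az": 0, "claw": 0.0}, {"x": 0, "y": 0, "z": 0.003, "ax": 0, "ay": 0, "az": 0, "claw": 0.0}]'

```text
time_s: 29.12
ee_pos: [0.6411, 0.0974, 0.0965]
eef_rot: [3.14, 0.001, 1.59]
force: [-0.2, -0.2, -1.4]
grip_width: 0.0094
```

Call:
step_arm --steps '[{"x": 0, "y": 0, "z": 0.001, "ax": 0, "ay": 0, "az": 0, "claw": 0.0}, {"x": 0, "y": 0, "z": 0, "ax": 0, "ay": 0, "az": 0, "claw": 0.03}, {"x": 0, "y": 0, "z": 0, "ax": 0, "ay": 0, "az": 0, "claw": 0.03}, {"x": 0, "y": 0, "z": 0, "ax": 0, "ay": 0, "az": 0, "claw": 0.03}, {"x": 0, "y": 0, "z": -0.02, "ax": 0, "ay": 0, "az": 0, "claw": 0.03}]'

```text
time_s: 29.53
ee_pos: [0.6395, 0.0975, 0.1117]
eef_rot: [-3.137, 0.001, 1.59]
force: [-0.2, 0.2, -0.7]
grip_width: 0.0292
```

Call:
step_arm --steps '[{"x": 0, "y": 0, "z": -0.03, "ax": 0, "ay": 0, "az": 0, "claw": 0.03}, {"x": -0.01, "y": -0.02, "z": -0.035, "ax": 0, "ay": 0, "az": 0, "claw": 0.03}, {"x": -0.02, "y": -0.03, "z": -0.035, "ax": 0, "ay": 0, "az": 0, "claw": 0.03}, {"x": -0.03, "y": -0.03, "z": -0.03, "ax": 0, "ay": 0, "az": 0, "claw": 0.03}, {"x": -0.03, "y": -0.03, "z": -0.02, "ax": 0, "ay": 0, "az": 0, "claw": 0.03}]'

```text
time_s: 29.95
ee_pos: [0.5448, 0.0201, 0.2516]
eef_rot: [-3.135, 0.001, 1.595]
force: [1.1, -0.0, 1.4]
grip_width: 0.0301
```

Call:
step_arm --steps '[{"x": -0.037, "y": -0.02, "z": -0.01, "ax": 0, "ay": 0, "az": 0, "claw": 0.03}, {"x": -0.037, "y": -0.01, "z": -0.01, "ax": 0, "ay": 0, "az": 0, "claw": 0.03}, {"x": -0.03, "y": 0, "z": 0, "ax": 0, "ay": 0, "az": 0, "claw": 0.03}, {"x": 0, "y": 0, "z": 0, "ax": 0, "ay": 0, "az": 0, "claw": 0.03}, {"x": 0, "y": 0, "z": 0, "ax": 0, "ay": 0, "az": 0, "claw": 0.03}]'

```text
time_s: 30.37
ee_pos: [0.5142, -0.0896, 0.2812]
eef_rot: [3.134, 0.005, 1.593]
force: [0.2, -0.1, 1.4]
grip_width: 0.0298
```

```bash
python3 - <<'E'
from h import *
im,d,T=wshot('w22')
for n,z,c,r in [('L',.081,[.638,-.173],.056),('S',.081,[.637,-.034],.044),('M',.081,[.639,.101],.050)]:
    print(n,end=' '); rim(im,T,z,np.array(c),r)
im,d=vision.camera('scene'); save(cv2.resize(im[120:290,140:420],(800,486),interpolation=cv2.INTER_CUBIC),'scene1')
E
```

```text
t 30.37 [ 0.5142 -0.0896  0.2812] [179.57   0.29  91.28] v 0.051
L fit [ 0.6364 -0.1731] 0.0544 97 [ 4 13 19 19 13  0 13 15  1  0  0  0]
S fit [ 0.6335 -0.0361] 0.0433 98 [ 2 14 17 15 14  4  0  7 13 12  0  0]
M fit [0.6278 0.0847] 0.0475 58 [15  5  0  0  4  3  0  2  0  0  8 21]
```

View pics/w22.png

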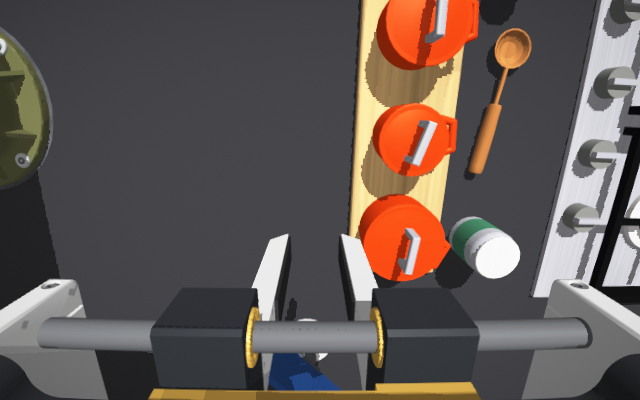

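View pics/scene1.png

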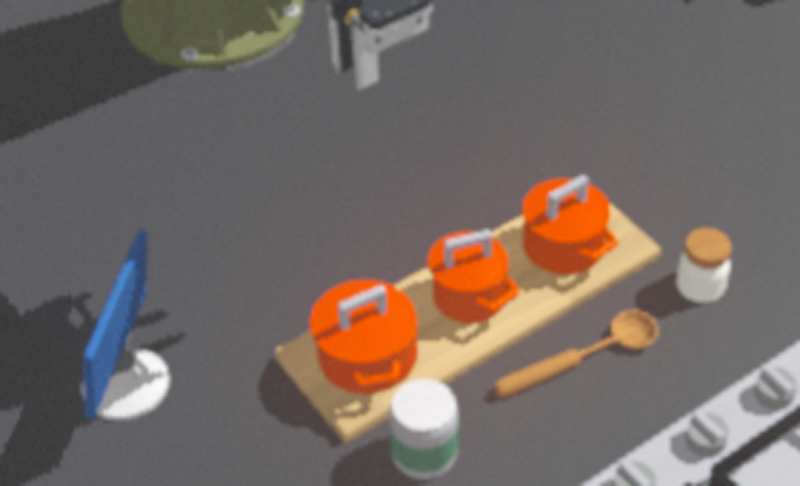

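```bash
python3 go.py 0.40 -0.39 0.26 10 36 7 0.0
```

```text
t 30.47 pos [ 0.5144 -0.0885  0.2805] rot [179.64   0.28  91.38] w 0.0299 F [-0.1  1.1  0.4]
[{"x": -0.0249, "y": -0.0101, "z": 0.0018, "ax": 0.0, "ay": 0.0, "az": 6.8, "claw": 0.0}, {"x": -0.0259, "y": -0.0071, "z": 0.0018, "ax": 0.0, "ay": 0.0, "az": 6.8, "claw": 0.0}, {"x": -0.0266, "y": -0.004, "z": 0.0018, "ax": 0.0, "ay": 0.0, "az": 6.8, "claw": 0.0}, {"x": -0.0269, "y": -0.0009, "z": 0.0018, "ax": 0.0, "ay": 0.0, "az": 6.8, "claw": 0.0}, {"x": -0.0268, "y": 0.0023, "z": 0.0018, "ax": 0.0, "ay": 0.0, "az": 6.8, "claw": 0.0}]
[{"x": -0.0263, "y": 0.0055, "z": 0.0018, "ax": 0.0, "ay": 0.0, "az": 6.8, "claw": 0.0}, {"x": -0.0255, "y": 0.0085, "z": 0.0018, "ax": 0.0, "ay": 0.0, "az": 6.8, "claw": 0.0}, {"x": -0.0243, "y": 0.0115, "z": 0.0018, "ax": 0.0, "ay": 0.0, "az": 6.8, "claw": 0.0}, {"x": -0.0228, "y": 0.0143, "z": 0.0018, "ax": 0.0, "ay": 0.0, "az": 6.8, "claw": 0.0}, {"x": -0.0209, "y": 0.0169, "z": 0.0018, "ax": 0.0, "ay": 0.0, "az": 6.8, "claw": 0.0}]
[{"x": -0.0188, "y": 0.0192, "z": 0.0017, "ax": 0.0, "ay": 0.0, "az": 6.8, "claw": 0.0}, {"x": -0.0164, "y": 0.0213, "z": 0.0017, "ax": 0.0, "ay": 0.0, "az": 6.8, "claw": 0.0}]
```

Call:
step_arm --steps '[{"x": -0.025, "y": -0.01, "z": 0, "ax": 0, "ay": 0, "az": 6.8, "claw": 0.0}, {"x": -0.026, "y": -0.007, "z": 0, "ax": 0, "ay": 0, "az": 6.8, "claw": 0.0}, {"x": -0.027, "y": -0.004, "z": 0, "ax": 0, "ay": 0, "az": 6.8, "claw": 0.0}, {"x": -0.027, "y": -0.001, "z": 0, "ax": 0, "ay": 0, "az": 6.8, "claw": 0.0}, {"x": -0.027, "y": 0.002, "z": 0, "ax": 0, "ay": 0, "az": 6.8, "claw": 0.0}]' --grip_force 20

```text
time_s: 30.88
ee_pos: [0.4675, -0.21, 0.2789]
eef_rot: [3.137, -0.001, 0.995]
force: [0.9, -0.1, 0.0]
grip_width: 0.0015
```

Call:
step_arm --steps '[{"x": -0.026, "y": 0.0055, "z": 0, "ax": 0, "ay": 0, "az": 6.8, "claw": 0.0}, {"x": -0.0255, "y": 0.0085, "z": 0, "ax": 0, "ay": 0, "az": 6.8, "claw": 0.0}, {"x": -0.024, "y": 0.0115, "z": 0, "ax": 0, "ay": 0, "az": 6.8, "claw": 0.0}, {"x": -0.023, "y": 0.014, "z": 0, "ax": 0, "ay": 0, "az": 6.8, "claw": 0.0}, {"x": -0.02, "y": 0.017, "z": 0, "ax": 0, "ay": 0, "az": 6.8, "claw": 0.0}]'

```text
time_s: 31.3
ee_pos: [0.4187, -0.3341, 0.277]
eef_rot: [3.141, -0.002, 0.379]
force: [0.4, -0.3, -0.6]
grip_width: 0.0009
```

```bash
python3 go.py 0.39 -0.39 0.26 10 36 7 0.0
```

```text
t 31.3 pos [ 0.4187 -0.3341  0.277 ] rot [ 1.7998e+02 -1.3000e-01  2.1740e+01] w 0.0009 F [ 0.4 -0.3 -0.6]
[{"x": -0.0237, "y": 0.0207, "z": 0.0085, "ax": 0.0, "ay": -0.1, "az": 5.9, "claw": 0.0}, {"x": -0.0215, "y": 0.023, "z": 0.0085, "ax": 0.0, "ay": -0.1, "az": 5.9, "claw": 0.0}]
```

Call:
step_arm --steps '[{"x": -0.024, "y": 0.021, "z": 0.004, "ax": 0, "ay": 0, "az": 6, "claw": 0.0}, {"x": -0.02, "y": 0.02, "z": 0.004, "ax": 0, "ay": 0, "az": 6, "claw": 0.0}, {"x": 0, "y": 0, "z": 0, "ax": 0, "ay": 0, "az": 0, "claw": 0.0}, {"x": 0, "y": 0, "z": 0, "ax": 0, "ay": 0, "az": 0, "claw": 0.0}]'

```text
time_s: 31.63
ee_pos: [0.3903, -0.3895, 0.2664]
eef_rot: [-3.139, -0.001, 0.154]
force: [0.2, 0.3, 0.0]
grip_width: 0.0002
```

```bash
python3 - <<'E'
from h import *
im,d,T=wshot('w23')
E
```

```text
t 31.63 [ 0.3903 -0.3895  0.2664] [-1.7983e+02 -3.0000e-02  8.8000e+00] v 0.038
```

View pics/w23.png

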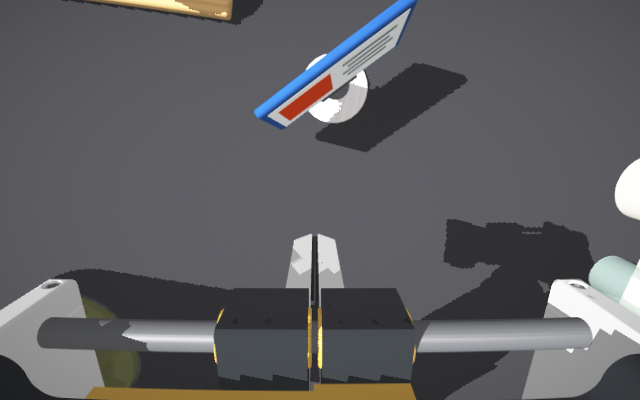

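```bash
cat > tab.py <<'E'
from h import *
import sys
def tab(n,hinge=None):
    im,d,T=load(n); P=cloud('wrist',d,T)
    m=(P[...,2]>.075)&(P[...,2]<.2)&(P[...,0]<.66)&(P[...,0]>.40)&(P[...,1]<-.26)&(P[...,1]>-.52)
    u,v=np.meshgrid(np.arange(640),np.arange(400)); m&=(v<235)
    m=cv2.erode(m.astype(np.uint8),np.ones((3,3)))>0
    hsv=cv2.cvtColor(im,cv2.COLOR_RGB2HSV); blue=(hsv[...,0]>95)&(hsv[...,0]<130)&(hsv[...,1]>120)
    Q=P[m&~blue]; c=Q.mean(0)
    for _ in range(5):
        _,s,vt=np.linalg.svd(Q-c,full_matrices=False); k=abs((Q-c)@vt[2])<.004; Q=Q[k]; c=Q.mean(0)
    nrm=vt[2]*(1 if vt[2][0]<0 else -1)
    print('screen pts',len(Q),'c',c.round(4),'normal',nrm.round(3),'swivel',np.arctan2(-nrm[1],-nrm[0]).round(3),'lean',np.arcsin(nrm[2]).round(3),'res',np.std((Q-c)@vt[2]).round(4))
    B=P[m]; print('ext',B.min(0).round(3),B.max(0).round(3))
    # line of screen plane at hinge height
    hh=nrm[:2]/np.linalg.norm(nrm[:2])
    print('plane point at z=.056: dist along normal', (c@nrm-.056*nrm[2])/np.linalg.norm(nrm[:2]), 'hinge on same axis', None if hinge is None else hinge@hh)
    if hinge is not None: print('front face offset from hinge (mm, along plate normal)', ((c-np.r_[hinge,.056])@nrm*1000).round(1))
    return c,nrm
if __name__=='__main__': tab(sys.argv[1],np.array([.510,-.396]))
E
python3 tab.py w23; python3 - <<'E'
from h import *
im,d,T=load('w23')
save(cv2.resize(im[0:160,220:440],(770,560),interpolation=cv2.INTER_CUBIC),'w23c')
P=cloud('wrist',d,T); hsv=cv2.cvtColor(im,cv2.COLOR_RGB2HSV)
m=(hsv[...,1]<40)&(hsv[...,2]>130)&(abs(P[...,2]-.006)<.01)&(P[...,0]<.6)
u,v=np.meshgrid(np.arange(640),np.arange(400)); m&=(v<150)&(u>280)&(u<390)
cs,_=cv2.findContours(m.astype(np.uint8),cv2.RETR_EXTERNAL,cv2.CHAIN_APPROX_NONE); c=max(cs,key=len)[:,0].astype(float)
print(np.median(P[m][:,2]))
w=onplane('wrist',c,.007,T)[:,:2]; 
best=None; rng=np.random.default_rng(0)
for _ in range(3000):
    s=w[rng.choice(len(w),3,replace=False)]
    try: cc,r=circ(s)
    except Exception: continue
    if abs(r-.045)>.004: continue
    k=abs(np.linalg.norm(w-cc,axis=1)-r)<.0012
    if best is None or k.sum()>best.sum(): best=k
print(circ(w[best]),best.sum(),len(w))
E
```

```text
screen pts 2874 c [ 0.5131 -0.3937  0.1238] normal [-0.702 -0.691  0.173] swivel 0.778 lean 0.174 res 0.0004
ext [ 0.45  -0.453  0.081] [ 0.573 -0.323  0.161]
plane point at z=.056: dist along normal -0.07755663031183462 hinge on same axis -0.08566686243511355
front face offset from hinge (mm, along plate normal) 8.0
0.009350148681932319
(array([ 0.50808369, -0.39601451]), np.float64(0.04484604046589807)) 96 160
```

View pics/w23c.png

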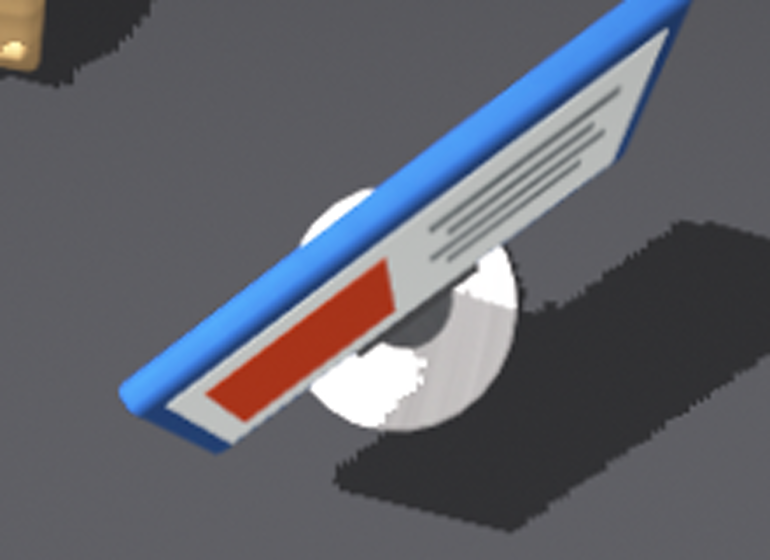

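```bash
python3 go.py 0.425 -0.375 0.095 5 36 7 0.0
```

```text
t 31.68 pos [ 0.3903 -0.3893  0.2663] rot [-1.7982e+02 -1.0000e-02  8.8300e+00] w 0.0003 F [ 0.2  0.  -0.3]
[{"x": 0.0073, "y": -0.0016, "z": 0.0343, "ax": 0.0, "ay": 0.0, "az": 0.8, "claw": 0.0}, {"x": 0.0073, "y": -0.0018, "z": 0.0343, "ax": 0.0, "ay": 0.0, "az": 0.8, "claw": 0.0}, {"x": 0.0072, "y": -0.0019, "z": 0.0343, "ax": 0.0, "ay": 0.0, "az": 0.8, "claw": 0.0}, {"x": 0.0072, "y": -0.002, "z": 0.0343, "ax": 0.0, "ay": 0.0, "az": 0.8, "claw": 0.0}, {"x": 0.0072, "y": -0.0021, "z": 0.0343, "ax": 0.0, "ay": 0.0, "az": 0.8, "claw": 0.0}]
```

Call:
step_arm --steps '[{"x": 0.007, "y": -0.002, "z": 0.025, "ax": 0, "ay": 0, "az": 0.8, "claw": 0.0}, {"x": 0.007, "y": -0.002, "z": 0.035, "ax": 0, "ay": 0, "az": 0.8, "claw": 0.0}, {"x": 0.007, "y": -0.002, "z": 0.035, "ax": 0, "ay": 0, "az": 0.8, "claw": 0.0}, {"x": 0.007, "y": -0.002, "z": 0.035, "ax": 0, "ay": 0, "az": 0.8, "claw": 0.0}, {"x": 0.006, "y": -0.002, "z": 0.028, "ax": 0, "ay": 0, "az": 0.8, "claw": 0.0}]'

```text
time_s: 32.1
ee_pos: [0.4306, -0.3709, 0.1103]
eef_rot: [3.134, -0.009, 0.096]
force: [-0.4, -1.0, 0.1]
grip_width: 0.0005
```

```bash
python3 go.py 0.452 -0.352 0.095 3 18 7 0.0
```

```text
t 32.1 pos [ 0.4306 -0.3709  0.1103] rot [179.54  -0.54   5.49] w 0.0005 F [-0.4 -1.   0.1]
[{"x": 0.0115, "y": -0.0084, "z": 0.0077, "ax": 0.2, "ay": -0.3, "az": 1.2, "claw": 0.0}, {"x": 0.0113, "y": -0.0086, "z": 0.0077, "ax": 0.2, "ay": -0.3, "az": 1.2, "claw": 0.0}]
```

Call:
step_arm --steps '[{"x": 0.012, "y": -0.009, "z": 0.006, "ax": 0.2, "ay": -0.3, "az": 0.8, "claw": 0.0}, {"x": 0.01, "y": -0.008, "z": 0.005, "ax": 0.2, "ay": -0.2, "az": 0.8, "claw": 0.0}, {"x": 0.008, "y": -0.007, "z": 0.001, "ax": 0, "ay": 0, "az": 0, "claw": 0.0}]'

```text
time_s: 32.35
ee_pos: [0.4598, -0.3378, 0.091]
eef_rot: [-3.135, 0.007, 0.075]
force: [-1.3, -3.2, 1.0]
grip_width: 0.0006
```

```bash
python3 go.py 0.472 -0.336 0.095 3 12 7 0.0
```

```text
t 32.35 pos [ 0.4598 -0.3378  0.091 ] rot [-179.65    0.38    4.27] w 0.0006 F [-1.3 -3.2  1. ]
[{"x": 0.0061, "y": -0.0005, "z": -0.002, "ax": -0.2, "ay": 0.2, "az": 0.6, "claw": 0.0}, {"x": 0.0061, "y": -0.0005, "z": -0.002, "ax": -0.2, "ay": 0.2, "az": 0.6, "claw": 0.0}]
```

Call:
step_arm --steps '[{"x": 0.009, "y": 0, "z": -0.003, "ax": 0, "ay": 0, "az": 0.3, "claw": 0.0}, {"x": 0.009, "y": 0, "z": -0.002, "ax": 0, "ay": 0, "az": 0.3, "claw": 0.0}, {"x": 0.007, "y": 0, "z": 0, "ax": 0, "ay": 0, "az": 0, "claw": 0.0}, {"x": 0, "y": 0, "z": 0, "ax": 0, "ay": 0, "az": 0, "claw": 0.0}]'

```text
time_s: 32.68
ee_pos: [0.4895, -0.332, 0.0975]
eef_rot: [-3.135, 0.007, 0.073]
force: [-1.1, 0.1, -1.3]
grip_width: 0.0004
```

```bash
python3 go.py 0.487 -0.33 0.095 3 12 7 0.0; python3 - <<'E'
from h import *
im,d,T=wshot('w24')
E
python3 tab.py w24
```

```text
t 32.68 pos [ 0.4895 -0.332   0.0975] rot [-179.65    0.4     4.15] w 0.0004 F [-1.1  0.1 -1.3]
[{"x": -0.0024, "y": -0.0022, "z": 0.0026, "ax": -0.4, "ay": 0.4, "az": 1.2, "claw": 0.0}]
t 32.68 [ 0.4895 -0.332   0.0975] [-179.65    0.4     4.15] v 0.012tab.py:9: RuntimeWarning: Mean of empty slice.
  Q=P[m&~blue]; c=Q.mean(0)
  ret = um.true_divide(
Traceback (most recent call last):
  File "tab.py", line 20, in <module>
    if __name__=='__main__': tab(sys.argv[1],np.array([.510,-.396]))
                             ~~~^^^^^^^^^^^^^^^^^^^^^^^^^^^^^^^^^^^^
  File "tab.py", line 11, in tab
    _,s,vt=np.linalg.svd(Q-c,full_matrices=False); k=abs((Q-c)@vt[2])<.004; Q=Q[k]; c=Q.mean(0)
                                                               ~~^^^
IndexError: index 2 is out of bounds for axis 0 with size 0
```

View pics/w24.png

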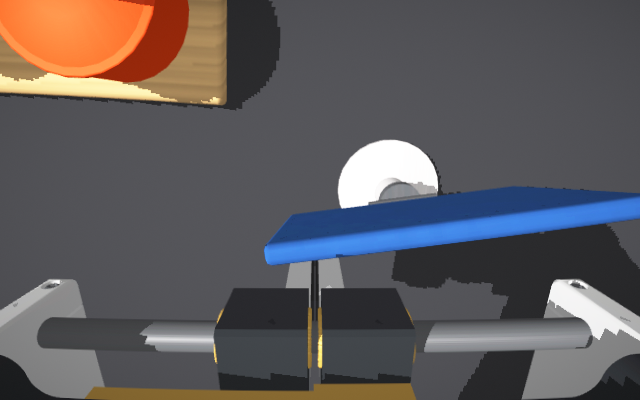

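```bash
cat > tabb.py <<'E'
from h import *
import sys
im,d,T=load(sys.argv[1]); P=cloud('wrist',d,T); hsv=cv2.cvtColor(im,cv2.COLOR_RGB2HSV)
m=(hsv[...,0]>95)&(hsv[...,0]<130)&(hsv[...,1]>120)&(P[...,2]>.06)&(P[...,2]<.2)
m=cv2.erode(m.astype(np.uint8),np.ones((3,3)))>0
Q=P[m]; print(len(Q))
best=None;rng=np.random.default_rng(0)
for _ in range(400):
    s=Q[rng.choice(len(Q),3,replace=False)]; n=np.cross(s[1]-s[0],s[2]-s[0]); L=np.linalg.norm(n)
    if L<1e-7: continue
    n/=L
    if abs(n[2])>.85: continue
    k=abs((Q-s[0])@n)<.0015
    if best is None or k.sum()>best.sum(): best=k
q=Q[best]; c=q.mean(0); vt=np.linalg.svd(q-c,full_matrices=False)[2]; n=vt[2]*(-1 if vt[2][0]>0 else 1)
print('plane pts',len(q),c.round(4),n.round(3),'swivel',np.arctan2(-n[1],-n[0]).round(3),'lean',np.arcsin(n[2]).round(3),'ext',Q.min(0).round(3),Q.max(0).round(3))
h=np.array([.508,-.396,.056]); print('face offset (along screen normal) mm',((c-h)@n*1000).round(1))
E
python3 tabb.py w24
```

```text
15141
plane pts 9665 [ 0.5265 -0.3892  0.1319] [-0.963 -0.201  0.18 ] swivel 0.206 lean 0.181 ext [ 0.499 -0.471  0.065] [ 0.548 -0.31   0.161]
face offset (along screen normal) mm -5.6
```

Call:
step_arm --steps '[{"x": 0.006, "y": 0, "z": 0.001, "ax": 0, "ay": 0, "az": 0.5, "claw": 0.0}, {"x": 0.005, "y": 0, "z": 0.001, "ax": 0, "ay": 0, "az": 0.5, "claw": 0.0}, {"x": 0, "y": 0, "z": 0, "ax": 0, "ay": 0, "az": 0, "claw": 0.0}, {"x": 0, "y": 0, "z": 0, "ax": 0, "ay": 0, "az": 0, "claw": 0.0}]'

```text
time_s: 33.07
ee_pos: [0.5009, -0.3324, 0.0966]
eef_rot: [-3.137, 0.005, 0.052]
force: [-2.2, 0.8, 1.0]
grip_width: 0.0003
```

```bash
python3 - <<'E'
from h import *
im,d,T=wshot('w25')
E
python3 tabb.py w25
```

```text
t 33.07 [ 0.5009 -0.3324  0.0966] [-179.71    0.3     2.97] v 0.01
14749
plane pts 9759 [ 0.5274 -0.3915  0.1323] [-0.983 -0.036  0.177] swivel 0.037 lean 0.178 ext [ 0.512 -0.475  0.067] [ 0.536 -0.311  0.161]
face offset (along screen normal) mm -5.7
```

Call:
step_arm --steps '[{"x": 0.0025, "y": 0, "z": 0, "ax": 0, "ay": 0, "az": 0.3, "claw": 0.0}, {"x": 0, "y": 0, "z": 0, "ax": 0, "ay": 0, "az": 0, "claw": 0.0}, {"x": -0.02, "y": 0, "z": 0, "ax": 0, "ay": 0, "az": 0.3, "claw": 0.0}, {"x": -0.03, "y": 0.01, "z": -0.01, "ax": 0, "ay": 0, "az": 0, "claw": 0.0}, {"x": -0.01, "y": 0.02, "z": -0.015, "ax": 0, "ay": 0, "az": 0, "claw": 0.0}]'

```text
time_s: 33.53
ee_pos: [0.4439, -0.3622, 0.119]
eef_rot: [-3.133, 0.008, 0.045]
force: [0.0, 0.2, 1.1]
grip_width: 0.0006
```

```bash
python3 go.py 0.48 -0.396 0.128 0 18 7 0.0
```

```text
t 33.53 pos [ 0.4439 -0.3622  0.119 ] rot [-179.5     0.46    2.55] w 0.0006 F [0.  0.2 1.1]
[{"x": 0.0115, "y": 0.0118, "z": -0.0032, "ax": -0.2, "ay": 0.2, "az": 0.8, "claw": 0.0}, {"x": 0.0117, "y": 0.0116, "z": -0.0031, "ax": -0.2, "ay": 0.2, "az": 0.8, "claw": 0.0}, {"x": 0.0119, "y": 0.0114, "z": -0.0031, "ax": -0.2, "ay": 0.2, "az": 0.8, "claw": 0.0}]
```

Call:
step_arm --steps '[{"x": 0.012, "y": 0.012, "z": -0.004, "ax": -0.2, "ay": 0.2, "az": 0.8, "claw": 0.0}, {"x": 0.013, "y": 0.011, "z": -0.003, "ax": -0.2, "ay": 0.2, "az": 0.8, "claw": 0.0}, {"x": 0.012, "y": 0.005, "z": -0.002, "ax": 0, "ay": 0, "az": 0.6, "claw": 0.0}, {"x": 0.01, "y": 0, "z": 0, "ax": 0, "ay": 0, "az": 0, "claw": 0.0}]'

```text
time_s: 33.87
ee_pos: [0.4904, -0.3954, 0.1326]
eef_rot: [3.138, -0.004, -0.002]
force: [0.0, 0.3, -0.7]
grip_width: 0.0005
```

```bash
python3 go.py 0.528 -0.396 0.128 0 10 7 0.0
```

```text
t 33.87 pos [ 0.4904 -0.3954  0.1326] rot [ 1.7978e+02 -2.5000e-01 -1.2000e-01] w 0.0005 F [ 0.   0.3 -0.7]
[{"x": 0.0094, "y": 0.0001, "z": 0.0012, "ax": 0.1, "ay": -0.1, "az": 0.0, "claw": 0.0}, {"x": 0.0094, "y": 0.0001, "z": 0.0012, "ax": 0.1, "ay": -0.1, "az": 0.0, "claw": 0.0}, {"x": 0.0094, "y": 0.0001, "z": 0.0012, "ax": 0.1, "ay": -0.1, "az": 0.0, "claw": 0.0}, {"x": 0.0094, "y": 0.0001, "z": 0.0012, "ax": 0.1, "ay": -0.1, "az": 0.0, "claw": 0.0}]
```

Call:
step_arm --steps '[{"x": 0.009, "y": 0, "z": 0.002, "ax": 0, "ay": 0, "az": 0, "claw": 0.0}, {"x": 0.009, "y": 0, "z": 0.002, "ax": 0, "ay": 0, "az": 0, "claw": 0.0}, {"x": 0.009, "y": 0, "z": 0.001, "ax": 0, "ay": 0, "az": 0, "claw": 0.0}, {"x": 0.006, "y": 0, "z": 0, "ax": 0, "ay": 0, "az": 0, "claw": 0.0}, {"x": 0, "y": 0, "z": 0, "ax": 0, "ay": 0, "az": 0, "claw": 0.0}]'

```text
time_s: 34.28
ee_pos: [0.5263, -0.3964, 0.1271]
eef_rot: [3.137, -0.005, -0.003]
force: [-0.2, -0.0, 0.0]
grip_width: 0.0004
```

```bash
python3 - <<'E'
from h import *
im,d,T=wshot('w26')
E
python3 tabb.py w26
```

```text
t 34.28 [ 0.5263 -0.3964  0.1271] [ 1.7973e+02 -2.8000e-01 -1.6000e-01] v 0.011
4806
plane pts 4294 [ 0.55   -0.3962  0.1511] [-0.422 -0.001 -0.907] swivel 0.003 lean -1.136 ext [ 0.544 -0.48   0.147] [ 0.554 -0.313  0.154]
face offset (along screen normal) mm -103.9
```

View pics/w26.png

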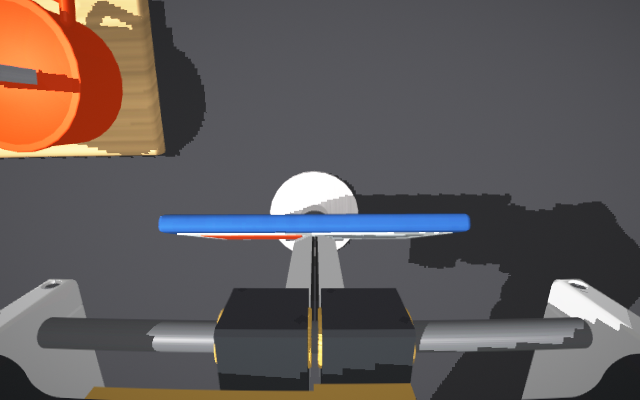

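Call:
step_arm --steps '[{"x": 0.004, "y": 0, "z": 0, "ax": 0, "ay": 0, "az": 0, "claw": 0.0}, {"x": 0.004, "y": 0, "z": 0, "ax": 0, "ay": 0, "az": 0, "claw": 0.0}, {"x": 0, "y": 0, "z": 0, "ax": 0, "ay": 0, "az": 0, "claw": 0.0}, {"x": 0, "y": 0, "z": 0, "ax": 0, "ay": 0, "az": 0, "claw": 0.0}]'

```text
time_s: 34.67
ee_pos: [0.5338, -0.3966, 0.1273]
eef_rot: [3.137, -0.005, -0.003]
force: [-0.3, 0.2, 0.8]
grip_width: 0.0003
```

```bash
python3 - <<'E'
from h import *
im,d,T=wshot('w27')
E
python3 tabb.py w27
```

```text
t 34.67 [ 0.5338 -0.3966  0.1273] [179.73  -0.27  -0.19] v 0.006
4664
plane pts 4124 [ 0.5578 -0.3978  0.1472] [-0.439  0.    -0.899] swivel -0.001 lean -1.117 ext [ 0.549 -0.48   0.141] [ 0.562 -0.313  0.15 ]
face offset (along screen normal) mm -103.8
```

Call:
step_arm --steps '[{"x": -0.02, "y": 0, "z": 0, "ax": 0, "ay": 0, "az": 0, "claw": 0.0}, {"x": -0.035, "y": 0, "z": -0.01, "ax": 0, "ay": 0, "az": 0, "claw": 0.0}, {"x": -0.035, "y": 0, "z": -0.03, "ax": 0, "ay": 0, "az": 0, "claw": 0.0}, {"x": -0.035, "y": 0, "z": -0.04, "ax": 0, "ay": 0, "az": 0, "claw": 0.0}, {"x": -0.02, "y": 0, "z": -0.03, "ax": 0, "ay": 0, "az": 0, "claw": 0.0}]'

```text
time_s: 35.13
ee_pos: [0.394, -0.3928, 0.2227]
eef_rot: [-3.138, 0.002, 0.001]
force: [1.0, -1.5, 0.3]
grip_width: 0.0007
```

Call:
step_arm --steps '[{"x": 0, "y": 0, "z": 0, "ax": 0, "ay": 0, "az": 0, "claw": 0.0}, {"x": 0, "y": 0, "z": 0, "ax": 0, "ay": 0, "az": 0, "claw": 0.0}, {"x": 0, "y": 0, "z": 0, "ax": 0, "ay": 0, "az": 0, "claw": 0.0}]'

```text
time_s: 35.38
ee_pos: [0.3918, -0.3948, 0.2311]
eef_rot: [3.136, -0.007, -0.003]
force: [0.2, 0.6, 0.6]
grip_width: 0.0005
```

```bash
python3 - <<'E'
from h import *
im,d,T=wshot('w28')
E
python3 tab.py w28
```

```text
t 35.38 [ 0.3918 -0.3948  0.2311] [ 1.7966e+02 -3.7000e-01 -1.7000e-01] v 0.013
screen pts 10595 c [ 0.5342 -0.3963  0.1153] normal [-0.874 -0.002  0.486] swivel 0.002 lean 0.507 res 0.0006
ext [ 0.513 -0.479  0.075] [ 0.558 -0.313  0.151]
plane point at z=.056: dist along normal -0.5005736484045908 hinge on same axis -0.5093125291049018
front face offset from hinge (mm, along plate normal) 7.6
```

View pics/w28.png

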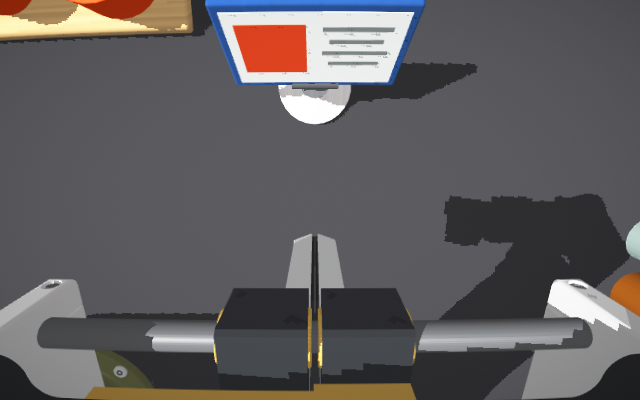

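```bash
python3 - <<'E'
from h import *
im,d=vision.camera('scene'); save(cv2.resize(im[120:290,140:420],(800,486),interpolation=cv2.INTER_CUBIC),'scene2'); P=cloud('scene',d,campose('scene'))
im2,d2=vision.camera('top'); save(cv2.resize(im2[150:300,170:500],(800,364),interpolation=cv2.INTER_CUBIC),'top2'); T=campose('top')
for n,c,rl,rp in [('L',[.638,-.173],.056,.054),('S',[.637,-.034],.044,.042),('M',[.639,.101],.05,.048)]:
    print(n,end=' '); rim(im2,T,.081,np.array(c),rl,'top')
    Q=P.reshape(-1,3); k=(np.linalg.norm(Q[:,:2]-c,axis=1)<rl-.012)&(Q[:,2]>.07)&(Q[:,2]<.09)&orange(im).ravel()
    q=Q[k]; 
    A=np.c_[q[:,:2]-q[:,:2].mean(0),np.ones(len(q))]; s=np.linalg.lstsq(A,q[:,2],rcond=None)[0]; print('  scene lid top plane',len(q),s.round(4))
E
```

```text
L fit [ 0.6394 -0.1697] 0.0586 43 [7 7 6 7 1 1 0 0 0 1 8 5]
  scene lid top plane 380 [0.0009 0.0013 0.0807]
S fit [ 0.635  -0.0348] 0.043 39 [4 5 3 3 5 1 0 1 1 5 5 6]
  scene lid top plane 159 [-0.0348 -0.0406  0.0811]
M fit [0.6373 0.0978] 0.0478 34 [2 1 3 6 4 0 0 2 7 2 1 6]
  scene lid top plane 210 [ 0.0192 -0.0189  0.081 ]
```

View pics/scene2.png

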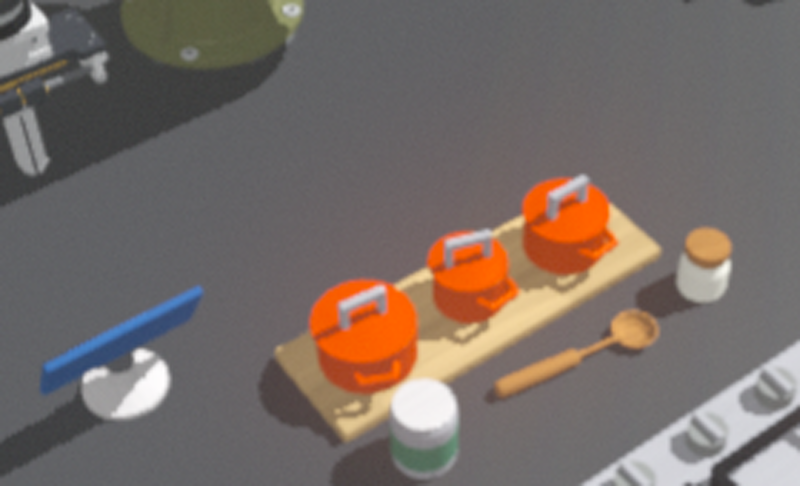

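View pics/top2.png

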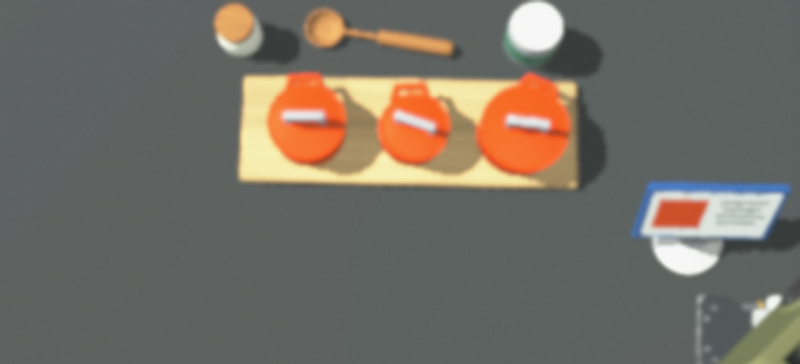

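```bash
python3 go.py 0.50 -0.15 0.30 60 36 7 0.0
```

```text
t 35.53 pos [ 0.392  -0.3943  0.2294] rot [ 1.798e+02 -2.500e-01 -1.100e-01] w 0.0005 F [0.  0.  0.4]
[{"x": 0.012, "y": -0.0271, "z": -0.0079, "ax": 0.0, "ay": 0.0, "az": -6.7, "claw": 0.0}, {"x": 0.015, "y": -0.0256, "z": -0.0079, "ax": 0.0, "ay": 0.0, "az": -6.7, "claw": 0.0}, {"x": 0.0179, "y": -0.0236, "z": -0.0079, "ax": 0.0, "ay": 0.0, "az": -6.7, "claw": 0.0}, {"x": 0.0205, "y": -0.0214, "z": -0.0079, "ax": 0.0, "ay": 0.0, "az": -6.7, "claw": 0.0}, {"x": 0.0229, "y": -0.0189, "z": -0.0078, "ax": 0.0, "ay": 0.0, "az": -6.7, "claw": 0.0}]
[{"x": 0.0249, "y": -0.0161, "z": -0.0078, "ax": 0.0, "ay": 0.0, "az": -6.7, "claw": 0.0}, {"x": 0.0266, "y": -0.0131, "z": -0.0078, "ax": 0.0, "ay": 0.0, "az": -6.7, "claw": 0.0}, {"x": 0.028, "y": -0.0099, "z": -0.0078, "ax": 0.0, "ay": 0.0, "az": -6.7, "claw": 0.0}, {"x": 0.0289, "y": -0.0066, "z": -0.0078, "ax": 0.0, "ay": 0.0, "az": -6.7, "claw": 0.0}]
```

Call:
step_arm --steps '[{"x": 0.012, "y": -0.027, "z": -0.012, "ax": 0, "ay": 0, "az": -6.7, "claw": 0.0}, {"x": 0.015, "y": -0.0255, "z": -0.012, "ax": 0, "ay": 0, "az": -6.7, "claw": 0.0}, {"x": 0.018, "y": -0.0235, "z": -0.01, "ax": 0, "ay": 0, "az": -6.7, "claw": 0.0}, {"x": 0.0205, "y": -0.0215, "z": -0.008, "ax": 0, "ay": 0, "az": -6.7, "claw": 0.0}, {"x": 0.023, "y": -0.019, "z": -0.008, "ax": 0, "ay": 0, "az": -6.7, "claw": 0.0}]'

```text
time_s: 35.95
ee_pos: [0.4523, -0.2555, 0.2727]
eef_rot: [-3.133, 0.002, 0.599]
force: [0.4, 0.1, 0.2]
grip_width: 0.0006
```

Call:
step_arm --steps '[{"x": 0.025, "y": -0.016, "z": -0.006, "ax": 0, "ay": 0, "az": -6.7, "claw": 0.0}, {"x": 0.0265, "y": -0.013, "z": -0.006, "ax": 0, "ay": 0, "az": -6.7, "claw": 0.0}, {"x": 0.028, "y": -0.01, "z": -0.004, "ax": 0, "ay": 0, "az": -6.7, "claw": 0.0}, {"x": 0.025, "y": -0.006, "z": 0, "ax": 0, "ay": 0, "az": -5, "claw": 0.0}, {"x": 0, "y": 0, "z": 0, "ax": 0, "ay": 0, "az": 0, "claw": 0.0}]'

```text
time_s: 36.37
ee_pos: [0.5002, -0.138, 0.2863]
eef_rot: [-3.127, -0.002, 1.075]
force: [0.4, 0.2, -0.5]
grip_width: 0.0003
```

Call:
step_arm --steps '[{"x": 0, "y": 0, "z": 0, "ax": 0, "ay": 0, "az": 0, "claw": 0.0}, {"x": 0, "y": 0, "z": 0, "ax": 0, "ay": 0, "az": 0, "claw": 0.0}]'

```text
time_s: 36.53
ee_pos: [0.5008, -0.1365, 0.2845]
eef_rot: [-3.124, -0.002, 1.077]
force: [-0.3, -1.4, -0.7]
grip_width: 0.0004
```

```bash
python3 - <<'E'
from h import *
im,d,T=wshot('w29'); P=cloud('wrist',d,T); Q=P.reshape(-1,3); og=orange(im).ravel()
for n,c,rl in [('L',[.638,-.173],.056),('S',[.637,-.034],.044),('M',[.639,.101],.05)]:
    print(n,end=' '); cc=rim(im,T,.081,np.array(c),rl)
    k=(np.linalg.norm(Q[:,:2]-c,axis=1)<rl-.008)&(Q[:,2]>.07)&(Q[:,2]<.09)&og
    q=Q[k]; A=np.c_[q[:,:2]-q[:,:2].mean(0),np.ones(len(q))]; s=np.linalg.lstsq(A,q[:,2],rcond=None)[0]; print('  lid top plane',len(q),s.round(4))
E
```

```text
t 36.53 [ 0.5008 -0.1365  0.2845] [-1.7899e+02 -1.0000e-01  6.1710e+01] v 0.016
L fit [ 0.6361 -0.1733] 0.0547 141 [17 21 22 19 12  0 14 22 12  0  0  2]
  lid top plane 4017 [-0.0012 -0.003   0.079 ]
S fit [ 0.6339 -0.0369] 0.043 140 [ 0 13 18 17 20  3  0 13 19 18 18  1]
  lid top plane 2599 [-0.0095 -0.013   0.0794]
M Traceback (most recent call last):
  File "<stdin>", line 4, in <module>
  File "h.py", line 50, in rim
    s=w[rng.choice(len(w),3,replace=False)]
        ~~~~~~~~~~^^^^^^^^^^^^^^^^^^^^^^^^
  File "numpy/random/_generator.pyx", line 864, in numpy.random._generator.Generator.choice
ValueError: a must be a positive integer unless no samples are taken
```

View pics/w29.png

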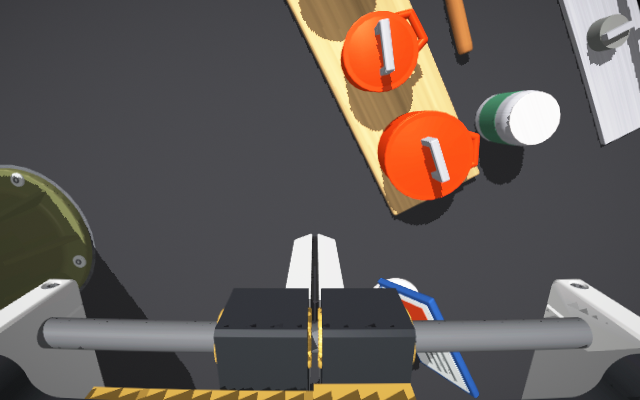

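Call:
step_arm --steps '[{"x": 0.03, "y": -0.018, "z": 0, "ax": 0.3, "ay": 0, "az": 0, "claw": 0.0}, {"x": 0.035, "y": -0.02, "z": 0, "ax": 0.3, "ay": 0, "az": 0, "claw": 0.0}, {"x": 0.03, "y": -0.018, "z": 0, "ax": 0.3, "ay": 0, "az": 0, "claw": 0.0}, {"x": 0, "y": 0, "z": 0, "ax": 0, "ay": 0, "az": 0, "claw": 0.0}, {"x": 0, "y": 0, "z": 0, "ax": 0, "ay": 0, "az": 0, "claw": 0.0}]'

```text
time_s: 37.0
ee_pos: [0.4957, -0.0278, 0.2833]
eef_rot: [-3.104, 0.0, 1.062]
force: [0.0, -0.5, -0.8]
grip_width: 0.0006
```

```bash
python3 - <<'E'
from h import *
im,d,T=wshot('w30'); P=cloud('wrist',d,T); Q=P.reshape(-1,3); og=orange(im).ravel()
for n,c,rl in [('S',[.637,-.034],.044),('M',[.639,.101],.05)]:
    print(n,end=' '); cc=rim(im,T,.081,np.array(c),rl)
    k=(np.linalg.norm(Q[:,:2]-c,axis=1)<rl-.008)&(Q[:,2]>.07)&(Q[:,2]<.09)&og
    q=Q[k]; A=np.c_[q[:,:2]-q[:,:2].mean(0),np.ones(len(q))]; s=np.linalg.lstsq(A,q[:,2],rcond=None)[0]; print('  lid top plane',len(q),s.round(4))
im,d=vision.camera('scene'); save(cv2.resize(im[120:290,140:420],(800,486),interpolation=cv2.INTER_CUBIC),'scene3')
E
```

```text
t 37.0 [ 0.4957 -0.0278  0.2833] [-1.7783e+02  3.0000e-02  6.0830e+01] v 0.039
S fit [ 0.634  -0.0351] 0.0431 122 [13 17 18 16 18  8  7  8 17  0  0  0]
  lid top plane 2199 [-0.0151 -0.0211  0.0793]
M fit [0.6377 0.0986] 0.0485 99 [ 0  0 14 19 23  7  2  0  0  0 24 10]
  lid top plane 3292 [0.0078 0.0111 0.0793]
```

View pics/w30.png

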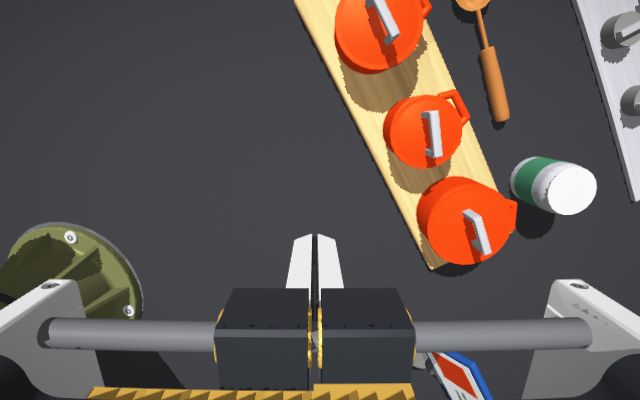

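View pics/scene3.png

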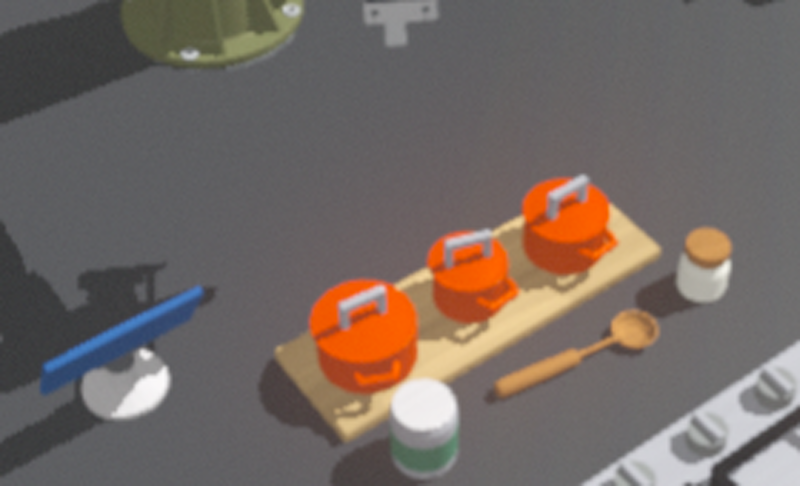

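```bash
python3 - <<'E'
from h import *
print(ticket.hand_in())
E
```

```text
the job is handed in; nothing more can be done
None
```

I stood all three orange pans on the wooden board, closed each with its own lid, set the tablet, and handed the job in at about 37 s. The hand-in gave no verdict.

**Pans and lids:**
- The pan and lid centres are within about 3 mm of each other, taking the pan positions from the views before the lids went on. The limit is 8 mm.
- The lid tops sit at 79–81 mm, where about 81 mm is expected when seated.
- The lids are level to about 0.03 rad or better in the last wrist views. An earlier scene-camera reading gave about 0.05 rad for the small lid. Both are inside the 0.08 limit, and I trusted the wrist camera's depth more.

**Tablet:** I pushed it round and back, and the last close look gave swivel 0.002 rad and lean 0.507 rad (target 0 and 0.524). Later pictures show no sign that it moved.

**Bystanders:** The tin, salt jar and spoon look unmoved in the first and last pictures, but I did not measure them. I saw no sign of the possible knock.

**Disagreements:** Camera positions of the same object differed by 2–5 mm between viewpoints. I therefore worked out each lid's position from the lid and its pan seen in the same picture.

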